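Change over the bottling turret

ROBOT

A 6-joint arm with a two-finger parallel gripper is mounted at the origin on the work surface. World frame = base frame: x ahead of the robot, y to its left, z up, the work surface at z = 0. Lengths are in m, angles in degrees, forces in N, time in s.
With the tool pointing down it reaches from about 0.3 to 1 m from the base axis. Payload 5.1 kg.
Tool frame: the origin (TCP) lies midway between the tips of the shut fingers; the grasp point (between the pads) lies 19 mm behind it (tcp_to_grasp is the distance from the TCP to the grasp point, in m); z points along the fingers, y is the direction in which the jaws open and shut (so a half turn about z gives the same grasp; the last joint's range is limited). The gripper opens to 95 mm and grips with 3 to 60 N. Pads are 20 mm wide; open, the fingers measure 119 mm over their backs; the gripper's body (75 mm by 180 mm) begins 59 mm behind the grasp point.
Start: joints at [62.074, 7.093, 94.555, -0, 78.352, -4.733], TCP at [0.256, 0.597, 0.215] pointing down, gripper open.
Joint ranges: [-149.61, 149.61], [-58.7, 133.49], [1.44, 155.28], [-77.14, 257.14], [18.33, 153.61], [-166.67, 166.67]. Speed limits (degrees/s): [147.25, 147.25, 180, 180, 180, 180].

INTERFACE

Orientations are given as [roll, pitch, yaw] about the fixed x, y, z axes, in that order (R = Rz(yaw) Ry(pitch) Rx(roll)).
In Python, from station import read_state, get_image, close_job, tcp_to_grasp gives the robot as it stands.
- The arm moves only by the tool send_rows, never from a script. Its argument "series" is one flat list of numbers, 7 for each row, row after row: the shift along the tool's x, y, z in cm, then the turn, a rotation vector about the tool's x, y, z in rad, then the opening, from 0 (shut) to 1 (fully open). A call has 1 to 5 rows; each row shifts and turns the commanded pose from where the row before left it, along the tool's axes as they then stand; what a row does not reach is not made up. A row lasts 1/8 s, in which the tool goes at most 62.5 mm and 10.7 degrees, less where a joint would pass 70% of its speed; a pose out of reach is approached as far as the arm can. A call with a gripper value outside its range is refused whole. The fingers move at their own pace and stop on an object; the grip force is fixed at half the most. Time passes only in rows, so rows that do not move let the fingers close. It gives the time, the measured TCP pose, the force and the opening at its end, in the units of the state.
- read_state(): the state, without advancing time (a new reading comes with each control period).
- get_image(name): name is "side" or "top" or "wrist"; returns a dict with "frame" (384x512x3 uint8, red, green, blue), "K" (3x3 intrinsics, pixels), "R" (3x3) and "t" (3): a world point X has camera coordinates R X + t; the wrist camera has in their place "T_tool_cam" (4x4, takes a point from camera to tool coordinates, whose origin is the TCP and whose axes are the flange's). Camera axes: x right, y down, z forward; pixel columns grow to the right and rows downward; lengths in m; the calibration is good to about 2 mm. The wrist camera is an equidistant fisheye: a pixel r from the principal point sees the ray r / f radians off the axis. A picture is of the moment at which its call begins: read the wrist's pose just before it. There is no depth.
- close_job(): hands the job in, once; it reports no verdict.
The state is a dict: "time_s": time; "joint_pos": joint angles; "joint_velocities": joint speeds; "joint_efforts": joint torques, N m; "tool_pos": TCP position; "tool_rot": TCP orientation; "contact_force": force on the tool from outside, world axes, zero at the start; "wrist_torque": the same for the moment, N m; "width": opening from 0.0 (shut) to 1.0 (fully open).
Only numpy, scipy, OpenCV 4.12 (cv2) and the standard library are available. Lean on these libraries where they do the work, as an engineer would, in place of code of your own. Each camera call takes 0.05 s, during which the arm holds its last target.

TASK

The bottling run is finished. First move every sample jar from the aluminium catch tray into the blue tote, standing upright; then index the turret clockwise (its black posts are the handles) until the red dish has clicked into the detent under the spout, and let go of it; last, hang the green ready tag by its eye on the peg so that it hangs down freely. Leave the two glass bottles and the beaker alone.

Things in the scene. Friction and masses are not known exactly. Their poses are not given: they have to be found in the camera images.
- machine: Bottling machine, fixed: white round base, 274 mm across, 46 mm high; a column (210 mm high) at its far side (+x of its frame) carries a slim arm with the steel filling spout, 170 mm above the table and 80 mm from the turret axis towards +x. A yellow pointer on the base also marks the spout's direction. Origin: on the table, on the vertical axis of the turret; z up.
- turret (a joint): turret angle: aluminium disc 260 mm across, top 80 mm above the table, six dishes (one red) on it. Six spring detents 1.047 rad apart. Grows CLOCKWISE seen from above; 0 = red dish in its detent under the spout; starts near -2.094 or -3.142; stop at 0.6. Leaving a detent takes some 6 N at a post; past half way it pulls into the next and holds there.
- red_dish (a point): centre of the red dish (54 mm wide, 10 mm high), 90 mm above the table, 80 mm from the turret's axis.
- post0 (a point): centre of the top end of a black upright handle post on the turret (16 mm diameter, rising 55 mm from the disc to 135 mm above the table), on a 115 mm radius, turning with the turret; the six posts stand midway between the dishes.
- post1 (a point): centre of the top end of a black upright handle post on the turret (16 mm diameter, rising 55 mm from the disc to 135 mm above the table), on a 115 mm radius, turning with the turret; the six posts stand midway between the dishes.
- post2 (a point): centre of the top end of a black upright handle post on the turret (16 mm diameter, rising 55 mm from the disc to 135 mm above the table), on a 115 mm radius, turning with the turret; the six posts stand midway between the dishes.
- post3 (a point): centre of the top end of a black upright handle post on the turret (16 mm diameter, rising 55 mm from the disc to 135 mm above the table), on a 115 mm radius, turning with the turret; the six posts stand midway between the dishes.
- post4 (a point): centre of the top end of a black upright handle post on the turret (16 mm diameter, rising 55 mm from the disc to 135 mm above the table), on a 115 mm radius, turning with the turret; the six posts stand midway between the dishes.
- post5 (a point): centre of the top end of a black upright handle post on the turret (16 mm diameter, rising 55 mm from the disc to 135 mm above the table), on a 115 mm radius, turning with the turret; the six posts stand midway between the dishes.
- tray: aluminium catch tray, fixed, 180 x 180 mm, rim 14 mm high, floor 4 mm thick. Origin: centre of its underside; z up.
- tote: blue open tote, fixed, 210 x 210 mm outside, 55 mm high, walls and floor 5 mm thick. Origin: centre of its underside; x and y along its walls.
- jar0: sealed square sample jar, white with a pale blue band: body 44 x 44 mm, 46 mm high, with a blue round cap (36 mm wide, 14 mm high) on top; 60 mm tall, 0.11 kg. Origin: centre of its underside; z up through the cap, x and y along its sides. May be absent (three or four are there).
- jar1: sealed square sample jar, white with a pale blue band: body 44 x 44 mm, 46 mm high, with a blue round cap (36 mm wide, 14 mm high) on top; 60 mm tall, 0.11 kg. Origin: centre of its underside; z up through the cap, x and y along its sides. May be absent (three or four are there).
- jar2: sealed square sample jar, white with a pale blue band: body 44 x 44 mm, 46 mm high, with a blue round cap (36 mm wide, 14 mm high) on top; 60 mm tall, 0.11 kg. Origin: centre of its underside; z up through the cap, x and y along its sides. May be absent (three or four are there).
- jar3: sealed square sample jar, white with a pale blue band: body 44 x 44 mm, 46 mm high, with a blue round cap (36 mm wide, 14 mm high) on top; 60 mm tall, 0.11 kg. Origin: centre of its underside; z up through the cap, x and y along its sides. May be absent (three or four are there).
- tag: green ready tag of stiff plastic with a white stripe, 155 mm long, 12 mm thick, 70 g, flat on the table at the start: a plate 100 x 36 mm with a ring (eye) at its +x end, 56 mm outside, 38 mm inside. Origin: on its underside 37 mm from the eye's centre; x along its length towards the eye, z up.
- tag_eye (a point): centre of the tag's eye, at mid thickness.
- tag_grip (a point): centre line of the tag's plate, 82 mm from the eye's centre, at mid thickness: a good place to grip across the 36 mm width.
- peg_stand: fixed stand: dark base 90 x 100 mm, 12 mm high, with an upright cream board (44 mm wide, 200 mm high, its face 24 mm behind the origin). From the board one steel peg, 10 mm diameter, 50 mm long, rises towards -x of the stand (the robot's side) at 50 degrees above level, with a red tip. Origin: centre of its underside; z up.
- peg_root (a point): where the peg's axis leaves the board's face, 185 mm above the table.
- peg_tip (a point): the peg's red tip, 223 mm above the table, 32 mm in front of the board.
- amber_bottle: bystander: amber glass bottle, 68 mm wide, 150 mm tall, loose; origin at the centre of its underside.
- blue_cap_bottle: bystander: clear glass bottle with blue cap, 72 mm wide, 160 mm tall, loose; origin at the centre of its underside.
- beaker: bystander: white open beaker, 62 mm wide, 85 mm tall, loose; origin at the centre of its underside.

How it is judged:
By the outcome, as a careful person would: the job done as asked, in the order asked, and still so for the second after the job is handed in, with the robot touching nothing.
Of jar0, jar1, jar2, jar3 only 3 to 4 are there at a start; the rules pass over those that are not, and their reading is None.
At some moment in a run one of jar0, jar1, jar2, jar3, tag may be knocked a few centimetres aside while the robot is not near it.
It also fails if it takes over 200 s, if anything falls off the work surface, if the arm or the gripper's body presses on something with over 40 N, if the wrist force passes 120 N, or if a joint passes its speed limit or range.

## Working session

There is one attempt and no reset: what is moved stays moved. The work goes in short steps, Python scripts to look and compute and a tool call to move; the robot and the scene stay as the last step left them, time stands still between calls to the robot, and variables do not carry over. Pictures are saved under pics/ and viewed, and the job is handed in when it is done.

Besides the shell and the picture viewer there is one more tool, called after "Request:" by a JSON object that holds its "op" and its "data", one argument or row to a line. send_rows: Moves the arm, as the interface text tells. Its arguments: {"type":"object","properties":{"series":{"type":"array","items":{"type":"number"}}},"required":["series"]}

```bash
ls; mkdir -p pics
python3 - <<'E'
from station import *
import cv2
print(read_state(), tcp_to_grasp)
for n in ("side","top","wrist"):
    d=get_image(n); cv2.imwrite(f"pics/{n}0.png",d["frame"][:,:,::-1])
    print(n,{k:v for k,v in d.items() if k!="frame"})
E
```

```text
pics
{'time_s': 0.0, 'joint_pos': array([ 6.20747411e+01,  7.13357895e+00,  9.46316645e+01, -1.65274262e-03,
        7.83519350e+01, -4.73343519e+00]), 'joint_velocities': array([-0.02668956,  0.04453762, -0.07319703,  0.04459861, -0.17527486,
        0.04764237]), 'joint_efforts': array([ 1.03316201e-03, -4.17578101e+01, -3.59952271e+01,  7.75677385e-02,
        4.89508698e-02, -1.69264581e-04]), 'tool_pos': array([0.25572466, 0.59689958, 0.21341105]), 'tool_rot': array([-1.79883088e+02, -8.05706537e-03,  1.56808503e+02]), 'contact_force': array([ 0.14207157, -0.13874357, -0.96909915]), 'wrist_torque': array([-0.01013201,  0.00862561,  0.01097927]), 'width': 0.9984962469125802} 0.0188
side {'K': array([[488.68482468,   0.        , 261.51702613],
       [  0.        , 488.68482468, 189.51988922],
       [  0.        ,   0.        ,   1.        ]]), 'R': array([[ 0.97303304, -0.23066223, -0.00128313],
       [-0.16773787, -0.7037505 , -0.69036167],
       [ 0.15833736,  0.67195994, -0.72346328]]), 't': array([-0.56145625,  0.23474689,  1.40446201])}
top {'K': array([[366.21909339,   0
[... 189 characters left out ...]
-02],
       [-9.99727111e-01,  6.14377759e-04, -2.33522033e-02],
       [ 2.33601843e-02,  2.33755142e-02, -9.99453794e-01]]), 't': array([0.07047824, 0.5698331 , 1.21130119])}
wrist {'K': array([[297.31863964,   0.        , 253.90291729],
       [  0.        , 297.31863964, 186.77243941],
       [  0.        ,   0.        ,   1.        ]]), 'T_tool_cam': array([[ 1.72486443e-04, -9.72490446e-01, -2.32942703e-01,
         6.49623221e-02],
       [ 9.99998658e-01,  5.47195568e-04, -1.54396873e-03,
         3.10790680e-04],
       [ 1.62896005e-03, -2.32942124e-01,  9.72489236e-01,
        -1.69635098e-01],
       [ 0.00000000e+00,  0.00000000e+00,  0.00000000e+00,
         1.00000000e+00]])}
```

Run:
```python
import cv2
for n in ("side","top","wrist"):
    i=cv2.imread(f"pics/{n}0.png"); cv2.imwrite(f"pics/{n}0b.png",cv2.resize(i,(800,600),interpolation=cv2.INTER_CUBIC))
```

```text
(no output)
```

View pics/side0b.png

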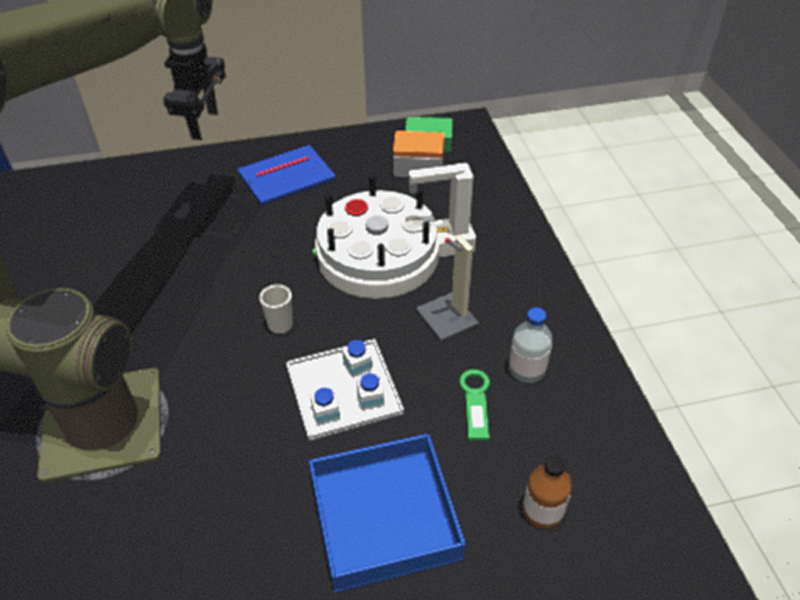

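View pics/top0b.png

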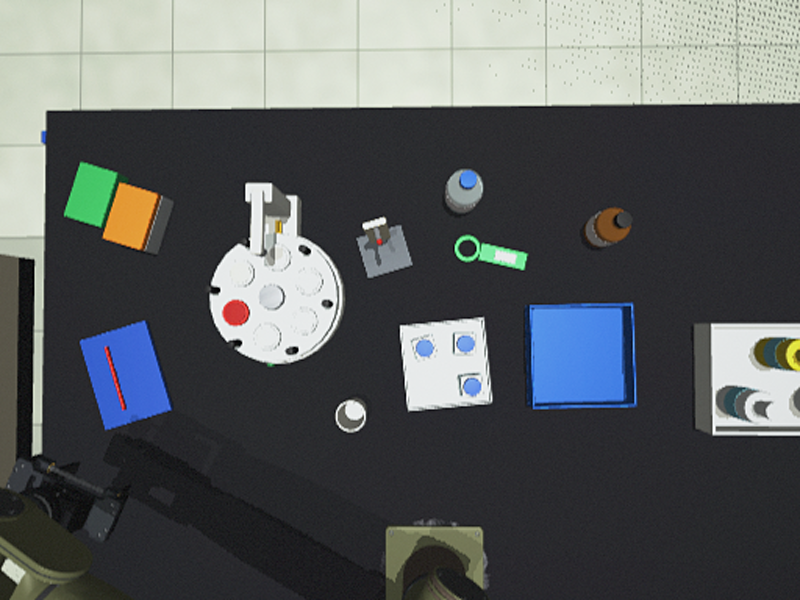

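View pics/wrist0b.png

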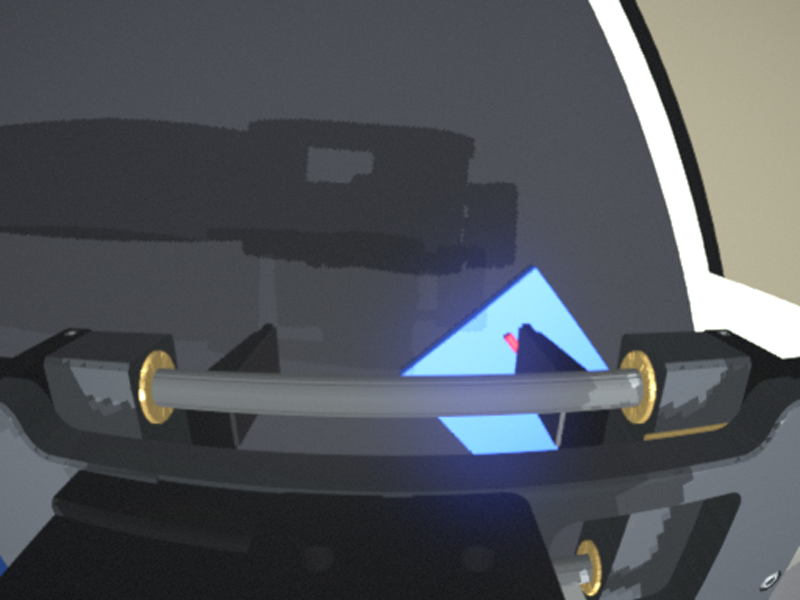

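The side and top views show three jars in the tray (top caps at about (424,347), (464,342), (472,386) in the 800 px view). The red dish is at (235,312), about 120° counter-clockwise of the spout. The tag's eye is at (467,249). Next, enlarged crops to measure these.

```bash
cat > h.py <<'E'
import numpy as np, cv2
from station import *
from scipy.spatial.transform import Rotation as Ro
def Rt(s): return Ro.from_euler('xyz',s['tool_rot'],degrees=True)
def p2w(d,u,v,z):
    K=d["K"];R=d["R"];t=d["t"]
    r=R.T@np.linalg.solve(K,[u,v,1.]); c=-R.T@t
    return c+r*(z-c[2])/r[2]
def w2p(d,X):
    q=d["R"]@np.array(X)+d["t"]; q=d["K"]@q; return q[:2]/q[2]
def crop(f,u0,v0,u1,v1,k,name,grid=20):
    i=cv2.resize(f[v0:v1,u0:u1,::-1],None,fx=k,fy=k,interpolation=cv2.INTER_CUBIC)
    for u in range((u0//grid+1)*grid,u1,grid):
        cv2.line(i,(int((u-u0)*k),0),(int((u-u0)*k),6),(0,255,255),1); cv2.putText(i,str(u),(int((u-u0)*k)-12,18),0,.4,(0,255,255),1)
    for v in range((v0//grid+1)*grid,v1,grid):
        cv2.line(i,(0,int((v-v0)*k)),(6,int((v-v0)*k)),(0,255,255),1); cv2.putText(i,str(v),(8,int((v-v0)*k)+4),0,.4,(0,255,255),1)
    cv2.imwrite("pics/"+name,i)
def wpix(d,s,X):
    T=d["T_tool_cam"]; P=Rt(s).inv().apply(np.array(X)-s['tool_pos'])
    c=np.linalg.inv(T)@np.append(P,1); c=c[:3]; th=np.arctan2(np.hypot(c[0],c[1]),c[2]); h=np.hypot(c[0],c[1])
    K=d["K"]; return np.array([K[0,2]+K[0,0]*th*c[0]/h,K[1,2]+K[1,1]*th*c[1]/h])
def wp2w(d,s,u,v,z):
    K=d["K"]; a=(u-K[0,2])/K[0,0]; b=(v-K[1,2])/K[1,1]; th=np.hypot(a,b)
    r=np.array([np.sin(th)*a/th,np.sin(th)*b/th,np.cos(th)]); T=d["T_tool_cam"]
    R=Rt(s); o=R.apply(T[:3,3])+s['tool_pos']; r=R.apply(T[:3,:3]@r)
    return o+r*(z-o[2])/r[2]
def st():
    s=read_state(); print("t",round(s['time_s'],2),"pos",s['tool_pos'].round(4),"rot",s['tool_rot'].round(1),"F",s['contact_force'].round(1),"w",round(s['width'],3),"j",s['joint_pos'].round(0)); return s
E
python3 - <<'E'
from h import *
d=get_image("top");f=d["frame"]
crop(f,245,190,325,270,8,"c1.png",10)
crop(f,125,110,275,240,5,"c2.png",10)
crop(f,220,100,400,210,4.4,"c3.png",10)
s=get_image("side");crop(s["frame"],190,95,320,225,5,"c4.png",10)
E
```

```text
(no output)
```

View pics/c1.png

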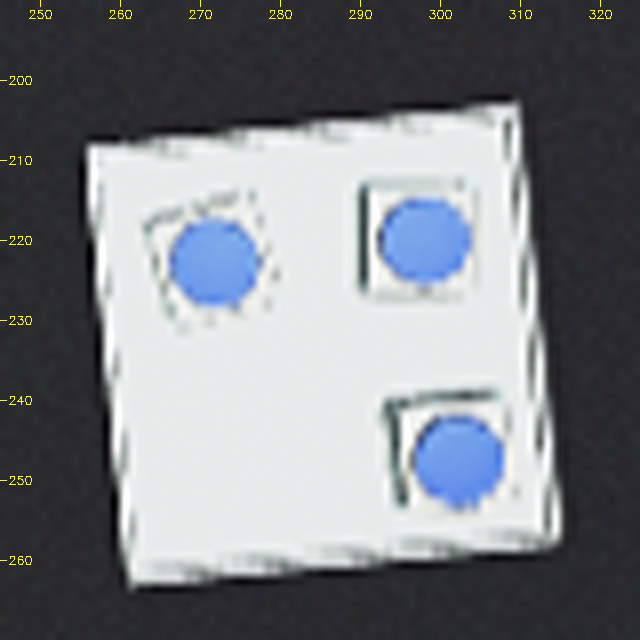

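View pics/c2.png

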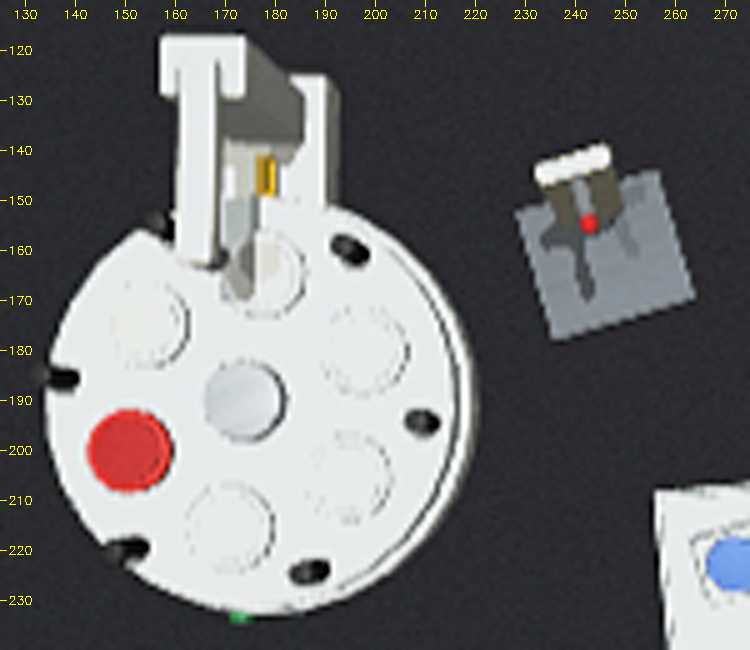

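View pics/c3.png

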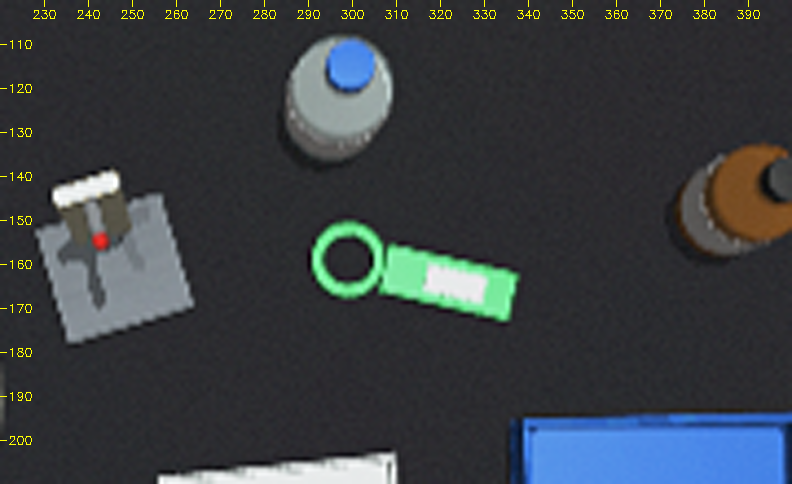

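View pics/c4.png

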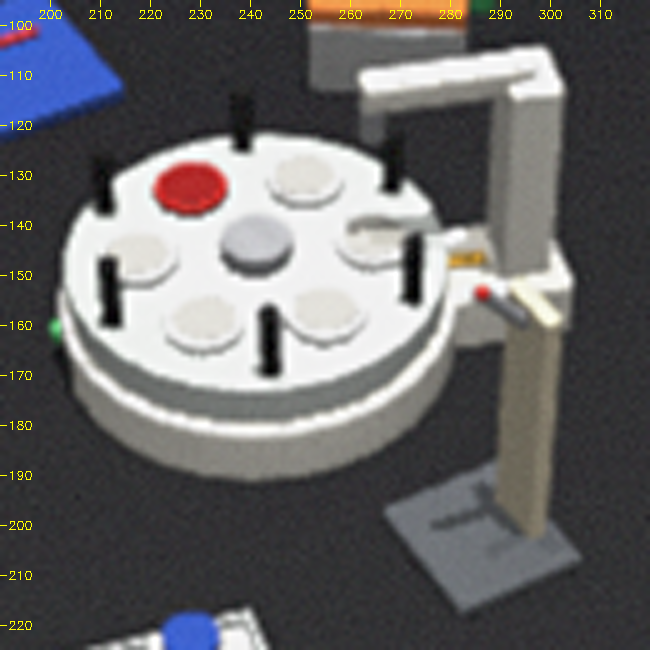

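Run:
```python
from h import *
d=get_image("top")
C=lambda x,y:(245+x/8,190+y/8)
for n,c,a,b in [("A",(215,262),[(148,218),(252,192)],[(148,218),(178,325)]),("B",(424,240),[(366,184),(475,181)],[(363,186),(363,290)]),("C",(458,461),[(388,400),(495,391)],[(391,402),(403,505)])]:
    p=p2w(d,*C(*c),.064); print(n,p.round(4))
    for e in (a,b):
        q=p2w(d,*C(*e[1]),.05)-p2w(d,*C(*e[0]),.05); print("  yaw",np.degrees(np.arctan2(q[1],q[0])).round(1)%90,np.hypot(*q[:2]).round(3))
tc=[p2w(d,*C(*c),.014) for c in [(88,145),(518,103),(560,545),(130,588)]]; print("tray",np.mean(tc,0).round(4),np.degrees(np.arctan2(*(tc[0]-tc[3])[1::-1])))
D=lambda x,y:(125+x/5,110+y/5)
ax=p2w(d,*D(245,400),.09);red=p2w(d,*D(130,451),.09);print("hub",ax,"red",red,red-ax,np.hypot(*(red-ax)[:2]))
for P in [(349,249),(423,423),(311,570),(127,549),(62,378)]:
    q=p2w(d,*D(*P),.108); print("post mid?",q.round(4),np.hypot(*(q-ax)[:2]).round(3),np.degrees(np.arctan2(*(q-ax)[1::-1])).round(1))
print("tip",p2w(d,*D(589,224),.223)); 
print("base",[p2w(d,*D(*c),.012).round(4) for c in [(515,212),(657,171),(694,297),(556,340)]])
E3=lambda x,y:(220+x/4.4,100+y/4.4)
eye=p2w(d,*E3(348,259),.012);en=p2w(d,*E3((515+508)/2,(272+320)/2),.012);print("eye",eye,"end",en,np.hypot(*(en-eye)[:2]),"yaw",np.degrees(np.arctan2(*(eye-en)[1::-1])))
T=lambda x,y:(x/1.5625,y/1.5625)
for c in [(528,304),(635,303),(636,407),(530,409)]: print("tote",p2w(d,*T(*c),.055).round(4))
s=get_image("side")
S=lambda x,y:(190+x/5,95+y/5)
print("side tip",p2w(s,*S(482,292),.223),"hub",p2w(s,*S(258,232),.09),"red",p2w(s,*S(191,187),.09))
```

```text
A [0.4807 0.0173 0.064 ]
  yaw 14.099999999999994 0.043
  yaw 15.599999999999994 0.044
B [ 0.4895 -0.0652  0.064 ]
  yaw 1.5999999999999943 0.044
  yaw 89.9 0.042
C [ 0.4025 -0.0783  0.064 ]
  yaw 4.900000000000006 0.043
  yaw 6.5 0.041
tray [ 0.4441 -0.0284  0.014 ] 5.4149029810639435
hub [0.5837665  0.32286419 0.09      ] red [0.55196671 0.39491044 0.09      ] [-0.03179979  0.07204626  0.        ] 0.07875207640920712
post mid? [0.6759 0.2546 0.108 ] 0.115 -36.5
post mid? [0.5689 0.2087 0.108 ] 0.115 -97.4
post mid? [0.4789 0.2772 0.108 ] 0.114 -156.5
post mid? [0.4916 0.3908 0.108 ] 0.114 143.6
post mid? [0.5968 0.4318 0.108 ] 0.11 83.2
tip [0.67542945 0.10030707 0.223     ]
base [array([0.7118, 0.162 , 0.012 ]), array([0.7389, 0.0674, 0.012 ]), array([0.6548, 0.0428, 0.012 ]), array([0.6264, 0.1345, 0.012 ])]
eye [ 0.68953784 -0.07414533  0.012     ] end [ 0.66131968 -0.19654967  0.012     ] 0.12561483662048578 yaw 77.01827365984956
tote [ 0.5701 -0.1929  0.055 ]
tote [ 0.572  -0.4088  0.055 ]
tote [ 0.3619 -0.4088  0.055 ]
tote [ 0.3571 -0.1958  0.055 ]
side tip [0.67593499 0.10275378 0.223     ] hub [0.58761545 0.33735789 0.09      ] red [0.55214774 0.39469529 0.09      ]
```

Measurements agree with the given sizes:
- Red dish radius is 79 mm and the posts are at 115 mm.
- The tag is 126 mm from eye to end.
- Peg tip is at (0.6755, 0.101), the same in both views.
- Turret is at −120°, so it needs two clicks.

Next, a helper that turns a target into row numbers.

```bash
cat >> h.py <<'E'
def plan(pos,rot,n,op,p0=None,R0=None):
    """rows for a straight move from measured pose to pos, rot (euler deg)"""
    s=read_state(); p=s['tool_pos'] if p0 is None else np.array(p0); R=Rt(s) if R0 is None else R0
    Rg=Ro.from_euler('xyz',rot,degrees=True); w=(R.inv()*Rg).as_rotvec(); out=[]
    print("dist",(np.array(pos)-p).round(4),"turn",np.degrees(w).round(1),"per row mm",(np.linalg.norm(np.array(pos)-p)/n*1e3).round(1),"deg",np.degrees(np.linalg.norm(w)/n).round(1))
    dp=(np.array(pos)-p)/n
    for k in range(n):
        Rk=R*Ro.from_rotvec(w*k/n); d=Rk.inv().apply(dp)*100
        out.append([*d.round(2),*(w/n).round(3),op])
    for k in range(0,n,5): print([float(x) for r in out[k:k+5] for x in r])
E
python3 - <<'E'
from h import *
st(); plan([.4807,.0173,.11],[180,0,104.8],15,.75)
E
```

```text
t 0.35 pos [0.2559 0.5973 0.2144] rot [-180.     0.   156.8] F [-0.3  0.4 -1.3] w 0.998 j [62.  7. 95. -0. 78. -5.]
dist [ 0.2248 -0.58   -0.1044] turn [-0.  0. 52.] per row mm 42.1 deg 3.5
[-2.9, -2.96, 0.7, -0.0, 0.0, 0.061, 0.75, -3.07, -2.78, 0.7, -0.0, 0.0, 0.061, 0.75, -3.24, -2.59, 0.7, -0.0, 0.0, 0.061, 0.75, -3.39, -2.39, 0.7, -0.0, 0.0, 0.061, 0.75, -3.53, -2.18, 0.7, -0.0, 0.0, 0.061, 0.75]
[-3.65, -1.97, 0.7, -0.0, 0.0, 0.061, 0.75, -3.76, -1.74, 0.7, -0.0, 0.0, 0.061, 0.75, -3.86, -1.51, 0.7, -0.0, 0.0, 0.061, 0.75, -3.95, -1.27, 0.7, -0.0, 0.0, 0.061, 0.75, -4.02, -1.03, 0.7, -0.0, 0.0, 0.061, 0.75]
[-4.07, -0.79, 0.7, -0.0, 0.0, 0.061, 0.75, -4.11, -0.54, 0.7, -0.0, 0.0, 0.061, 0.75, -4.14, -0.29, 0.7, -0.0, 0.0, 0.061, 0.75, -4.15, -0.04, 0.7, -0.0, 0.0, 0.061, 0.75, -4.14, 0.21, 0.7, -0.0, 0.0, 0.061, 0.75]
```

Request:
{"op": "send_rows", "data": {
  "series": [-2.9,-2.96,0.2,0,0,0.061,0.75,-3.07,-2.78,0.2,0,0,0.061,0.75,-3.24,-2.59,0.2,0,0,0.061,0.75,-3.39,-2.39,0.2,0,0,0.061,0.75,-3.53,-2.18,0.2,0,0,0.061,0.75]
}}

```text
time_s: 0.98
tool_pos: [0.3312, 0.4029, 0.2047]
tool_rot: [180.0, 0.0, 139.2]
contact_force: [1.2, -0.2, 0.3]
width: 0.751
```

Request:
{"op": "send_rows", "data": {
  "series": [-3.65,-1.97,0.3,0,0,0.061,0.75,-3.76,-1.74,0.3,0,0,0.061,0.75,-3.86,-1.51,0.3,0,0,0.061,0.75,-3.95,-1.27,0.3,0,0,0.061,0.75,-4.02,-1.03,0.3,0,0,0.061,0.75]
}}

```text
time_s: 1.6
tool_pos: [0.4055, 0.2093, 0.1898]
tool_rot: [180.0, 0.0, 121.7]
contact_force: [0.2, -0.2, 0.6]
width: 0.753
```

Request:
{"op": "send_rows", "data": {
  "series": [-4.07,-0.79,1.5,0,0,0.061,0.75,-4.11,-0.54,1.5,0,0,0.061,0.75,-4.14,-0.29,1.5,0,0,0.061,0.75,-4.15,-0.04,1.5,0,0,0.061,0.75,-4.14,0.21,1.5,0,0,0.061,0.75]
}}

```text
time_s: 2.22
tool_pos: [0.4794, 0.0154, 0.1145]
tool_rot: [180.0, 0.0, 104.3]
contact_force: [-0.1, -0.2, -0.3]
width: 0.75
```

Run:
```python
from h import *
s=st(); d=get_image("wrist"); cv2.imwrite("pics/w1.png",cv2.resize(d["frame"][:,:,::-1],(800,600)))
t=get_image("top"); cv2.imwrite("pics/t1.png",cv2.resize(t["frame"][:,:,::-1],(800,600)))
for z in (0.064,): print([ (wpix(d,s,[x,y,z])*1.5625).round() for x,y in ((.4807,.0173),(.4895,-.0652),(.4025,-.0783))])
```

```text
t 2.23 pos [0.4794 0.0154 0.1145] rot [180.    0.  104.3] F [-0.1 -0.2 -0.3] w 0.75 j [ -5. -10. 121.   0.  69. -19.]
[array([400., 313.]), array([379., 454.]), array([227., 434.])]
```

View pics/w1.png

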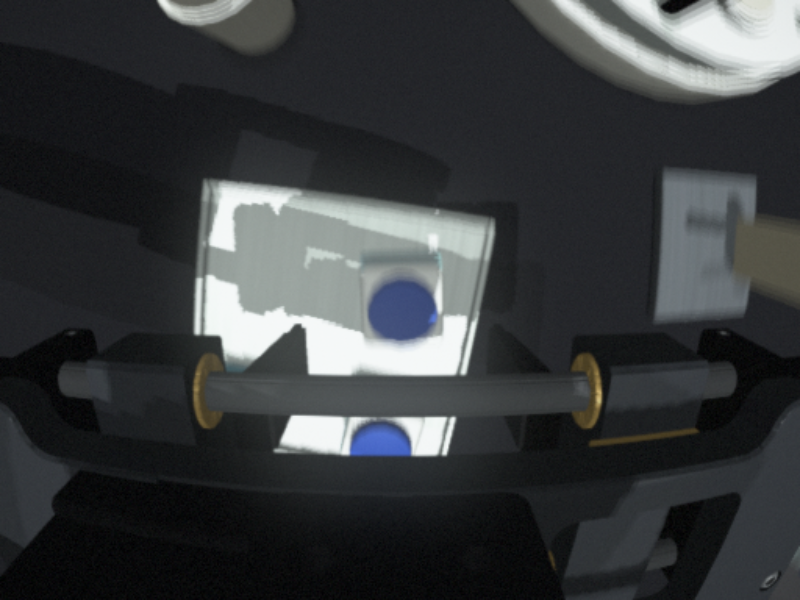

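View pics/t1.png

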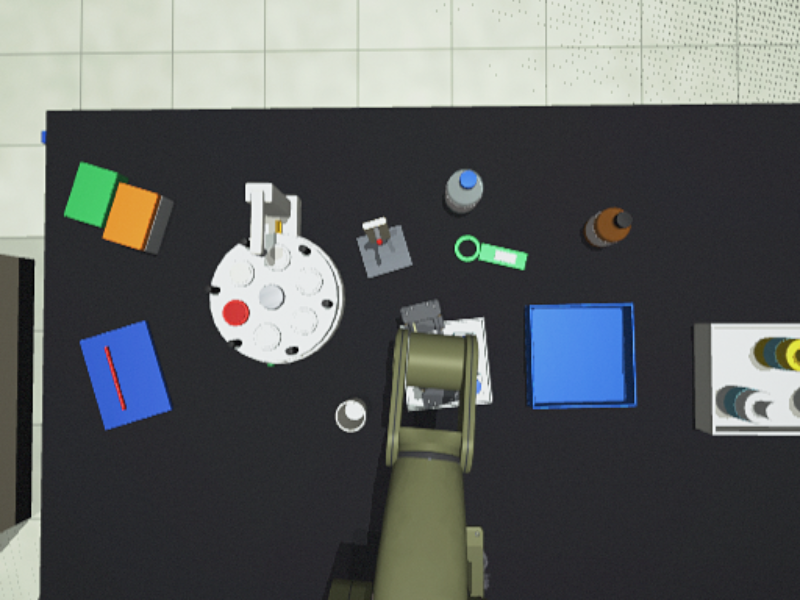

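The wrist view shows jar A's cap at (402,309), against a prediction of (400,313), so it is confirmed to about 1 mm. Descending.

Run:
```python
from h import *
plan([.4805,.0173,.022],[180,0,104.8],5,.75)
```

```text
dist [ 0.0018  0.0032 -0.0911] turn [-0.2 -0.  -0.7] per row mm 18.2 deg 0.1
[0.05, 0.06, 1.82, -0.001, -0.0, -0.002, 0.75, 0.05, 0.06, 1.82, -0.001, -0.0, -0.002, 0.75, 0.05, 0.05, 1.82, -0.001, -0.0, -0.002, 0.75, 0.05, 0.05, 1.82, -0.001, -0.0, -0.002, 0.75, 0.05, 0.05, 1.82, -0.001, -0.0, -0.002, 0.75]
```

Request:
{"op": "send_rows", "data": {
  "series": [0.05,0.05,1.8,0,0,0,0.75,0.05,0.05,1.8,0,0,0,0.75,0.05,0.05,1.8,0,0,0,0.75,0.05,0.05,1.8,0,0,0,0.75,0,0,1.8,0,0,0,0.75]
}}

```text
time_s: 2.95
tool_pos: [0.4801, 0.0196, 0.0233]
tool_rot: [-180.0, -0.0, 104.4]
contact_force: [-0.4, -0.1, 0.2]
width: 0.754
```

Request:
{"op": "send_rows", "data": {
  "series": [0,0,0,0,0,0,0.75,0,0,0,0,0,0,0.2,0,0,0,0,0,0,0.2,0,0,0,0,0,0,0.2]
}}

```text
time_s: 3.45
tool_pos: [0.481, 0.0191, 0.0254]
tool_rot: [179.9, 0.0, 104.4]
contact_force: [0.0, -0.4, 0.1]
width: 0.488
```

Run:
```python
from h import *
st()
```

```text
t 3.45 pos [0.481  0.0191 0.0254] rot [179.9   0.  104.4] F [ 0.  -0.4  0.1] w 0.488 j [ -4.  -3. 124.   0.  58. -18.]
```

Request:
{"op": "send_rows", "data": {
  "series": [0,0,0,0,0,0,0.2,0,0,-1,0,0,0,0.2,0,0,-2,0,0,0,0.2,0,0,-3,0,0,0,0.2,0,0,-3,0,0,0,0.2]
}}

```text
time_s: 4.08
tool_pos: [0.4799, 0.0192, 0.1157]
tool_rot: [-180.0, -0.0, 104.4]
contact_force: [0.8, 0.0, -1.2]
width: 0.462
```

Run:
```python
from h import *
st(); plan([.467,-.365,.115],[180,0,90],15,.2)
d=get_image("wrist"); cv2.imwrite("pics/w2.png",cv2.resize(d["frame"][:,:,::-1],(800,600)))
```

```text
t 4.08 pos [0.4799 0.0192 0.1157] rot [-180.    -0.   104.4] F [ 0.8  0.  -1.2] w 0.462 j [ -4. -10. 121.   0.  69. -18.]
dist [-0.0129 -0.3842 -0.0007] turn [-0.  -0.  14.4] per row mm 25.6 deg 1.0
[-2.46, -0.72, 0.0, -0.0, -0.0, 0.017, 0.2, -2.47, -0.68, 0.0, -0.0, -0.0, 0.017, 0.2, -2.48, -0.64, 0.0, -0.0, -0.0, 0.017, 0.2, -2.49, -0.6, 0.0, -0.0, -0.0, 0.017, 0.2, -2.5, -0.55, 0.0, -0.0, -0.0, 0.017, 0.2]
[-2.51, -0.51, 0.0, -0.0, -0.0, 0.017, 0.2, -2.52, -0.47, 0.0, -0.0, -0.0, 0.017, 0.2, -2.53, -0.43, 0.0, -0.0, -0.0, 0.017, 0.2, -2.53, -0.38, 0.0, -0.0, -0.0, 0.017, 0.2, -2.54, -0.34, 0.0, -0.0, -0.0, 0.017, 0.2]
[-2.55, -0.3, 0.0, -0.0, -0.0, 0.017, 0.2, -2.55, -0.26, 0.0, -0.0, -0.0, 0.017, 0.2, -2.55, -0.21, 0.0, -0.0, -0.0, 0.017, 0.2, -2.56, -0.17, 0.0, -0.0, -0.0, 0.017, 0.2, -2.56, -0.13, 0.0, -0.0, -0.0, 0.017, 0.2]
```

View pics/w2.png

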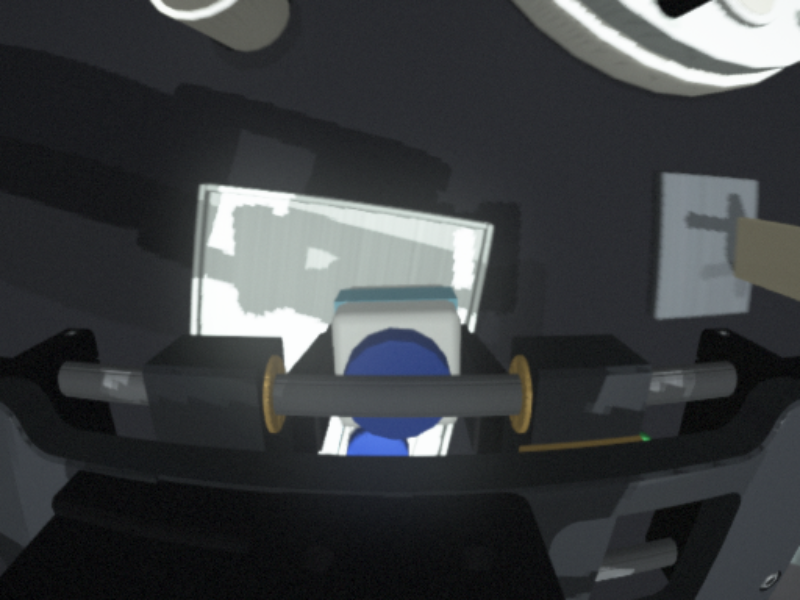

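The jar is held upright between the pads, and the width of 0.462 is 44 mm. Moving it to the tote.

Request:
{"op": "send_rows", "data": {
  "series": [-3.7,-1.05,0,0,0,0.025,0.2,-3.7,-0.95,0,0,0,0.025,0.2,-3.75,-0.85,0,0,0,0.025,0.2,-3.75,-0.75,0,0,0,0.025,0.2,-3.8,-0.65,0,0,0,0.025,0.2]
}}

```text
time_s: 4.75
tool_pos: [0.4756, -0.1738, 0.1142]
tool_rot: [-180.0, -0.0, 97.2]
contact_force: [-0.1, -0.0, -1.0]
width: 0.466
```

Request:
{"op": "send_rows", "data": {
  "series": [-3.8,-0.6,0,0,0,0.025,0.2,-3.8,-0.5,0,0,0,0.025,0.2,-3.8,-0.4,0,0,0,0.025,0.2,-3.8,-0.3,0,0,0,0.025,0.2,-3.8,-0.2,0,0,0,0.025,0.2]
}}

```text
time_s: 5.38
tool_pos: [0.4701, -0.3648, 0.1141]
tool_rot: [-180.0, -0.0, 90.0]
contact_force: [0.2, 0.4, -2.5]
width: 0.465
```

Run:
```python
from h import *
st(); plan([.467,-.365,.028],[180,0,90],5,.2)
t=get_image("top"); cv2.imwrite("pics/t2.png",cv2.resize(t["frame"][:,:,::-1],(800,600)))
```

```text
t 5.38 pos [ 0.4701 -0.3648  0.1141] rot [-180.   -0.   90.] F [ 0.2  0.4 -2.5] w 0.465 j [-43.   5. 107.   0.  68. -43.]
dist [-0.0031 -0.0002 -0.0861] turn [-0. -0.  0.] per row mm 17.2 deg 0.0
[-0.0, -0.06, 1.72, -0.0, -0.0, 0.0, 0.2, -0.0, -0.06, 1.72, -0.0, -0.0, 0.0, 0.2, -0.0, -0.06, 1.72, -0.0, -0.0, 0.0, 0.2, -0.0, -0.06, 1.72, -0.0, -0.0, 0.0, 0.2, -0.0, -0.06, 1.72, -0.0, -0.0, 0.0, 0.2]
```

View pics/t2.png

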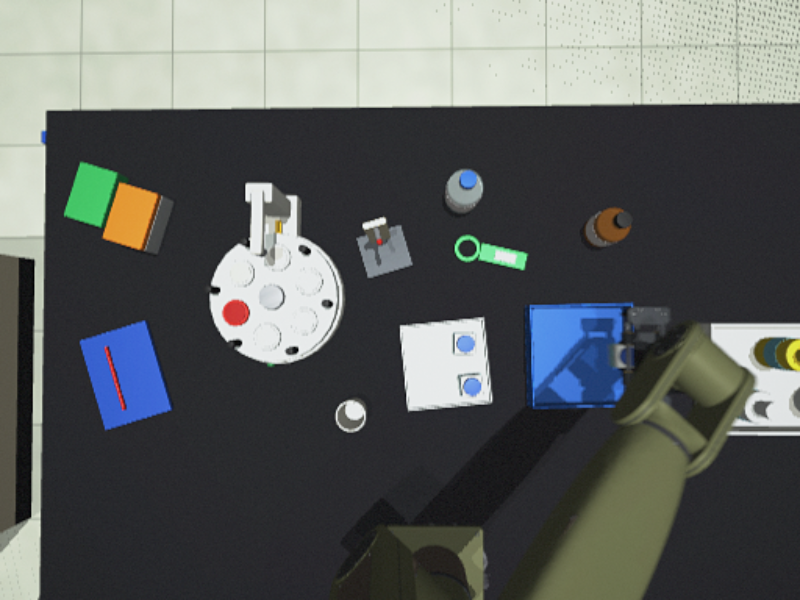

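Jars B and C are unmoved, and the held jar is over the right part of the tote. Lowering.

Request:
{"op": "send_rows", "data": {
  "series": [0,0,2.5,0,0,0,0.2,0,0,2.5,0,0,0,0.2,0,0,2,0,0,0,0.2,0,0,1.4,0,0,0,0.2,0,0,0.3,0,0,0,0.2]
}}

```text
time_s: 6.05
tool_pos: [0.4701, -0.3632, 0.0265]
tool_rot: [-179.9, -0.1, 90.1]
contact_force: [-0.4, 0.3, -1.8]
width: 0.466
```

Request:
{"op": "send_rows", "data": {
  "series": [0,0,0.2,0,0,0,0.2,0,0,0,0,0,0,0.2]
}}

```text
time_s: 6.3
tool_pos: [0.4712, -0.3643, 0.0266]
tool_rot: [179.9, 0.1, 90.1]
contact_force: [-0.1, 0.4, -1.3]
width: 0.464
```

Request:
{"op": "send_rows", "data": {
  "series": [0,0,0.1,0,0,0,0.2,0,0,0.1,0,0,0,0.2]
}}

```text
time_s: 6.55
tool_pos: [0.4712, -0.3644, 0.0263]
tool_rot: [180.0, 0.0, 90.1]
contact_force: [-5.0, 4.7, 13.6]
width: 0.464
```

Force shows contact with the floor, so release to 0.65, then lift.

Request:
{"op": "send_rows", "data": {
  "series": [0,0,-0.1,0,0,0,0.46,0,0,0,0,0,0,0.65,0,0,0,0,0,0,0.65,0,0,-2,0,0,0,0.65,0,0,-3.5,0,0,0,0.65]
}}

```text
time_s: 7.18
tool_pos: [0.4697, -0.3631, 0.0796]
tool_rot: [-179.9, -0.1, 90.1]
contact_force: [0.3, -0.8, 0.4]
width: 0.647
```

Run:
```python
from h import *
s=st(); 
t=get_image("top"); crop(t["frame"],245,180,345,270,7,"t3.png",10)
d=get_image("wrist"); cv2.imwrite("pics/w3.png",cv2.resize(d["frame"][:,:,::-1],(800,600)))
plan([.4895,-.0652,.12],[180,0,90.8],10,.75)
```

```text
t 7.17 pos [ 0.4697 -0.3631  0.0796] rot [-1.799e+02 -1.000e-01  9.010e+01] F [ 0.3 -0.8  0.4] w 0.647 j [-43.   7. 108.  -0.  65. -43.]
dist [0.0162 0.3011 0.0344] turn [ 0.4  0.4 -0.7] per row mm 30.4 deg 0.1
[3.01, 0.17, -0.36, 0.001, 0.001, -0.001, 0.75, 3.01, 0.17, -0.36, 0.001, 0.001, -0.001, 0.75, 3.01, 0.17, -0.36, 0.001, 0.001, -0.001, 0.75, 3.01, 0.18, -0.36, 0.001, 0.001, -0.001, 0.75, 3.01, 0.18, -0.36, 0.001, 0.001, -0.001, 0.75]
[3.01, 0.19, -0.35, 0.001, 0.001, -0.001, 0.75, 3.01, 0.19, -0.35, 0.001, 0.001, -0.001, 0.75, 3.01, 0.19, -0.35, 0.001, 0.001, -0.001, 0.75, 3.01, 0.2, -0.35, 0.001, 0.001, -0.001, 0.75, 3.01, 0.2, -0.35, 0.001, 0.001, -0.001, 0.75]
```

View pics/t3.png

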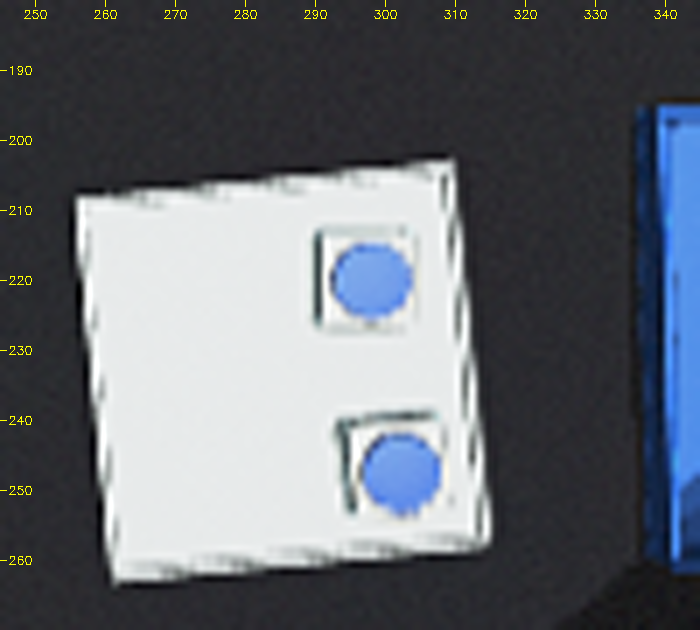

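View pics/w3.png

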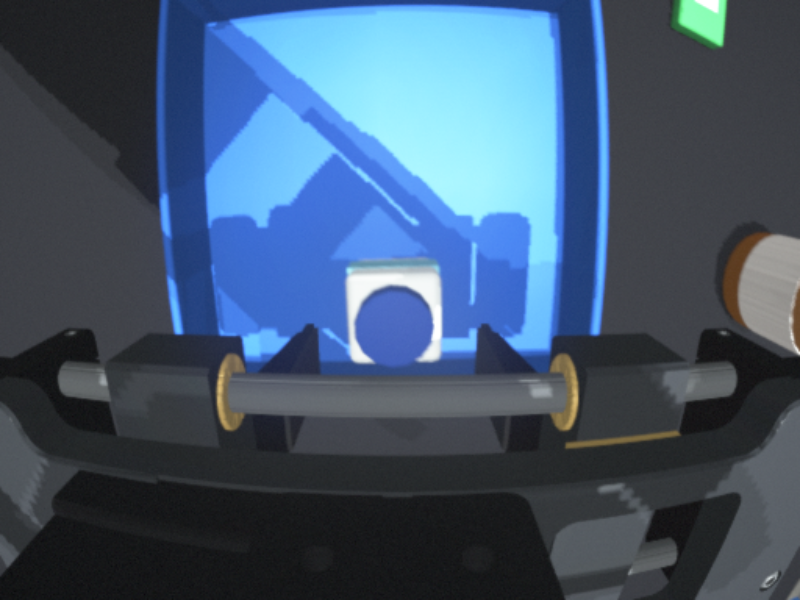

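Jar A stands upright in the tote at (395,325), and the remaining jars are unmoved (caps at (298,220) and (302,248)). Going to jar B.

Request:
{"op": "send_rows", "data": {
  "series": [3,0.15,-0.9,0,0,0,0.75,3,0.15,-0.9,0,0,0,0.75,3,0.15,-0.9,0,0,0,0.75,3,0.15,-0.6,0,0,0,0.75,3,0.15,-0.3,0,0,0,0.75]
}}

```text
time_s: 7.9
tool_pos: [0.478, -0.2129, 0.1162]
tool_rot: [179.9, 0.0, 90.1]
contact_force: [-0.1, 0.1, 1.0]
width: 0.75
```

Request:
{"op": "send_rows", "data": {
  "series": [3,0.15,0,0,0,0,0.75,3,0.15,0,0,0,0,0.75,3,0.15,0,0,0,0,0.75,3,0.15,0,0,0,0,0.75,3,0.15,0,0,0,0,0.75]
}}

```text
time_s: 8.52
tool_pos: [0.4851, -0.0628, 0.1157]
tool_rot: [180.0, 0.0, 90.1]
contact_force: [0.6, 0.4, -0.1]
width: 0.752
```

Run:
```python
from h import *
s=st(); plan([.4895,-.0652,.0225],[180,0,90.8],5,.75)
d=get_image("wrist"); cv2.imwrite("pics/w4.png",cv2.resize(d["frame"][:,:,::-1],(800,600)))
print((wpix(d,s,[.4895,-.0652,.064])*1.5625).round())
```

```text
t 8.53 pos [ 0.4851 -0.0628  0.1157] rot [180.    0.   90.1] F [ 0.6  0.4 -0.1] w 0.752 j [-14.  -9. 120.  -0.  69. -14.]
dist [ 0.0044 -0.0024 -0.0932] turn [ 0.   0.  -0.7] per row mm 18.7 deg 0.1
[-0.05, 0.09, 1.86, 0.0, 0.0, -0.003, 0.75, -0.05, 0.09, 1.86, 0.0, 0.0, -0.003, 0.75, -0.05, 0.09, 1.86, 0.0, 0.0, -0.003, 0.75, -0.05, 0.09, 1.86, 0.0, 0.0, -0.003, 0.75, -0.05, 0.09, 1.86, 0.0, 0.0, -0.003, 0.75]
[406. 320.]
```

View pics/w4.png

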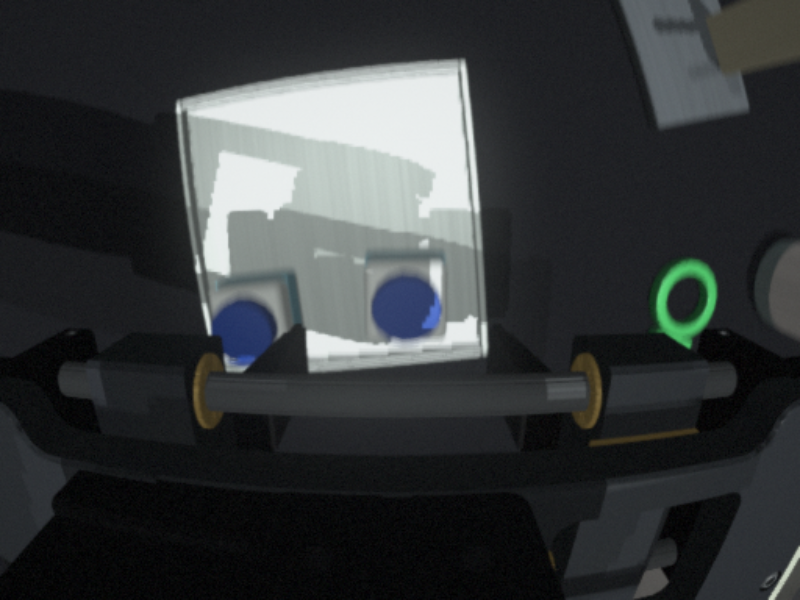

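Run:
```python
from h import *
s=st()
d=get_image("wrist"); crop(d["frame"],100,130,320,240,3.5,"w5.png",10)
print((wpix(d,s,[.4895,-.0652,.064])).round(1),(wpix(d,s,[.4025,-.0783,.064])).round(1))
plan([.4895,-.0652,.0225],[180,0,90.8],5,.75)
```

```text
t 8.57 pos [ 0.485  -0.0602  0.1156] rot [ 1.80e+02 -1.00e-01  9.01e+01] F [-0.4  1.9 -0.6] w 0.752 j [-13.  -9. 120.   0.  69. -14.]
[259.6 208.1] [153.8 222.1]
dist [ 0.0045 -0.0034 -0.0931] turn [-0.  -0.  -0.6] per row mm 18.7 deg 0.1
[-0.07, 0.09, 1.86, -0.0, -0.0, -0.002, 0.75, -0.07, 0.09, 1.86, -0.0, -0.0, -0.002, 0.75, -0.07, 0.09, 1.86, -0.0, -0.0, -0.002, 0.75, -0.07, 0.09, 1.86, -0.0, -0.0, -0.002, 0.75, -0.07, 0.09, 1.86, -0.0, -0.0, -0.002, 0.75]
```

View pics/w5.png

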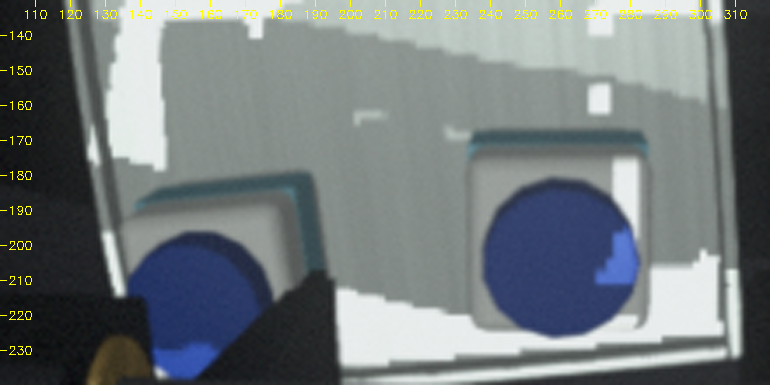

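Jar B's cap is at (260,203.5), against a predicted (260,208). That is 3–4 mm along the pad width, which doesn't matter for this grasp. Descending.

Request:
{"op": "send_rows", "data": {
  "series": [-0.05,0.1,1.9,0,0,0,0.75,-0.05,0.1,1.9,0,0,0,0.75,0,0.1,1.9,0,0,0,0.75,0,0.1,1.8,0,0,0,0.75,0,0.1,1.8,0,0,0,0.75]
}}

```text
time_s: 9.25
tool_pos: [0.4899, -0.0653, 0.021]
tool_rot: [-180.0, -0.0, 90.0]
contact_force: [0.6, -0.0, -0.2]
width: 0.749
```

Request:
{"op": "send_rows", "data": {
  "series": [0,0,0,0,0,0,0.6,0,0,0,0,0,0,0.2,0,0,0,0,0,0,0.2,0,0,0,0,0,0,0.2,0,0,0,0,0,0,0.2]
}}

```text
time_s: 9.88
tool_pos: [0.4909, -0.0649, 0.0236]
tool_rot: [179.9, 0.0, 90.1]
contact_force: [-0.6, -0.1, 3.8]
width: 0.465
```

Request:
{"op": "send_rows", "data": {
  "series": [0,0,-1,0,0,0,0.2,0,0,-2,0,0,0,0.2,0,0,-3,0,0,0,0.2,0,0,-3,0,0,0,0.2]
}}

```text
time_s: 10.38
tool_pos: [0.4898, -0.0646, 0.1135]
tool_rot: [-180.0, -0.0, 90.1]
contact_force: [0.7, 0.0, -1.5]
width: 0.459
```

Run:
```python
from h import *
st(); plan([.467,-.302,.115],[180,0,90],7,.2)
```

```text
t 10.38 pos [ 0.4898 -0.0646  0.1135] rot [-180.    -0.    90.1] F [ 0.7  0.  -1.5] w 0.459 j [-14.  -8. 120.   0.  68. -14.]
dist [-0.0228 -0.2374  0.0015] turn [-0.  -0.   0.1] per row mm 34.1 deg 0.0
[-3.39, -0.33, -0.02, -0.0, -0.0, 0.0, 0.2, -3.39, -0.33, -0.02, -0.0, -0.0, 0.0, 0.2, -3.39, -0.33, -0.02, -0.0, -0.0, 0.0, 0.2, -3.39, -0.33, -0.02, -0.0, -0.0, 0.0, 0.2, -3.39, -0.33, -0.02, -0.0, -0.0, 0.0, 0.2]
[-3.39, -0.33, -0.02, -0.0, -0.0, 0.0, 0.2, -3.39, -0.33, -0.02, -0.0, -0.0, 0.0, 0.2]
```

Request:
{"op": "send_rows", "data": {
  "series": [-3.4,-0.35,0,0,0,0,0.2,-3.4,-0.35,0,0,0,0,0.2,-3.4,-0.35,0,0,0,0,0.2,-3.4,-0.35,0,0,0,0,0.2,-3.4,-0.35,0,0,0,0,0.2]
}}

```text
time_s: 11.0
tool_pos: [0.4725, -0.2357, 0.1129]
tool_rot: [180.0, -0.0, 90.1]
contact_force: [0.2, 0.9, -1.0]
width: 0.461
```

Request:
{"op": "send_rows", "data": {
  "series": [-3.4,-0.35,0,0,0,0,0.2,-3.3,-0.3,0,0,0,0,0.2,0,0,2.5,0,0,0,0.2,0,0,2.5,0,0,0,0.2,0,0,2,0,0,0,0.2]
}}

```text
time_s: 11.62
tool_pos: [0.466, -0.3015, 0.0416]
tool_rot: [-180.0, -0.0, 90.0]
contact_force: [0.4, -0.2, -1.7]
width: 0.461
```

Request:
{"op": "send_rows", "data": {
  "series": [0,0,1.5,0,0,0,0.2,0,0,0.3,0,0,0,0.2,0,0,0.2,0,0,0,0.2]
}}

```text
time_s: 12.0
tool_pos: [0.4663, -0.3015, 0.0245]
tool_rot: [-179.9, -0.1, 90.1]
contact_force: [-8.5, 5.5, 17.0]
width: 0.465
```

Contact. Release and lift.

Request:
{"op": "send_rows", "data": {
  "series": [0,0,-0.15,0,0,0,0.46,0,0,0,0,0,0,0.65,0,0,0,0,0,0,0.65,0,0,-2,0,0,0,0.65,0,0,-3.5,0,0,0,0.65]
}}

```text
time_s: 12.62
tool_pos: [0.4657, -0.3012, 0.0794]
tool_rot: [-179.9, -0.1, 90.1]
contact_force: [0.3, -0.1, 0.3]
width: 0.648
```

Run:
```python
from h import *
s=st(); 
t=get_image("top"); crop(t["frame"],245,180,345,270,7,"t4.png",10)
d=get_image("wrist"); cv2.imwrite("pics/w6.png",cv2.resize(d["frame"][:,:,::-1],(800,600)))
plan([.4025,-.0783,.12],[180,0,95.6],10,.72)
```

```text
t 12.62 pos [ 0.4657 -0.3012  0.0794] rot [-1.799e+02 -1.000e-01  9.010e+01] F [ 0.3 -0.1  0.3] w 0.648 j [-38.   2. 113.  -0.  64. -38.]
dist [-0.067   0.2258  0.0349] turn [ 0.4  0.4 -5.5] per row mm 23.8 deg 0.6
[2.26, -0.67, -0.37, 0.001, 0.001, -0.01, 0.72, 2.26, -0.64, -0.37, 0.001, 0.001, -0.01, 0.72, 2.27, -0.62, -0.36, 0.001, 0.001, -0.01, 0.72, 2.28, -0.6, -0.36, 0.001, 0.001, -0.01, 0.72, 2.28, -0.58, -0.36, 0.001, 0.001, -0.01, 0.72]
[2.29, -0.56, -0.36, 0.001, 0.001, -0.01, 0.72, 2.29, -0.53, -0.36, 0.001, 0.001, -0.01, 0.72, 2.3, -0.51, -0.35, 0.001, 0.001, -0.01, 0.72, 2.3, -0.49, -0.35, 0.001, 0.001, -0.01, 0.72, 2.31, -0.47, -0.35, 0.001, 0.001, -0.01, 0.72]
```

View pics/t4.png

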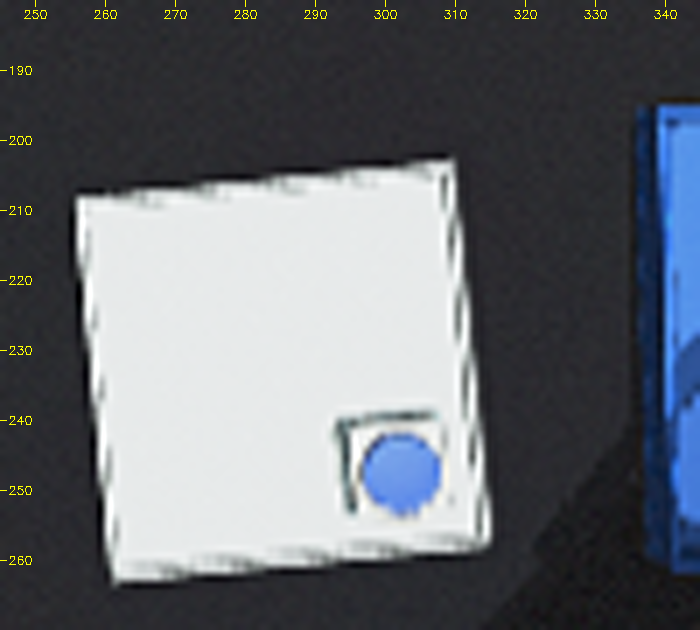

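View pics/w6.png

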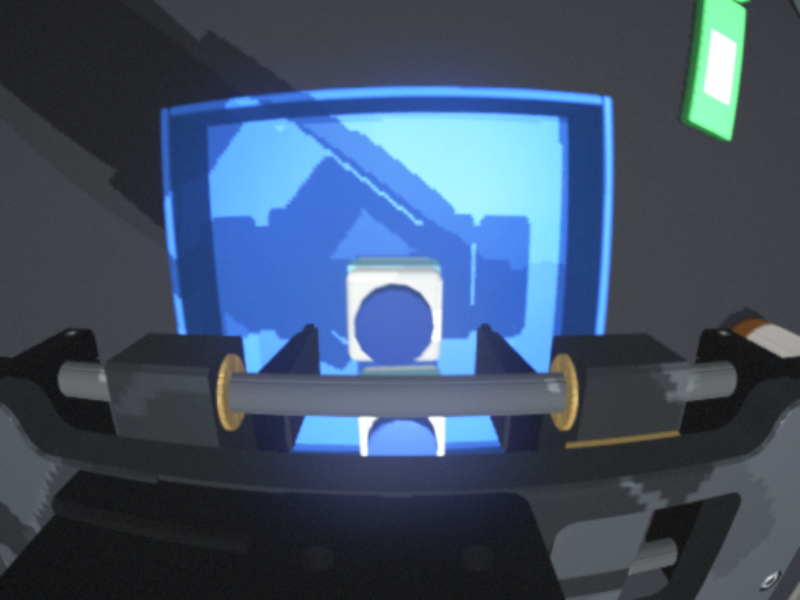

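Jars A and B both stand in the tote, at (395,435) and (395,320) in the wrist view. Jar C's cap is still at (302,248). Going to jar C.

Request:
{"op": "send_rows", "data": {
  "series": [2.25,-0.7,-0.9,0,0,-0.01,0.72,2.25,-0.65,-0.9,0,0,-0.01,0.72,2.25,-0.6,-0.9,0,0,-0.01,0.72,2.3,-0.6,-0.5,0,0,-0.01,0.72,2.3,-0.6,-0.3,0,0,-0.01,0.72]
}}

```text
time_s: 13.35
tool_pos: [0.4325, -0.1883, 0.1147]
tool_rot: [180.0, 0.0, 92.9]
contact_force: [-0.0, -0.6, -0.8]
width: 0.716
```

Request:
{"op": "send_rows", "data": {
  "series": [2.3,-0.6,0,0,0,-0.01,0.72,2.3,-0.5,0,0,0,-0.01,0.72,2.3,-0.5,0,0,0,-0.01,0.72,2.3,-0.5,0,0,0,-0.01,0.72,2.2,-0.45,0,0,0,-0.01,0.72]
}}

```text
time_s: 13.98
tool_pos: [0.3987, -0.0763, 0.1143]
tool_rot: [180.0, 0.0, 95.8]
contact_force: [0.3, 0.2, -1.0]
width: 0.721
```

Run:
```python
from h import *
get_image("top");get_image("top")
s=st()
d=get_image("wrist"); cv2.imwrite("pics/w7.png",cv2.resize(d["frame"][:,:,::-1],(800,600)))
print((wpix(d,s,[.4025,-.0783,.064])*1.5625).round(1))
plan([.4025,-.0773,.0225],[180,0,95.6],5,.72)
```

```text
t 14.07 pos [ 0.3985 -0.0758  0.114 ] rot [180.   -0.   95.9] F [-0.3  0.3  0.9] w 0.722 j [-18. -21. 130.   0.  71. -24.]
[404.2 321.8]
dist [ 0.0035 -0.0007 -0.0917] turn [0.  0.  0.3] per row mm 18.4 deg 0.1
[-0.02, 0.07, 1.83, 0.0, 0.0, 0.001, 0.72, -0.02, 0.07, 1.83, 0.0, 0.0, 0.001, 0.72, -0.02, 0.07, 1.83, 0.0, 0.0, 0.001, 0.72, -0.02, 0.07, 1.83, 0.0, 0.0, 0.001, 0.72, -0.02, 0.07, 1.83, 0.0, 0.0, 0.001, 0.72]
```

View pics/w7.png

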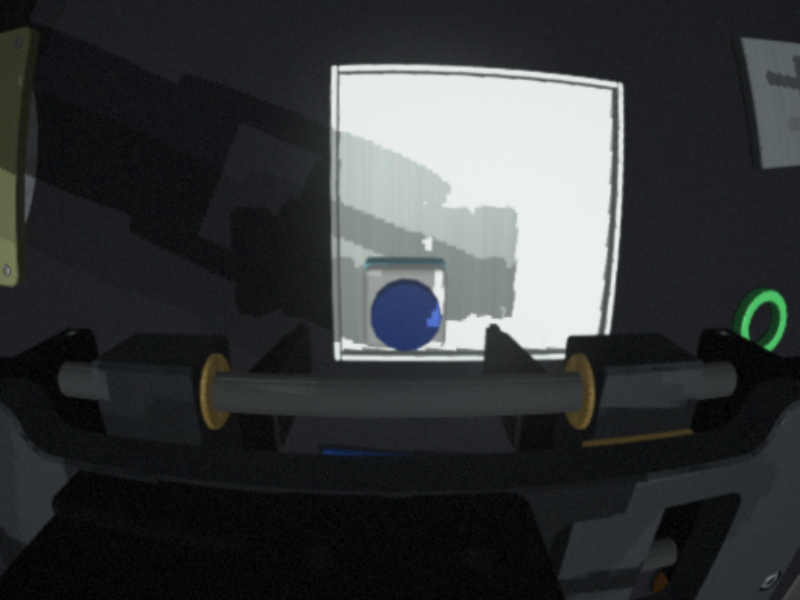

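Jar C's cap is at (405,314), predicted (404,322), so good. Descending and grasping.

Request:
{"op": "send_rows", "data": {
  "series": [0.05,0.07,1.9,0,0,0,0.72,0.05,0.07,1.9,0,0,0,0.72,0,0.07,1.8,0,0,0,0.72,0,0.07,1.8,0,0,0,0.72,0,0.07,1.7,0,0,0,0.72]
}}

```text
time_s: 14.75
tool_pos: [0.4028, -0.0766, 0.0227]
tool_rot: [180.0, 0.0, 95.7]
contact_force: [0.3, 0.2, -0.0]
width: 0.719
```

Request:
{"op": "send_rows", "data": {
  "series": [0,0,0,0,0,0,0.6,0,0,0,0,0,0,0.2,0,0,0,0,0,0,0.2,0,0,0,0,0,0,0.2,0,0,0,0,0,0,0.2]
}}

```text
time_s: 15.38
tool_pos: [0.4033, -0.0761, 0.0241]
tool_rot: [179.9, 0.1, 95.8]
contact_force: [-1.1, -0.9, 4.0]
width: 0.463
```

Request:
{"op": "send_rows", "data": {
  "series": [0,0,-1,0,0,0,0.2,0,0,-2,0,0,0,0.2,0,0,-3,0,0,0,0.2,0,0,-3,0,0,0,0.2]
}}

```text
time_s: 15.88
tool_pos: [0.4019, -0.0754, 0.114]
tool_rot: [-180.0, -0.0, 95.8]
contact_force: [-0.0, -0.8, -1.2]
width: 0.461
```

Run:
```python
from h import *
st(); plan([.465,-.238,.115],[180,0,90],5,.2)
```

```text
t 15.88 pos [ 0.4019 -0.0754  0.114 ] rot [-180.    -0.    95.8] F [-0.  -0.8 -1.2] w 0.461 j [-18. -21. 130.   0.  71. -24.]
dist [ 0.0631 -0.1626  0.001 ] turn [-0.  -0.   5.8] per row mm 34.9 deg 1.2
[-3.36, 0.93, -0.02, -0.0, -0.0, 0.02, 0.2, -3.34, 0.99, -0.02, -0.0, -0.0, 0.02, 0.2, -3.32, 1.06, -0.02, -0.0, -0.0, 0.02, 0.2, -3.3, 1.13, -0.02, -0.0, -0.0, 0.02, 0.2, -3.28, 1.2, -0.02, -0.0, -0.0, 0.02, 0.2]
```

Request:
{"op": "send_rows", "data": {
  "series": [-3.35,0.95,0,0,0,0.02,0.2,-3.35,1,0,0,0,0.02,0.2,-3.3,1.05,0,0,0,0.02,0.2,-3.3,1.1,0,0,0,0.02,0.2,-3.1,1.2,0,0,0,0.02,0.2]
}}

```text
time_s: 16.5
tool_pos: [0.4655, -0.237, 0.1132]
tool_rot: [-180.0, -0.0, 90.0]
contact_force: [-0.4, 0.4, -0.8]
width: 0.462
```

Request:
{"op": "send_rows", "data": {
  "series": [0,0,0,0,0,0,0.2,0,0,2.5,0,0,0,0.2,0,0,2.5,0,0,0,0.2,0,0,2,0,0,0,0.2,0,0,1.5,0,0,0,0.2]
}}

```text
time_s: 17.12
tool_pos: [0.4647, -0.235, 0.0272]
tool_rot: [-179.9, -0.1, 90.1]
contact_force: [-0.4, 0.5, -0.9]
width: 0.46
```

Request:
{"op": "send_rows", "data": {
  "series": [0,0,0.25,0,0,0,0.2,0,0,0.2,0,0,0,0.2]
}}

```text
time_s: 17.38
tool_pos: [0.4653, -0.2357, 0.0251]
tool_rot: [-179.9, -0.1, 90.1]
contact_force: [-7.9, 5.8, 15.7]
width: 0.461
```

Request:
{"op": "send_rows", "data": {
  "series": [0,0,-0.15,0,0,0,0.46,0,0,0,0,0,0,0.65,0,0,0,0,0,0,0.65,0,0,-2,0,0,0,0.65,0,0,-4,0,0,0,0.65]
}}

```text
time_s: 18.0
tool_pos: [0.4639, -0.2353, 0.0838]
tool_rot: [-179.8, -0.1, 90.1]
contact_force: [0.1, 0.3, 0.3]
width: 0.65
```

Request:
{"op": "send_rows", "data": {
  "series": [0,0,-4,0,0,0,0.35,0,0,-5,0,0,0,0.35,0,0,-3,0,0,0,0.35]
}}

```text
time_s: 18.38
tool_pos: [0.4663, -0.2368, 0.2083]
tool_rot: [179.8, 0.1, 90.1]
contact_force: [0.5, 0.6, -0.0]
width: 0.393
```

Run:
```python
from h import *
s=st(); 
d=get_image("wrist"); cv2.imwrite("pics/w8.png",cv2.resize(d["frame"][:,:,::-1],(800,600)))
d=get_image("side"); cv2.imwrite("pics/s8.png",cv2.resize(d["frame"][:,:,::-1],(800,600)))
th=np.radians(-156.4); P=np.array([.5837,.3225])+.115*np.array([np.cos(th),np.sin(th)]); print(P)
plan([*P,.19],[180,0,203.6],15,.35)
```

```text
t 18.38 pos [ 0.4663 -0.2368  0.2083] rot [1.798e+02 1.000e-01 9.010e+01] F [ 0.5  0.6 -0. ] w 0.393 j [-33.  -9. 111.  -0.  78. -33.]
[0.47831829 0.27645986]
dist [ 0.0107  0.514  -0.0201] turn [   0.     0.6 -113.5] per row mm 34.3 deg 7.6
[3.43, 0.07, 0.12, 0.0, 0.001, -0.132, 0.35, 3.39, 0.52, 0.12, 0.0, 0.001, -0.132, 0.35, 3.29, 0.97, 0.12, 0.0, 0.001, -0.132, 0.35, 3.13, 1.39, 0.13, 0.0, 0.001, -0.132, 0.35, 2.92, 1.79, 0.13, 0.0, 0.001, -0.132, 0.35]
[2.66, 2.16, 0.13, 0.0, 0.001, -0.132, 0.35, 2.35, 2.49, 0.13, 0.0, 0.001, -0.132, 0.35, 2.0, 2.78, 0.13, 0.0, 0.001, -0.132, 0.35, 1.62, 3.02, 0.13, 0.0, 0.001, -0.132, 0.35, 1.21, 3.21, 0.13, 0.0, 0.001, -0.132, 0.35]
[0.77, 3.34, 0.14, 0.0, 0.001, -0.132, 0.35, 0.33, 3.41, 0.14, 0.0, 0.001, -0.132, 0.35, -0.12, 3.43, 0.14, 0.0, 0.001, -0.132, 0.35, -0.57, 3.38, 0.14, 0.0, 0.001, -0.132, 0.35, -1.02, 3.27, 0.13, 0.0, 0.001, -0.132, 0.35]
```

View pics/w8.png

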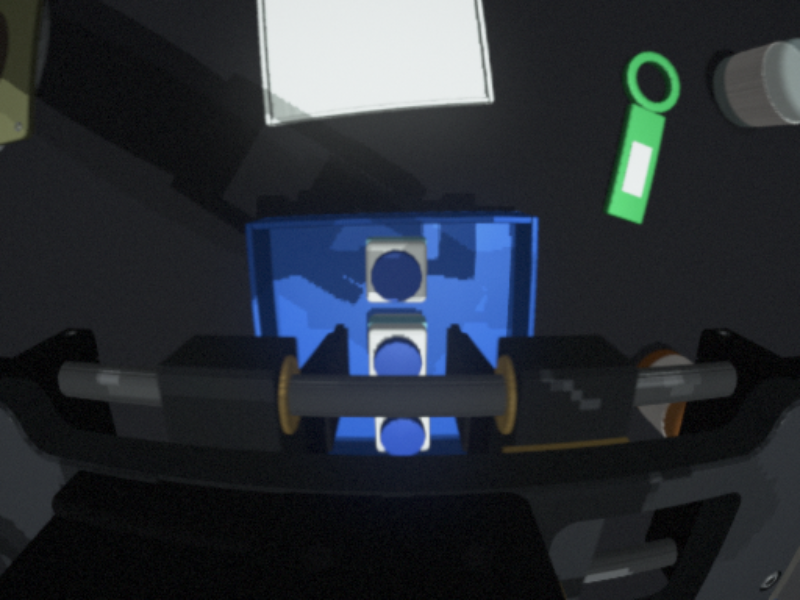

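View pics/s8.png

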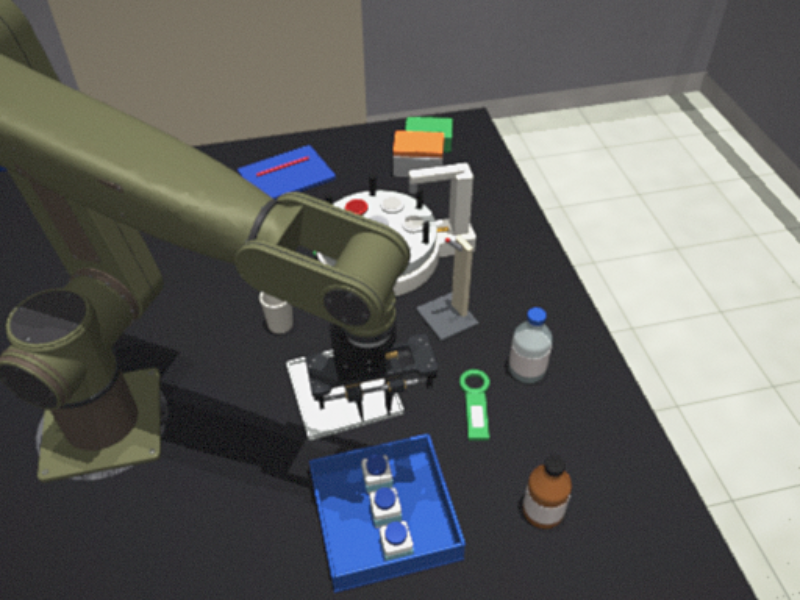

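All three jars stand upright in the tote (side view (376,470), (385,505), (396,540)) and the tray is empty. Now moving above the post at −156°.

Request:
{"op": "send_rows", "data": {
  "series": [3.4,0.1,0,0,0,-0.132,0.35,3.4,0.5,0,0,0,-0.132,0.35,3.3,1,0,0,0,-0.132,0.35,3.1,1.4,0,0,0,-0.132,0.35,2.9,1.8,0,0,0,-0.132,0.35]
}}

```text
time_s: 19.1
tool_pos: [0.4689, -0.064, 0.2033]
tool_rot: [-179.9, -0.1, 128.1]
contact_force: [1.5, -0.2, 0.5]
width: 0.352
```

Request:
{"op": "send_rows", "data": {
  "series": [2.7,2.2,0.1,0,0,-0.132,0.35,2.4,2.5,0.1,0,0,-0.132,0.35,2,2.8,0.1,0,0,-0.132,0.35,1.6,3,0.1,0,0,-0.132,0.35,1.2,3.2,0.1,0,0,-0.132,0.35]
}}

```text
time_s: 19.73
tool_pos: [0.4726, 0.1078, 0.1983]
tool_rot: [-180.0, -0.1, 165.9]
contact_force: [0.1, 0.1, -0.3]
width: 0.351
```

Request:
{"op": "send_rows", "data": {
  "series": [0.8,3.3,0.2,0,0,-0.132,0.35,0.3,3.4,0.2,0,0,-0.132,0.35,-0.1,3.4,0.2,0,0,-0.132,0.35,-0.6,3.4,0.2,0,0,-0.132,0.35,-1,3.3,0.2,0,0,-0.132,0.35]
}}

```text
time_s: 20.35
tool_pos: [0.4761, 0.2786, 0.188]
tool_rot: [-180.0, -0.1, -156.2]
contact_force: [-0.5, -0.2, -0.5]
width: 0.347
```

Run:
```python
from h import *
get_image("top");get_image("top")
s=st()
d=get_image("wrist"); cv2.imwrite("pics/w9.png",cv2.resize(d["frame"][:,:,::-1],(800,600)))
for a in (-156.4,143.6,-96.4):
    th=np.radians(a); P=np.array([.5837,.3225])+.115*np.array([np.cos(th),np.sin(th)])
    print(a,(wpix(d,s,[*P,.135])*1.5625).round(1))
    if a==-156.4: plan([*P,.0975],[180,0,203.6],5,.35)
```

```text
t 20.45 pos [0.4757 0.2798 0.1878] rot [ 180.    -0.2 -156.3] F [0.1 0.1 0.3] w 0.353 j [ 25.  -4. 109.   0.  76. -89.]
-156.4 [388.6 317. ]
dist [ 0.0024 -0.002  -0.0906] turn [-0.  -0.2 -0. ] per row mm 18.1 deg 0.0
[-0.03, -0.06, 1.81, -0.0, -0.001, -0.0, 0.35, -0.03, -0.06, 1.81, -0.0, -0.001, -0.0, 0.35, -0.03, -0.06, 1.81, -0.0, -0.001, -0.0, 0.35, -0.03, -0.06, 1.81, -0.0, -0.001, -0.0, 0.35, -0.03, -0.06, 1.81, -0.0, -0.001, -0.0, 0.35]
143.6 [565.4 413.5]
-96.4 [214.5 411.7]
```

View pics/w9.png

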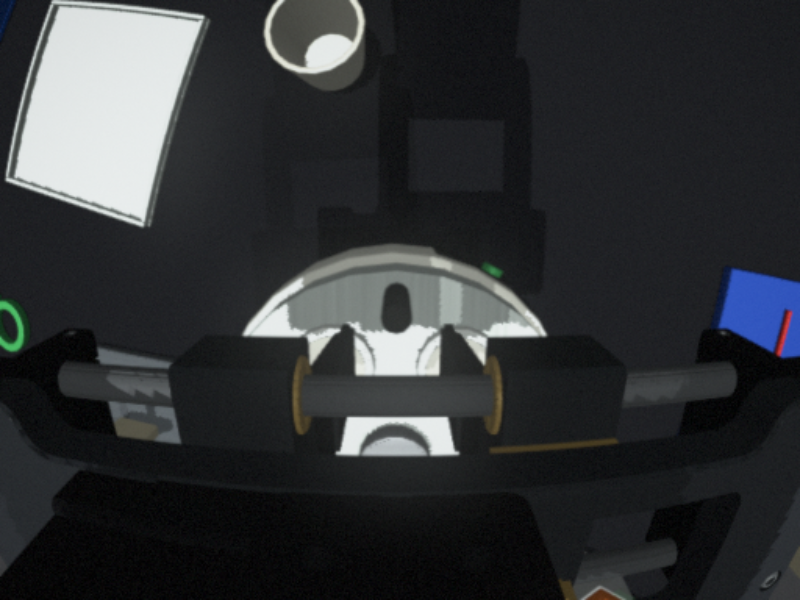

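The post is centred between the fingers, with its top at (397,318). Lowering straight so the fingers cage it.

Request:
{"op": "send_rows", "data": {
  "series": [0,-0.03,1.8,0,0,0,0.35,0,-0.03,1.8,0,0,0,0.35,0,-0.03,1.8,0,0,0,0.35,0,0,1.8,0,0,0,0.35,0,0,1.8,0,0,0,0.35]
}}

```text
time_s: 21.12
tool_pos: [0.4771, 0.2768, 0.0987]
tool_rot: [180.0, -0.0, -156.5]
contact_force: [-0.1, 0.2, 0.5]
width: 0.353
```

Run:
```python
from h import *
get_image("top");get_image("top")
s=st()
d=get_image("wrist"); cv2.imwrite("pics/w10.png",cv2.resize(d["frame"][:,:,::-1],(800,600)))
h=np.array([.5837,.3225])
q=s['tool_pos'][:2]-h; print("rad",np.hypot(*q),"ang",np.degrees(np.arctan2(q[1],q[0])))
# arc rows: 6 deg per row, tool-frame step constant: 
dth=np.radians(5); r=.115
# in tool frame, x radial out, clockwise motion direction = (sin th,-cos th)=tool +y
print("per 5deg row: x",-100*r*(1-np.cos(dth)),"y",100*r*np.sin(dth))
```

```text
t 21.23 pos [0.4755 0.2761 0.097 ] rot [-180.    -0.3 -156.5] F [-0.3 -0.1 -1.1] w 0.348 j [ 25.   1. 113.   0.  66. -89.]
rad 0.11770653334032291 ang -156.80894858096752
per 5deg row: x -0.04376097194492623 y 1.0022910415980688
```

View pics/w10.png

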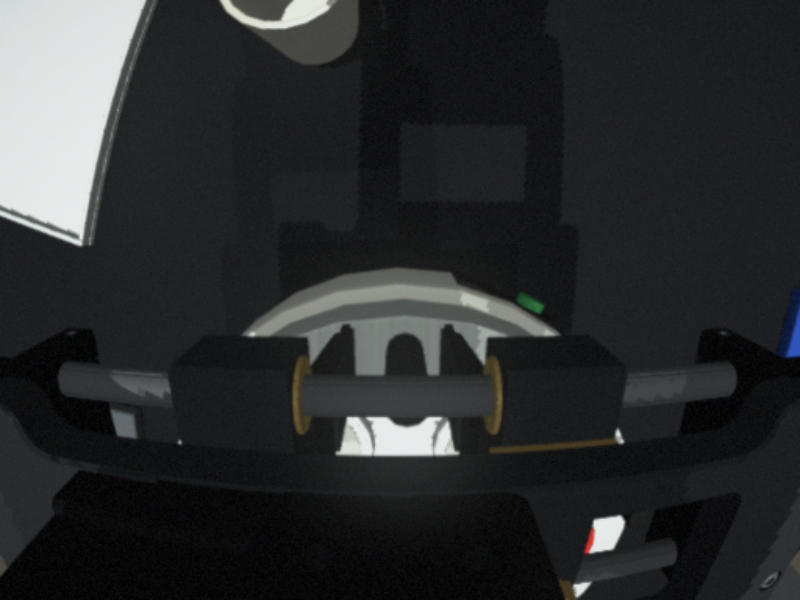

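The post is inside the open fingers. Sweeping clockwise along the arc (4° per row).

Request:
{"op": "send_rows", "data": {
  "series": [-0.03,0.8,0,0,0,0.07,0.35,-0.03,0.8,0,0,0,0.07,0.35,-0.03,0.8,0,0,0,0.07,0.35,-0.03,0.8,0,0,0,0.07,0.35,-0.03,0.8,0,0,0,0.07,0.35]
}}

```text
time_s: 21.9
tool_pos: [0.4705, 0.3074, 0.1007]
tool_rot: [-178.9, 0.1, -176.6]
contact_force: [4.9, -30.6, 5.4]
width: 0.353
```

Request:
{"op": "send_rows", "data": {
  "series": [-0.03,0.8,0,0,0,0.07,0.35,-0.03,0.8,0,0,0,0.07,0.35,-0.03,0.8,0,0,0,0.07,0.35,-0.03,0.8,0,0,0,0.07,0.35,-0.03,0.8,0,0,0,0.07,0.35]
}}

```text
time_s: 22.52
tool_pos: [0.471, 0.3478, 0.1006]
tool_rot: [-178.9, -0.1, 163.3]
contact_force: [-9.8, -26.7, 13.6]
width: 0.355
```

Run:
```python
from h import *
s=st()
h=np.array([.5837,.3225])
q=s['tool_pos'][:2]-h; print("rad",np.hypot(*q),"ang",np.degrees(np.arctan2(q[1],q[0])))
d=get_image("wrist"); cv2.imwrite("pics/w11.png",cv2.resize(d["frame"][:,:,::-1],(800,600)))
d=get_image("side"); crop(d["frame"],170,90,320,210,5,"s11.png",10)
```

```text
t 22.52 pos [0.471  0.3478 0.1006] rot [-1.789e+02 -1.000e-01  1.633e+02] F [ -9.8 -26.7  13.6] w 0.355 j [ 32.   5. 108.  -1.  68. -42.]
rad 0.11547601246913176 ang 167.3561952061684
```

View pics/w11.png

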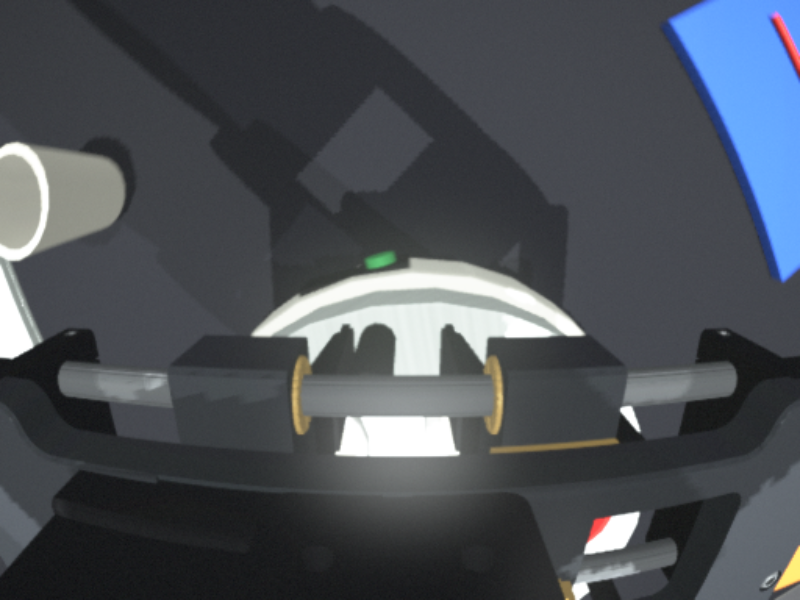

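View pics/s11.png

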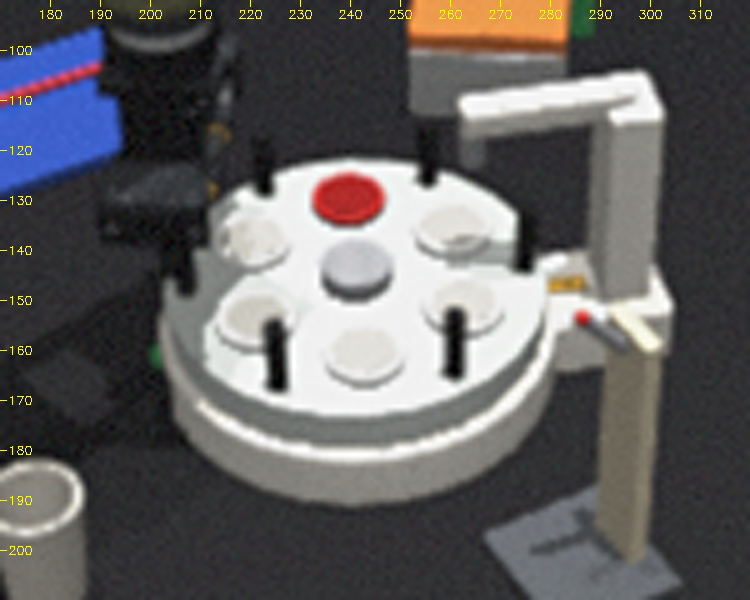

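The turret is following and is about 30° along; force is up to 30 N, so slower (about 2.6° per row).

Request:
{"op": "send_rows", "data": {
  "series": [-0.02,0.5,0,0,0,0.044,0.35,-0.02,0.5,0,0,0,0.044,0.35,-0.02,0.5,0,0,0,0.044,0.35,-0.02,0.5,0,0,0,0.044,0.35,-0.02,0.5,0,0,0,0.044,0.35]
}}

```text
time_s: 23.25
tool_pos: [0.4791, 0.3733, 0.1006]
tool_rot: [-179.1, -0.2, 150.7]
contact_force: [-14.5, -16.2, 13.2]
width: 0.355
```

Request:
{"op": "send_rows", "data": {
  "series": [-0.02,0.5,0,0,0,0.044,0.35,-0.02,0.5,0,0,0,0.044,0.35,-0.02,0.5,0,0,0,0.044,0.35,-0.01,0.3,0,0,0,0.026,0.35,0,0,0,0,0,0,0.35]
}}

```text
time_s: 23.88
tool_pos: [0.4891, 0.3916, 0.1007]
tool_rot: [-179.4, -0.3, 141.7]
contact_force: [-14.2, -5.1, 8.5]
width: 0.35
```

Run:
```python
from h import *
s=st()
h=np.array([.5837,.3225])
q=s['tool_pos'][:2]-h; print("rad",np.hypot(*q),"ang",np.degrees(np.arctan2(q[1],q[0])))
d=get_image("wrist"); cv2.imwrite("pics/w12.png",cv2.resize(d["frame"][:,:,::-1],(800,600)))
d=get_image("side"); crop(d["frame"],170,90,320,210,5,"s12.png",10)
```

```text
t 23.88 pos [0.4891 0.3916 0.1007] rot [-179.4   -0.3  141.7] F [-14.2  -5.1   8.5] w 0.35 j [ 34.  10. 103.   0.  68. -18.]
rad 0.11716698077781229 ang 143.84611259164532
```

View pics/w12.png

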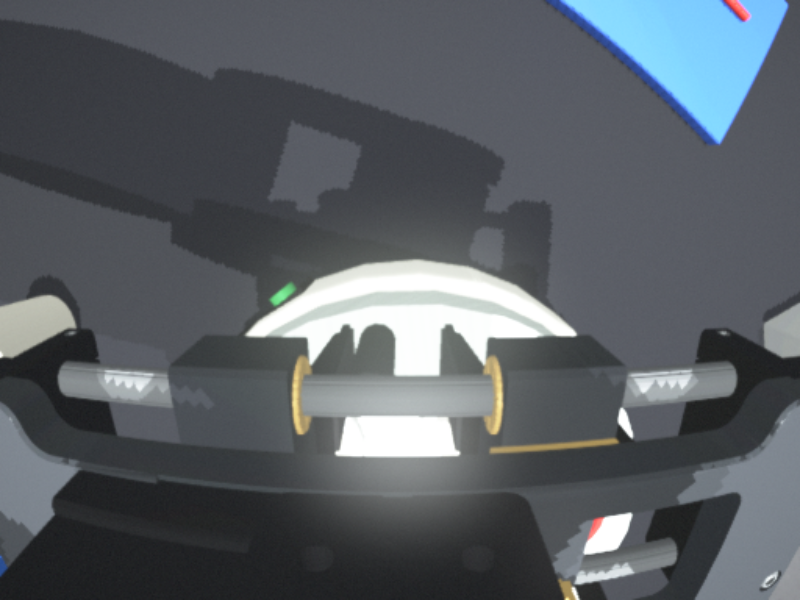

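View pics/s12.png

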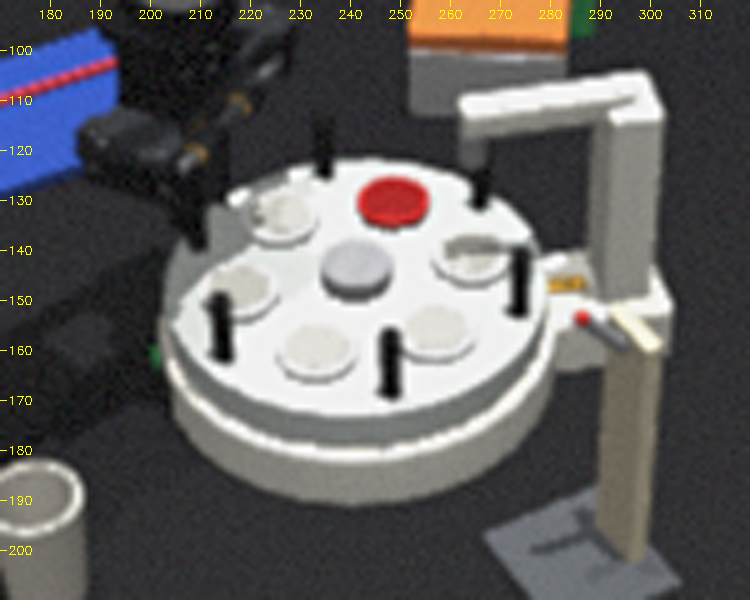

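Still moving with the rear finger, about 4° short of the first click. Continuing the arc.

Request:
{"op": "send_rows", "data": {
  "series": [-0.02,0.6,0,0,0,0.052,0.35,-0.02,0.6,0,0,0,0.052,0.35,-0.02,0.6,0,0,0,0.052,0.35,-0.02,0.6,0,0,0,0.052,0.35,-0.02,0.6,0,0,0,0.052,0.35]
}}

```text
time_s: 24.6
tool_pos: [0.506, 0.4098, 0.1003]
tool_rot: [-178.5, -0.2, 126.8]
contact_force: [-30.2, -15.9, 19.8]
width: 0.352
```

Request:
{"op": "send_rows", "data": {
  "series": [-0.02,0.6,0,0,0,0.052,0.35,-0.02,0.6,0,0,0,0.052,0.35,-0.02,0.6,0,0,0,0.052,0.35,-0.02,0.6,0,0,0,0.052,0.35,-0.02,0.6,0,0,0,0.052,0.35]
}}

```text
time_s: 25.22
tool_pos: [0.5311, 0.4275, 0.1003]
tool_rot: [-178.6, -0.2, 111.9]
contact_force: [-33.6, -6.5, 17.1]
width: 0.358
```

Request:
{"op": "send_rows", "data": {
  "series": [-0.02,0.6,0,0,0,0.052,0.35,-0.02,0.6,0,0,0,0.052,0.35,-0.02,0.6,0,0,0,0.052,0.35,-0.02,0.6,0,0,0,0.052,0.35,-0.02,0.6,0,0,0,0.052,0.35]
}}

```text
time_s: 25.85
tool_pos: [0.561, 0.4384, 0.1005]
tool_rot: [-178.9, -0.2, 97.0]
contact_force: [-26.7, 5.4, 9.5]
width: 0.351
```

Run:
```python
from h import *
s=st()
h=np.array([.5837,.3225])
q=s['tool_pos'][:2]-h; print("rad",np.hypot(*q),"ang",np.degrees(np.arctan2(q[1],q[0])))
d=get_image("side"); crop(d["frame"],170,90,320,210,5,"s13.png",10)
```

```text
t 25.85 pos [0.561  0.4384 0.1005] rot [-178.9   -0.2   97. ] F [-26.7   5.4   9.5] w 0.351 j [33. 20. 91.  1. 70. 26.]
rad 0.11808988675557992 ang 101.08146773389694
```

View pics/s13.png

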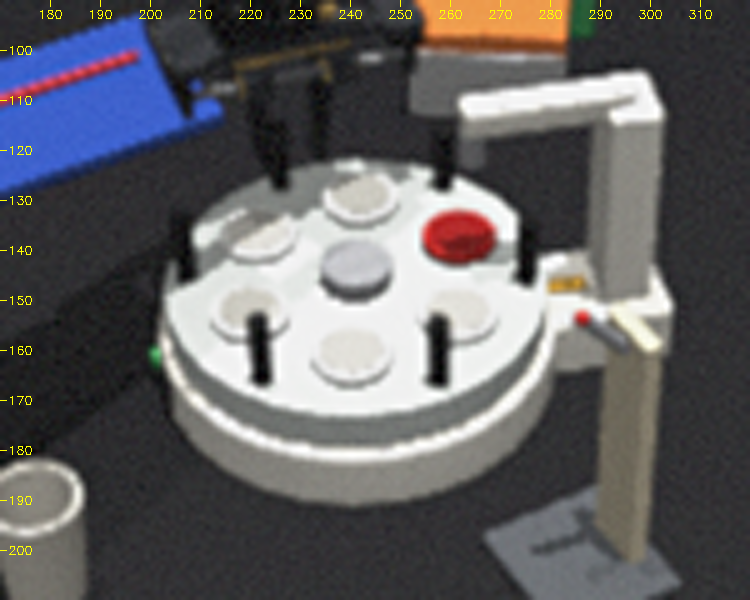

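Request:
{"op": "send_rows", "data": {
  "series": [-0.02,0.5,0,0,0,0.044,0.35,-0.02,0.5,0,0,0,0.044,0.35,-0.02,0.5,0,0,0,0.044,0.35,-0.02,0.4,0,0,0,0.035,0.35,-0.01,0.3,0,0,0,0.026,0.35]
}}

```text
time_s: 26.52
tool_pos: [0.585, 0.441, 0.1007]
tool_rot: [-179.2, -0.3, 86.0]
contact_force: [-20.6, 11.5, 4.7]
width: 0.355
```

Request:
{"op": "send_rows", "data": {
  "series": [0,0.2,0,0,0,0.017,0.35,0,0.2,0,0,0,0.017,0.35,0,0,0,0,0,0,0.35]
}}

```text
time_s: 26.9
tool_pos: [0.5908, 0.4411, 0.1008]
tool_rot: [-179.5, -0.4, 84.1]
contact_force: [-13.5, 14.0, 0.7]
width: 0.35
```

Run:
```python
from h import *
s=st()
h=np.array([.5837,.3225])
q=s['tool_pos'][:2]-h; print("rad",np.hypot(*q),"ang",np.degrees(np.arctan2(q[1],q[0])))
d=get_image("side"); crop(d["frame"],170,90,320,210,5,"s14.png",10)
w2=lambda z:w2p(d,z)
for a in (-6.4,): 
    th=np.radians(a); print("red target px",w2([h[0]+.08*np.cos(th),h[1]+.08*np.sin(th),.09]))
d=get_image("wrist"); cv2.imwrite("pics/w14.png",cv2.resize(d["frame"][:,:,::-1],(800,600)))
d=get_image("top"); crop(d["frame"],125,110,275,240,5,"t14.png",10)
```

```text
t 26.9 pos [0.5908 0.4411 0.1008] rot [-179.5   -0.4   84.1] F [-13.5  14.    0.7] w 0.35 j [32. 23. 87.  1. 70. 38.]
rad 0.11877436082205176 ang 86.56933030829072
red target px [264.88703896 142.48027238]
```

View pics/s14.png

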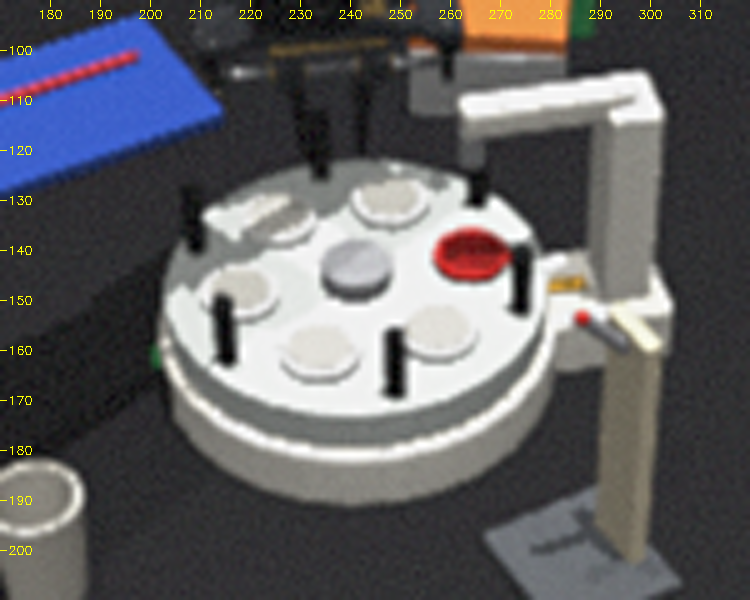

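View pics/w14.png

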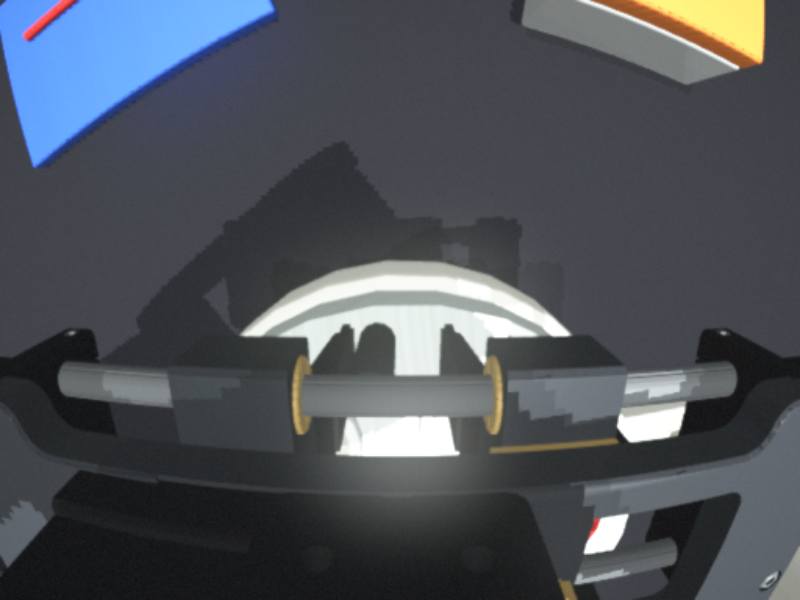

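View pics/t14.png

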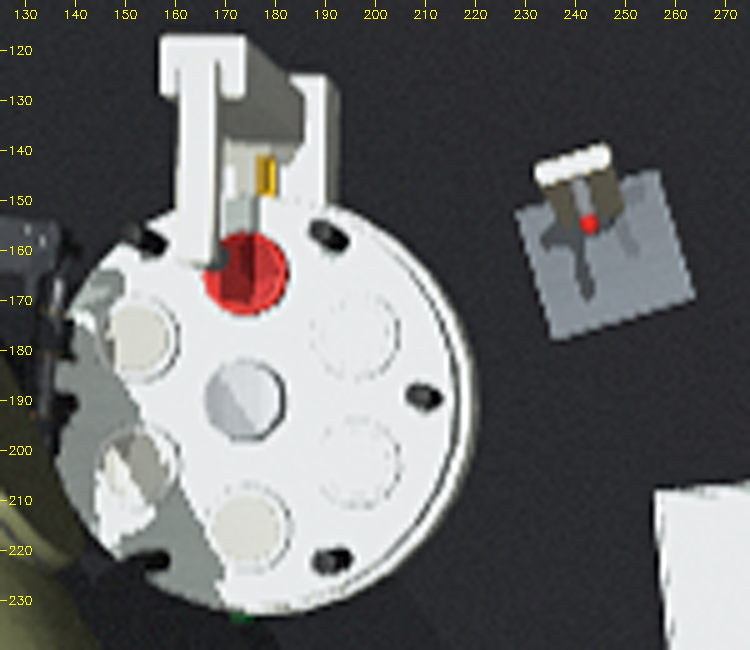

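The red dish is at (245,273) in the crop, where the detent position is about (264,276): some 7° short. Keep pushing gently.

Request:
{"op": "send_rows", "data": {
  "series": [-0.02,0.3,0,0,0,0.026,0.35,-0.02,0.3,0,0,0,0.026,0.35,-0.02,0.3,0,0,0,0.026,0.35,-0.02,0.2,0,0,0,0.017,0.35,0,0,0,0,0,0,0.35]
}}

```text
time_s: 27.68
tool_pos: [0.5978, 0.4395, 0.1005]
tool_rot: [-178.9, -0.2, 78.7]
contact_force: [-25.1, 12.9, 6.3]
width: 0.351
```

Run:
```python
from h import *
s=st()
h=np.array([.5837,.3225])
q=s['tool_pos'][:2]-h; print("rad",np.hypot(*q),"ang",np.degrees(np.arctan2(q[1],q[0])))
d=get_image("wrist"); cv2.imwrite("pics/w15.png",cv2.resize(d["frame"][:,:,::-1],(800,600)))
d=get_image("top"); crop(d["frame"],125,110,275,240,5,"t15.png",10)
```

```text
t 27.68 pos [0.5978 0.4395 0.1005] rot [-178.9   -0.2   78.7] F [-25.1  12.9   6.3] w 0.351 j [32. 23. 86.  1. 71. 43.]
rad 0.11782288131320104 ang 83.12102676105522
```

View pics/w15.png

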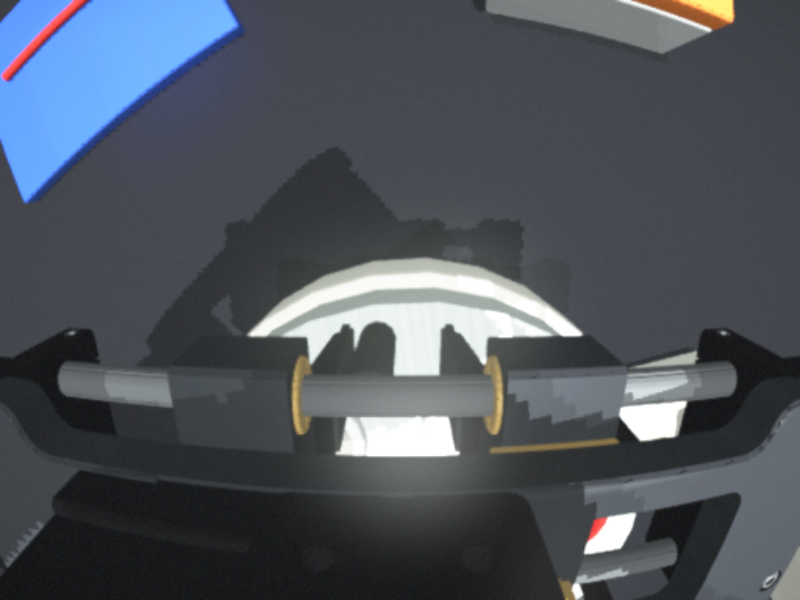

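View pics/t15.png

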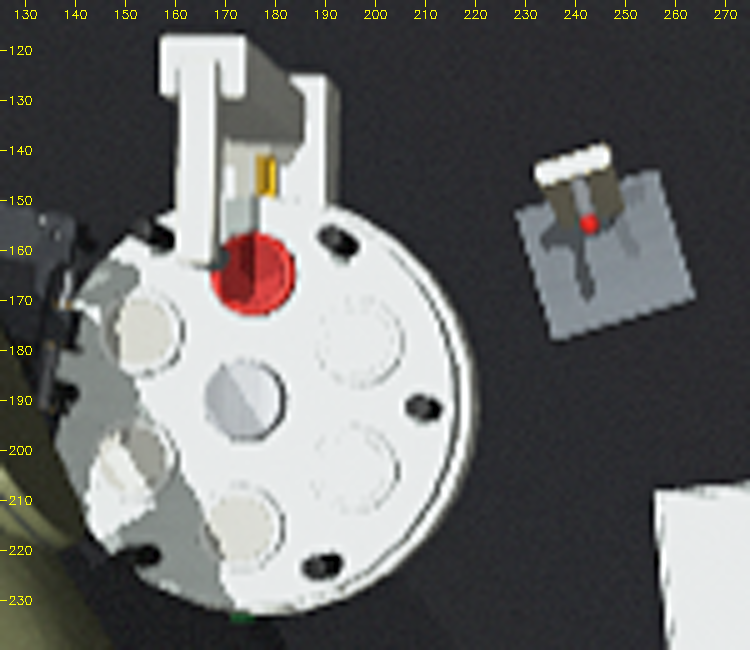

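Request:
{"op": "send_rows", "data": {
  "series": [-0.02,0.2,0,0,0,0,0.35,-0.02,0.2,0,0,0,0,0.35,-0.02,0.2,0,0,0,0,0.35,0,0,0,0,0,0,0.35,0,0,0,0,0,0,0.35]
}}

```text
time_s: 28.4
tool_pos: [0.6027, 0.4395, 0.1006]
tool_rot: [-178.9, -0.4, 78.7]
contact_force: [-26.6, 17.2, 5.9]
width: 0.354
```

```bash
cat >> h.py <<'E'
def turret():
    d=get_image("top"); f=d["frame"].astype(int); m=((f[...,0]>150)&(f[...,1]<90)&(f[...,2]<90)).astype(np.uint8)
    m[:, :125]=0; m[:,225:]=0; n,l,S,c=cv2.connectedComponentsWithStats(m); 
    i=1+np.argmax(S[1:,4]); p=p2w(d,*c[i],.09); h=np.array([.5837,.3225]); q=p[:2]-h
    # edge-based centre from min enclosing circle
    ct=max(cv2.findContours(m,0,2)[0],key=cv2.contourArea); (u,v),r=cv2.minEnclosingCircle(ct); p2=p2w(d,u,v,.09)[:2]-h
    print("red",c[i].round(1),"area",S[i,4],"ang",np.degrees(np.arctan2(q[1],q[0])).round(1),np.hypot(*q).round(4),"circ",(u,v,r),np.degrees(np.arctan2(p2[1],p2[0])).round(1),np.hypot(*p2).round(4)); return d
E
python3 - <<'E'
from h import *
s=st(); d=turret(); crop(d["frame"],125,110,275,240,5,"t16.png",10)
E
```

```text
t 28.4 pos [0.6027 0.4395 0.1006] rot [-178.9   -0.4   78.7] F [-26.6  17.2   5.9] w 0.354 j [32. 24. 86.  1. 71. 42.]
red [178.5 164.9] area 122 ang -9.5 0.0797 circ (176.08108520507812, 164.1351318359375, 8.135636329650879) -4.1 0.0811
```

View pics/t16.png

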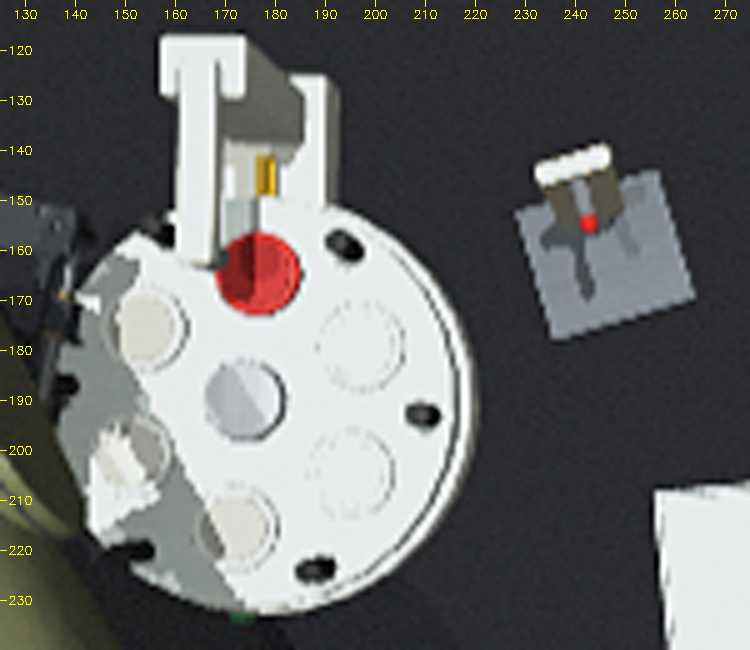

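Request:
{"op": "send_rows", "data": {
  "series": [0,0,0,0,0,0,0.35,0,0,0,0,0,0,0.35,0,0,0,0,0,0,0.35,0,0,0,0,0,0,0.35]
}}

```text
time_s: 28.95
tool_pos: [0.6027, 0.4395, 0.1006]
tool_rot: [-178.9, -0.4, 78.7]
contact_force: [-25.8, 18.3, 7.2]
width: 0.351
```

Run:
```python
from h import *
s=st(); d=turret()
```

```text
t 28.95 pos [0.6027 0.4395 0.1006] rot [-178.9   -0.4   78.7] F [-25.8  18.3   7.2] w 0.351 j [32. 24. 86.  1. 71. 42.]
red [178.5 164.9] area 125 ang -9.7 0.0796 circ (176.5, 164.1875, 8.202853202819824) -5.0 0.0811
```

Run:
```python
from h import *
s=st(); print(s['wrist_torque'].round(2), s['joint_efforts'].round(1))
d=get_image("top"); print([p2w(d,u,v,.19).round(3) for u,v in ((164.6,162),(166,118))])
d=get_image("side"); cv2.imwrite("pics/s16.png",cv2.resize(d["frame"][:,:,::-1],(800,600)))
F=s['contact_force'];M=s['wrist_torque']; r=np.cross(F,M)/(F@F); print("closest point on line of action rel",r.round(3),"dir",(F/np.linalg.norm(F)).round(2))
```

```text
t 29.0 pos [0.6028 0.4395 0.1006] rot [-178.9   -0.4   78.7] F [-25.9  17.1   5. ] w 0.355 j [32. 24. 86.  1. 71. 42.]
[ 2.84  4.42 -0.21] [-22.  -50.2 -38.   -7.2  -3.6  -0.2]
[array([0.66 , 0.325, 0.19 ]), array([0.786, 0.322, 0.19 ])]
closest point on line of action rel [-0.026  0.009 -0.165] dir [-0.82  0.55  0.16]
```

View pics/s16.png

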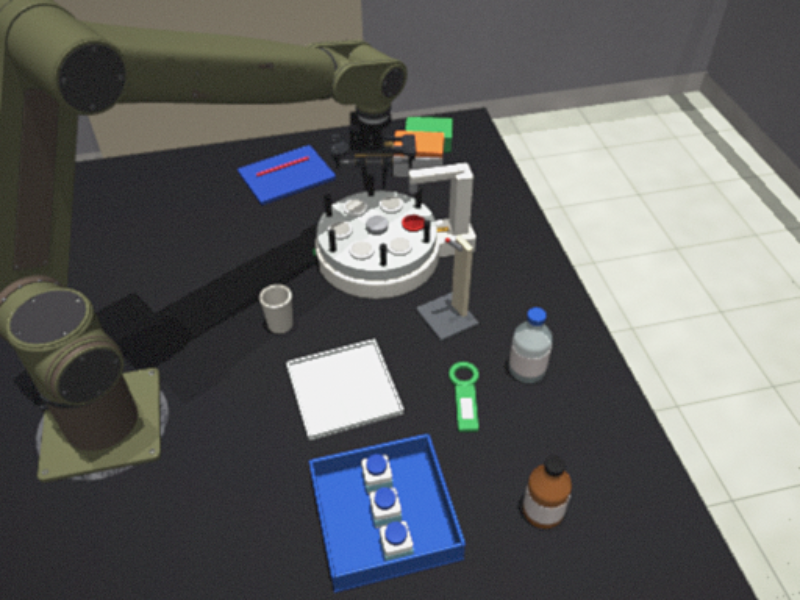

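The side view also shows the tag has been knocked: its eye moved from (475,382) to (463,375). The static 26 N is suspicious, so I'm checking the machine's own spout direction in case the turret is already past the detent.

Run:
```python
from h import *
h=np.array([.5837,.3225])
def ang(p): q=p[:2]-h; return p.round(4),np.hypot(*q).round(3),np.degrees(np.arctan2(q[1],q[0])).round(1)
d=get_image("top"); crop(d["frame"],145,105,215,180,8,"t17.png",10)
D=lambda x,y:(125+x/5,110+y/5)
for z in (.046,.05): print("pointer",ang(p2w(d,*D(266,155),z)),ang(p2w(d,*D(266,195),z)))
s=get_image("side"); crop(s["frame"],240,95,320,175,8,"s17.png",10)
```

```text
pointer (array([0.7447, 0.3209, 0.046 ]), np.float64(0.161), np.float64(-0.6)) (array([0.7187, 0.3207, 0.046 ]), np.float64(0.135), np.float64(-0.8))
pointer (array([0.7441, 0.3199, 0.05  ]), np.float64(0.16), np.float64(-0.9)) (array([0.7181, 0.3198, 0.05  ]), np.float64(0.134), np.float64(-1.2))
```

View pics/t17.png

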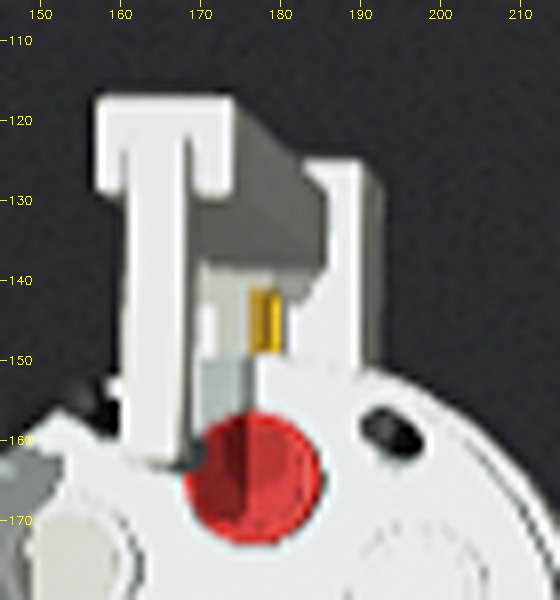

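View pics/s17.png

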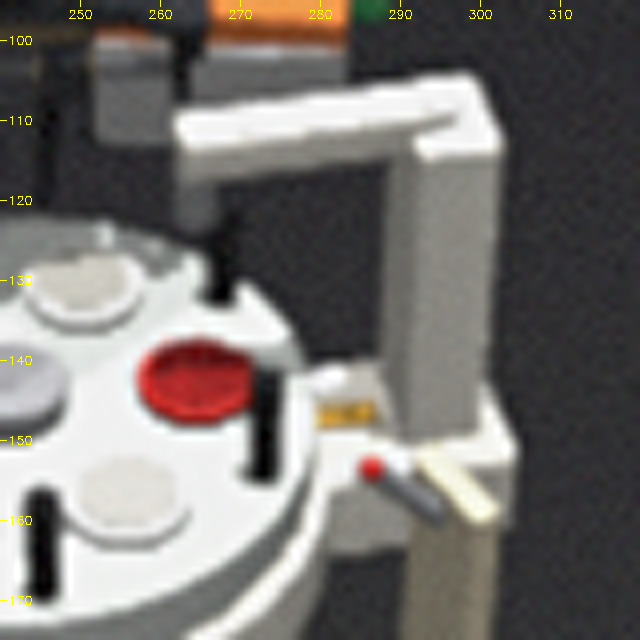

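Run:
```python
from h import *
h=np.array([.5837,.3225])
def ang(p): q=p[:2]-h; return p.round(4),np.hypot(*q).round(3),np.degrees(np.arctan2(q[1],q[0])).round(1)
d=get_image("top"); D=lambda x,y:(125+x/5,110+y/5)
for c in ((245,273),(254,273),(258,273)): print("red",ang(p2w(d,*D(*c),.09)))
E8=lambda x,y:(145+x/8,105+y/8)
print("col top",ang(p2w(d,*E8(165,145),.21)))
for c in ((158,160),(156,440)): print("arm",ang(p2w(d,*E8(*c),.20)))
s=get_image("side"); S=lambda x,y:(240+x/8,95+y/8)
print("col top side",ang(p2w(s,*S(455,110),.21)),"arm end",ang(p2w(s,*S(190,125),.205)))
print("pointer side", ang(p2w(s,*S(347,413),.048)))
print("disc bounds? base circle")
```

```text
red (array([0.6632, 0.3233, 0.09  ]), np.float64(0.079), np.float64(0.6))
red (array([0.6632, 0.3176, 0.09  ]), np.float64(0.08), np.float64(-3.5))
red (array([0.6632, 0.3151, 0.09  ]), np.float64(0.08), np.float64(-5.3))
col top (array([0.7669, 0.3177, 0.21  ]), np.float64(0.183), np.float64(-1.5))
arm (array([0.7638, 0.3229, 0.2   ]), np.float64(0.18), np.float64(0.1))
arm (array([0.6645, 0.3231, 0.2   ]), np.float64(0.081), np.float64(0.4))
col top side (array([0.7704, 0.3167, 0.21  ]), np.float64(0.187), np.float64(-1.8)) arm end (array([0.665 , 0.3385, 0.205 ]), np.float64(0.083), np.float64(11.1))
pointer side (array([0.7323, 0.3244, 0.048 ]), np.float64(0.149), np.float64(0.7))
disc bounds? base circle
```

Request:
{"op": "send_rows", "data": {
  "series": [0,-0.3,0,0,0,0,0.35,0,-0.3,0,0,0,0,0.35,0,0,0,0,0,0,0.35]
}}

```text
time_s: 29.68
tool_pos: [0.602, 0.438, 0.1007]
tool_rot: [-179.5, -0.4, 78.7]
contact_force: [-12.3, 12.0, 0.7]
width: 0.351
```

Run:
```python
from h import *
st();d=turret();crop(d["frame"],125,110,275,240,5,"t18.png",10)
```

```text
t 29.68 pos [0.602  0.438  0.1007] rot [-179.5   -0.4   78.7] F [-12.3  12.    0.7] w 0.351 j [32. 23. 86.  1. 70. 43.]
red [178.5 164.8] area 123 ang -9.6 0.0798 circ (176.08108520507812, 164.1351318359375, 8.135636329650879) -4.1 0.0811
```

View pics/t18.png

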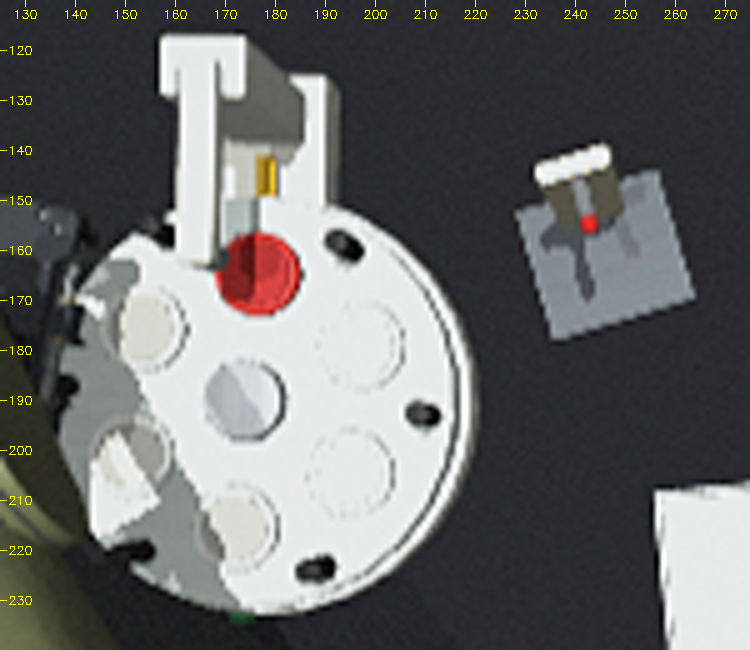

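Spout, column and pointer give a machine yaw of about −1°, so the dish (now −5.3°) is slightly past the detent. Back the finger off fully and see whether the detent pulls it home.

Request:
{"op": "send_rows", "data": {
  "series": [0,-0.3,0,0,0,0,0.35,0,-0.3,0,0,0,0,0.35,0,-0.2,0,0,0,0,0.35,0,0,0,0,0,0,0.35]
}}

```text
time_s: 30.22
tool_pos: [0.5992, 0.4337, 0.1005]
tool_rot: [180.0, -0.0, 78.6]
contact_force: [0.1, 0.1, -1.0]
width: 0.353
```

Run:
```python
from h import *
st();d=turret();crop(d["frame"],125,110,275,240,5,"t19.png",10)
d=get_image("wrist"); cv2.imwrite("pics/w19.png",cv2.resize(d["frame"][:,:,::-1],(800,600)))
```

```text
t 30.23 pos [0.5992 0.4337 0.1005] rot [180.   -0.   78.6] F [ 0.1  0.1 -1. ] w 0.353 j [32. 23. 87. -0. 70. 43.]
red [178.5 164.9] area 121 ang -9.7 0.0796 circ (176.4545440673828, 164.18182373046875, 8.194531440734863) -4.9 0.0811
```

View pics/t19.png

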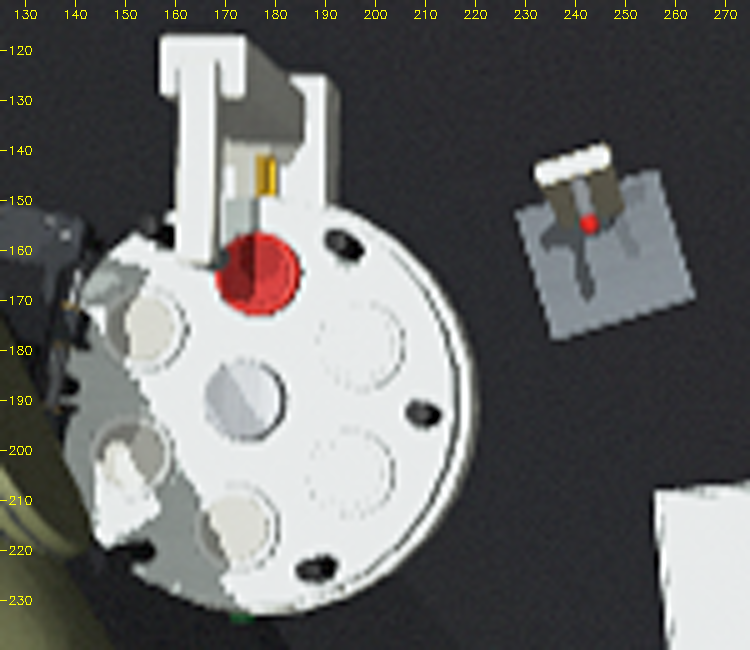

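View pics/w19.png

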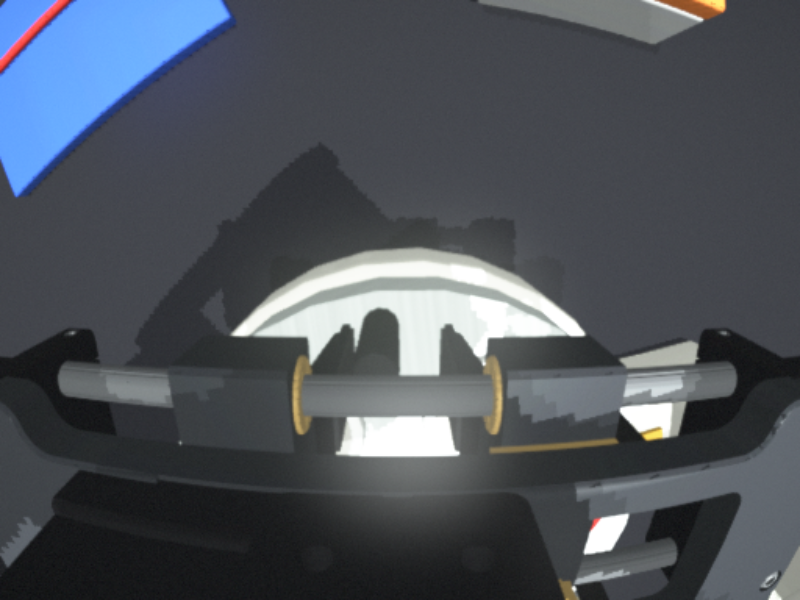

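With no contact the turret stays put at about −5°. To tell whether this is the detent centre, I'll centre the jaws on the post, narrow them and nudge back gently, watching the resistance.

Request:
{"op": "send_rows", "data": {
  "series": [0,-0.4,0,0,0,0,0.35,0,-0.35,0,0,0,0,0.3,0,0,0,0,0,0,0.25,0,0,0,0,0,0,0.22,0,0,0,0,0,0,0.22]
}}

```text
time_s: 30.95
tool_pos: [0.5914, 0.4354, 0.1002]
tool_rot: [180.0, -0.0, 78.6]
contact_force: [-0.2, 0.3, 0.9]
width: 0.22
```

Request:
{"op": "send_rows", "data": {
  "series": [0,-0.2,0,0,0,0,0.22,0,0,0,0,0,0,0.22]
}}

```text
time_s: 31.2
tool_pos: [0.5897, 0.4357, 0.1002]
tool_rot: [180.0, -0.0, 78.6]
contact_force: [2.2, 0.1, -0.8]
width: 0.224
```

Request:
{"op": "send_rows", "data": {
  "series": [0,-0.2,0,0,0,0,0.22,0,0,0,0,0,0,0.22]
}}

```text
time_s: 31.45
tool_pos: [0.5895, 0.4358, 0.1002]
tool_rot: [179.7, -0.1, 78.6]
contact_force: [7.9, -1.1, -3.6]
width: 0.22
```

Run:
```python
from h import *
st();d=turret();crop(d["frame"],125,110,275,240,5,"t20.png",10)
d=get_image("wrist"); cv2.imwrite("pics/w20.png",cv2.resize(d["frame"][:,:,::-1],(800,600)))
```

```text
t 31.45 pos [0.5895 0.4358 0.1002] rot [ 1.797e+02 -1.000e-01  7.860e+01] F [ 7.9 -1.1 -3.6] w 0.22 j [32. 22. 88. -0. 70. 44.]
red [178.4 165.1] area 121 ang -9.6 0.0789 circ (176.5, 164.5, 7.905794143676758) -5.1 0.0801
```

View pics/t20.png

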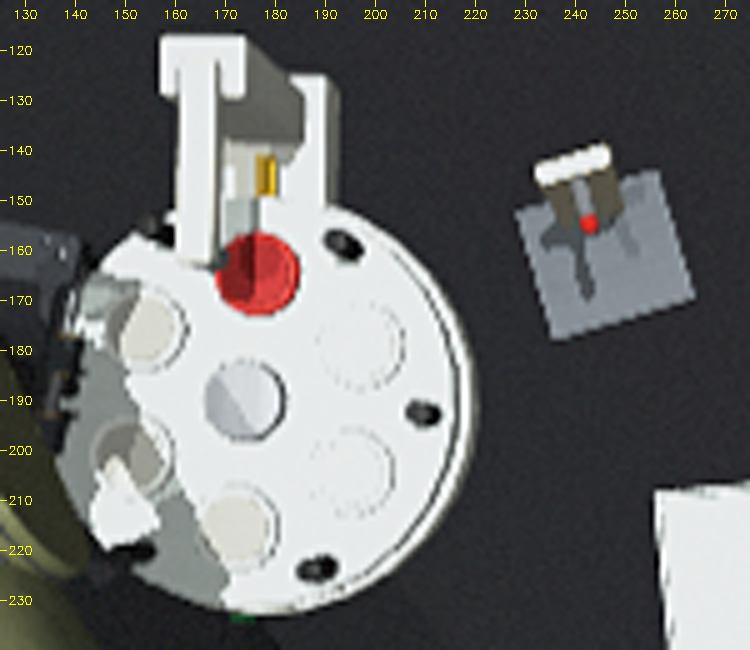

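View pics/w20.png

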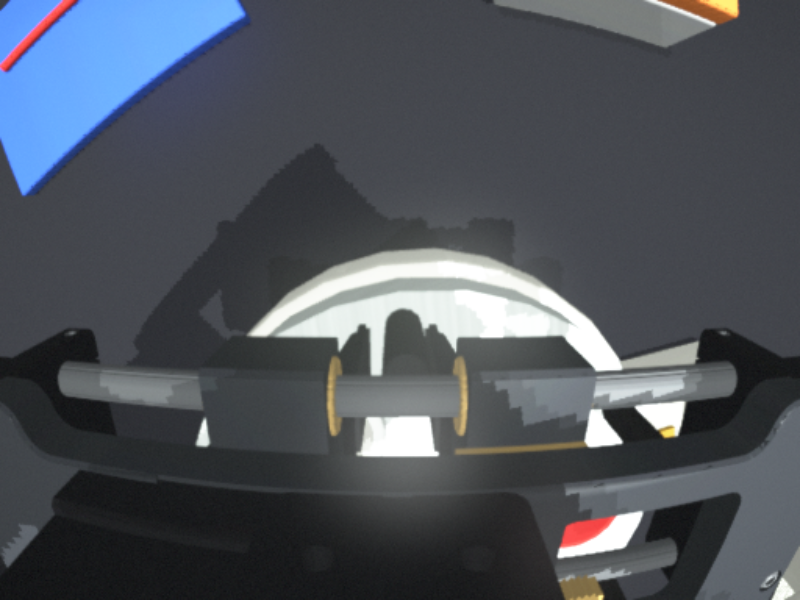

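Request:
{"op": "send_rows", "data": {
  "series": [0,-0.2,0,0,0,0,0.22,0,0,0,0,0,0,0.22]
}}

```text
time_s: 31.8
tool_pos: [0.5893, 0.4358, 0.1001]
tool_rot: [179.5, -0.1, 78.6]
contact_force: [12.9, -0.7, -6.1]
width: 0.221
```

Request:
{"op": "send_rows", "data": {
  "series": [0,-0.2,0,0,0,0,0.22,0,0,0,0,0,0,0.22]
}}

```text
time_s: 32.05
tool_pos: [0.5872, 0.4361, 0.1002]
tool_rot: [179.6, -0.1, 78.5]
contact_force: [10.9, -0.6, -5.3]
width: 0.219
```

Pushing back takes ~11 N against 26 N forward, so the detent centre is indeed counter-clockwise of here, as the spout geometry says. Continue back about 3°.

Request:
{"op": "send_rows", "data": {
  "series": [0,-0.2,0,0,0,0,0.22,0,-0.2,0,0,0,0,0.22,0,0,0,0,0,0,0.22]
}}

```text
time_s: 32.42
tool_pos: [0.5834, 0.4366, 0.1002]
tool_rot: [179.6, -0.1, 78.5]
contact_force: [11.5, -1.1, -4.0]
width: 0.222
```

Request:
{"op": "send_rows", "data": {
  "series": [0,-0.2,0,0,0,0,0.22,0,0,0,0,0,0,0.22]
}}

```text
time_s: 32.67
tool_pos: [0.5828, 0.4366, 0.1001]
tool_rot: [179.4, -0.1, 78.5]
contact_force: [17.2, -1.5, -7.2]
width: 0.222
```

Run:
```python
from h import *
st();d=turret();crop(d["frame"],125,110,275,240,5,"t21.png",10)
crop(d["frame"],145,105,215,180,8,"t21b.png",10)
```

```text
t 32.67 pos [0.5828 0.4366 0.1001] rot [ 1.794e+02 -1.000e-01  7.850e+01] F [17.2 -1.5 -7.2] w 0.222 j [33. 21. 89. -0. 69. 44.]
red [177.6 165.2] area 102 ang -7.7 0.0783 circ (174.54347229003906, 164.02174377441406, 8.153000831604004) -0.7 0.0813
```

View pics/t21b.png

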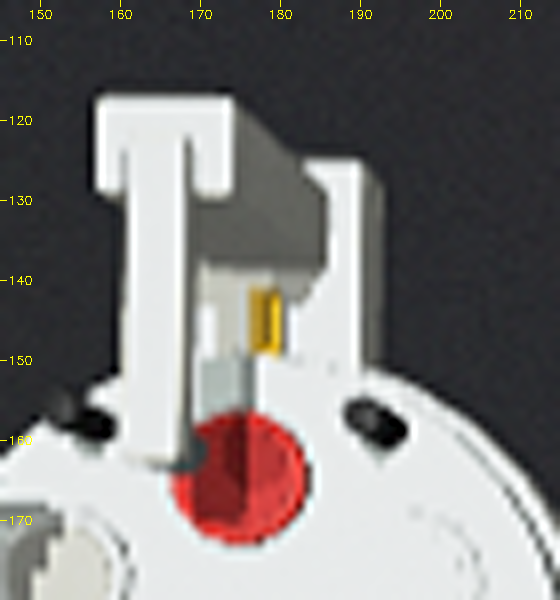

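View pics/t21.png

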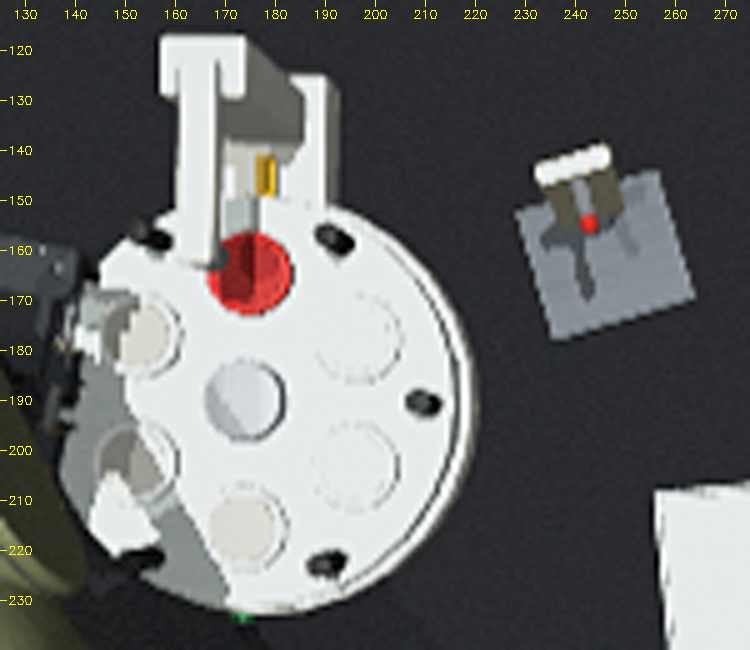

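The red dish is centred at about −1.5° and is right under the spout line; the force needed is now symmetric (~17 N), meaning centred. Back off and lift clear.

Request:
{"op": "send_rows", "data": {
  "series": [0,0.3,0,0,0,0,0.22,0,0.3,0,0,0,0,0.22,0,0.1,0,0,0,0,0.3,0,0,0,0,0,0,0.35]
}}

```text
time_s: 33.22
tool_pos: [0.584, 0.4371, 0.1001]
tool_rot: [-180.0, 0.0, 78.6]
contact_force: [0.7, 0.2, -0.4]
width: 0.33
```

Request:
{"op": "send_rows", "data": {
  "series": [0,0,-1,0,0,0,0.35,0,0,-2,0,0,0,0.35,0,0,-3,0,0,0,0.35,0,0,-4,0,0,0,0.35,0,0,-4,0,0,0,0.35]
}}

```text
time_s: 33.85
tool_pos: [0.5846, 0.437, 0.2436]
tool_rot: [179.9, -0.1, 78.6]
contact_force: [0.3, 0.8, 0.8]
width: 0.35
```

Run:
```python
from h import *
st();d=turret();crop(d["frame"],125,110,275,240,5,"t22.png",10)
crop(d["frame"],220,100,400,210,4.4,"t22b.png",10)
```

```text
t 33.85 pos [0.5846 0.437  0.2436] rot [ 1.799e+02 -1.000e-01  7.860e+01] F [0.3 0.8 0.8] w 0.35 j [33. 16. 81.  0. 82. 44.]
red [177.6 165.2] area 102 ang -7.6 0.0784 circ (174.54347229003906, 164.02174377441406, 8.153000831604004) -0.7 0.0813
```

View pics/t22.png

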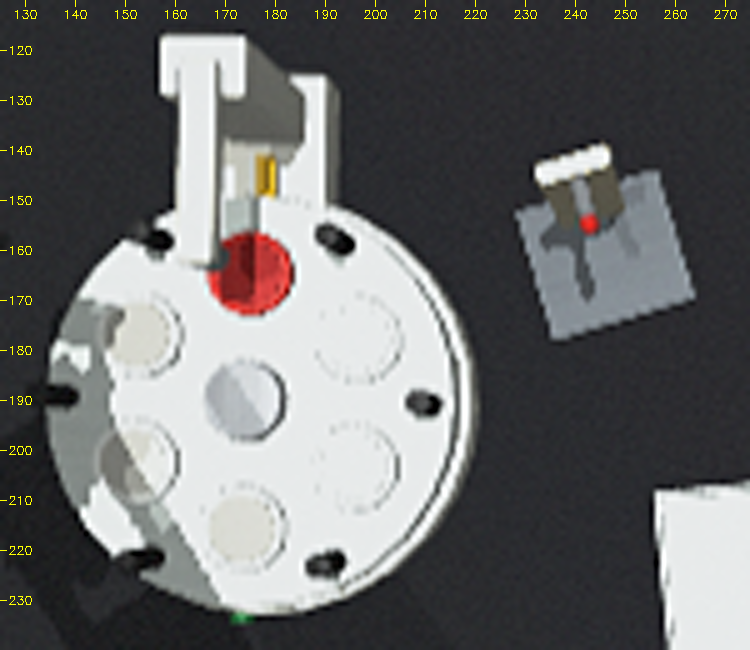

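View pics/t22b.png

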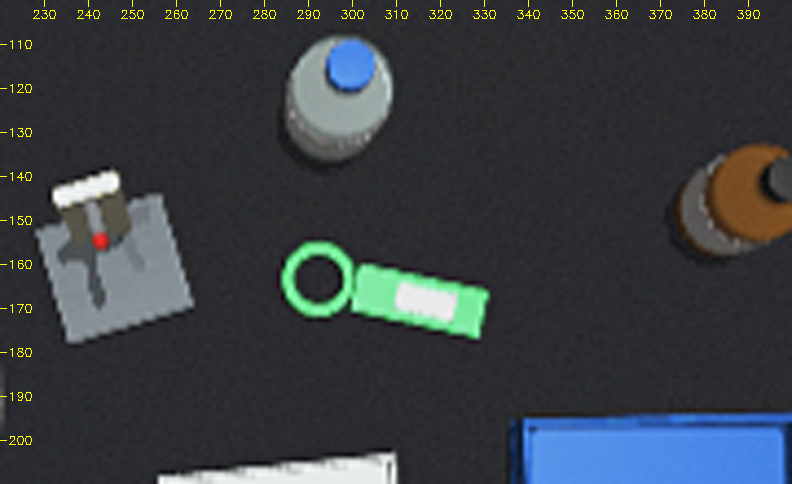

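Run:
```python
from h import *
d=get_image("top"); D=lambda x,y:(125+x/5,110+y/5)
P=[p2w(d,*D(*c),.108)[:2] for c in [(335,239),(425,403),(326,565),(142,558),(62,397),(155,240)]]
P=np.array(P); from scipy.optimize import least_squares
f=lambda x:np.concatenate([P[:,0]-x[0]-.115*np.cos(x[2]-np.arange(6)*np.pi/3),P[:,1]-x[1]-.115*np.sin(x[2]-np.arange(6)*np.pi/3)])
r=least_squares(f,[.5837,.3225,-.6]); print("post fit hub",r.x[:2].round(4),"red angle",np.degrees(r.x[2])+30,"resid mm",np.abs(r.fun).max()*1e3)
Q=np.array([p2w(d,*D(*c),.09)[:2] for c in [(250,273),(361,338),(359,467),(246,527),(139,462),(141,335)]])
g=lambda x:np.concatenate([Q[:,0]-x[0]-.08*np.cos(x[2]-np.arange(6)*np.pi/3),Q[:,1]-x[1]-.08*np.sin(x[2]-np.arange(6)*np.pi/3)])
r=least_squares(g,[.5837,.3225,0]); print("dish fit hub",r.x[:2].round(4),"red angle",np.degrees(r.x[2]),"resid",np.abs(r.fun).max()*1e3)
h=r.x[:2]
def ang(p): q=p[:2]-h; return p.round(4),np.hypot(*q).round(3),np.degrees(np.arctan2(q[1],q[0])).round(1)
E8=lambda x,y:(145+x/8,105+y/8)
print("pointer",ang(p2w(d,*E8(265,290),.048)),ang(p2w(d,*E8(265,350),.048)))
print("col",ang(p2w(d,*E8(165,145),.21)))
for z in (.2,.21): print("arm",ang(p2w(d,*E8(157.5,150),z)),ang(p2w(d,*E8(152.5,455),z)))
print("base plate sides", [ang(p2w(d,*E8(*c),.046)) for c in [(362,160),(362,365)]])
```

```text
post fit hub [0.583  0.3211] red angle -1.3336959855447148 resid mm 4.394919733812425
dish fit hub [0.5836 0.3202] red angle -0.8506772828268908 resid 1.1098978994531343
pointer (array([0.7436, 0.3206, 0.048 ]), np.float64(0.16), np.float64(0.1)) (array([0.7192, 0.3205, 0.048 ]), np.float64(0.136), np.float64(0.1))
col (array([0.7669, 0.3177, 0.21  ]), np.float64(0.183), np.float64(-0.8))
arm (array([0.7674, 0.3231, 0.2   ]), np.float64(0.184), np.float64(0.9)) (array([0.6592, 0.3243, 0.2   ]), np.float64(0.076), np.float64(3.1))
arm (array([0.7652, 0.3204, 0.21  ]), np.float64(0.182), np.float64(0.1)) (array([0.658 , 0.3215, 0.21  ]), np.float64(0.074), np.float64(1.0))
base plate sides [(array([0.7968, 0.2817, 0.046 ]), np.float64(0.217), np.float64(-10.2)), (array([0.7132, 0.2814, 0.046 ]), np.float64(0.135), np.float64(-16.7))]
```

The dish fit puts the red dish at −0.9° with a machine yaw of 0 ± 0.5°, residual 1.1 mm, so the turret is in its detent and released. Now the tag: re-measure it and check the reach for a tilted hanging pose.

Run:
```python
from h import *
d=get_image("top"); E3=lambda x,y:(220+x/4.4,100+y/4.4)
eye=p2w(d,*E3(318,279),.012);en=p2w(d,*E3(484,314.5),.012);u=(eye-en)/np.linalg.norm(eye-en)
print("eye",eye.round(4),"len",np.linalg.norm(en-eye).round(4),"yaw",np.degrees(np.arctan2(u[1],u[0])).round(1),"grip",(eye-.082*u).round(4))
s=get_image("side"); crop(s["frame"],250,210,350,290,8,"s22.png",10)
A=[];b=[]
for r,z,a,c in [(.649,.2134,7.13,94.63),(.4796,.1145,-10,121),(.4814,.0254,-3,124),(.595,.1141,5,107),(.594,.0796,7,108),(.4056,.114,-21,130),(.523,.2083,-9,111),(.737,.1008,23,87),(.730,.2436,16,81),(.494,.1157,-9,120)]:
    a=np.radians(a);c=np.radians(c)+a
    A.append([1,np.sin(a),np.sin(c),np.cos(c),0]);b.append(r)
    A.append([0,np.cos(a),np.cos(c),-np.sin(c),1]);b.append(z)
x,res,_,_=np.linalg.lstsq(np.array(A),np.array(b),rcond=None); print("r0,a2,a3c,a3s,h-d",x.round(3),np.abs(np.array(A)@x-b).max())
```

```text
eye [ 0.6745 -0.0516  0.012 ] len 0.1273 yaw 77.7 grip [ 0.6571 -0.1317  0.012 ]
r0,a2,a3c,a3s,h-d [ 0.001  0.447  0.615  0.043 -0.064] 0.004683506438854346
```

View pics/s22.png

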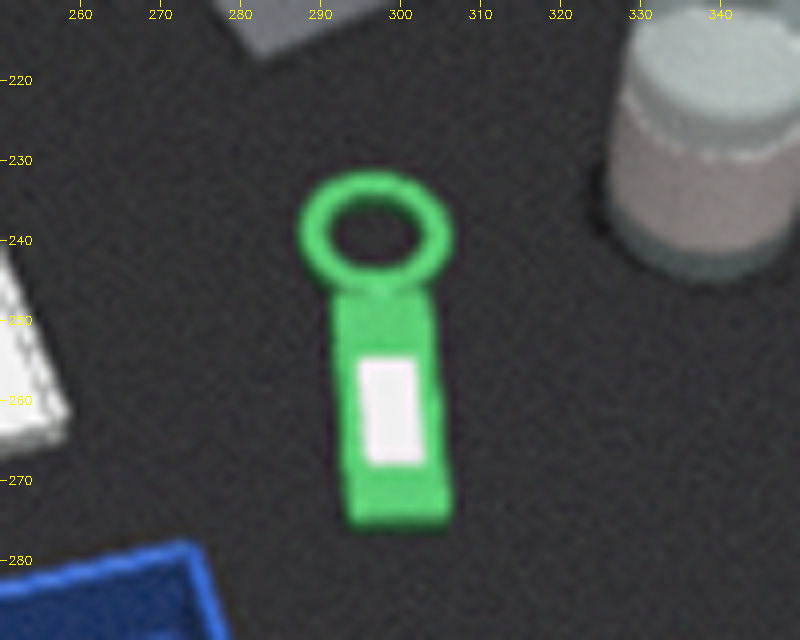

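Run:
```python
from h import *
d=get_image("top"); s=get_image("side")
crop(d["frame"],265,95,345,185,7,"t23.png",10)
E3=lambda x,y:(220+x/4.4,100+y/4.4)
print("cap top",p2w(d,*E3(351,64),.16).round(3),"cap side",p2w(s,537/1.5625,314/1.5625,.16).round(3))
S8=lambda x,y:(250+x/8,210+y/8)
eye=p2w(s,*S8(376,232),.012); en=p2w(s,*S8(400,516),.012); print("side eye",eye.round(4),"end",en.round(4))
```

```text
cap top [ 0.801 -0.062  0.16 ] cap side [ 0.801 -0.06   0.16 ]
side eye [ 0.6747 -0.0503  0.012 ] end [ 0.6476 -0.1739  0.012 ]
```

Both views agree on the tag: eye at (0.6746, −0.051), yaw 77.6°. Rise, travel above the peg and spout, then come down at the tag's grip point.

Request:
{"op": "send_rows", "data": {
  "series": [0,0,-3.5,0,0,0,0.6,0,0,-3.5,0,0,0,0.6]
}}

```text
time_s: 34.4
tool_pos: [0.5836, 0.4362, 0.3076]
tool_rot: [-179.8, 0.2, 78.6]
contact_force: [-0.6, -0.0, 0.3]
width: 0.505
```

Run:
```python
from h import *
st(); plan([.6564,-.134,.30],[180,0,77.6],15,.6)
```

```text
t 34.4 pos [0.5836 0.4362 0.3076] rot [-179.8    0.2   78.6] F [-0.6 -0.   0.3] w 0.505 j [33. 15. 77.  0. 89. 44.]
dist [ 0.0728 -0.5702 -0.0076] turn [-0.2  0.2  1. ] per row mm 38.3 deg 0.1
[-3.63, 1.23, 0.06, -0.0, 0.0, 0.001, 0.6, -3.63, 1.23, 0.06, -0.0, 0.0, 0.001, 0.6, -3.63, 1.24, 0.06, -0.0, 0.0, 0.001, 0.6, -3.63, 1.24, 0.06, -0.0, 0.0, 0.001, 0.6, -3.62, 1.24, 0.06, -0.0, 0.0, 0.001, 0.6]
[-3.62, 1.25, 0.06, -0.0, 0.0, 0.001, 0.6, -3.62, 1.25, 0.06, -0.0, 0.0, 0.001, 0.6, -3.62, 1.26, 0.06, -0.0, 0.0, 0.001, 0.6, -3.62, 1.26, 0.05, -0.0, 0.0, 0.001, 0.6, -3.62, 1.27, 0.05, -0.0, 0.0, 0.001, 0.6]
[-3.62, 1.27, 0.05, -0.0, 0.0, 0.001, 0.6, -3.61, 1.27, 0.05, -0.0, 0.0, 0.001, 0.6, -3.61, 1.28, 0.05, -0.0, 0.0, 0.001, 0.6, -3.61, 1.28, 0.05, -0.0, 0.0, 0.001, 0.6, -3.61, 1.29, 0.05, -0.0, 0.0, 0.001, 0.6]
```

Request:
{"op": "send_rows", "data": {
  "series": [-3.6,1.25,0,0,0,0,0.6,-3.6,1.25,0,0,0,0,0.6,-3.6,1.25,0,0,0,0,0.6,-3.6,1.25,0,0,0,0,0.6,-3.6,1.25,0,0,0,0,0.6]
}}

```text
time_s: 35.02
tool_pos: [0.6095, 0.2466, 0.3077]
tool_rot: [-179.8, 0.1, 78.6]
contact_force: [0.3, 0.4, 0.3]
width: 0.602
```

Request:
{"op": "send_rows", "data": {
  "series": [-3.6,1.25,0,0,0,0,0.6,-3.6,1.25,0,0,0,0,0.6,-3.6,1.25,0,0,0,0,0.6,-3.6,1.25,0,0,0,0,0.6,-3.6,1.25,0,0,0,0,0.6]
}}

```text
time_s: 35.65
tool_pos: [0.6351, 0.058, 0.3078]
tool_rot: [-179.8, 0.0, 78.6]
contact_force: [0.7, -0.3, 0.3]
width: 0.598
```

Request:
{"op": "send_rows", "data": {
  "series": [-3.6,1.25,1,0,0,0,0.6,-3.6,1.25,2,0,0,0,0.6,-3.6,1.25,3,0,0,0,0.6,-3.6,1.25,4,0,0,0,0.6,-3.6,1.25,4,0,0,0,0.6]
}}

```text
time_s: 36.28
tool_pos: [0.6605, -0.1305, 0.167]
tool_rot: [-179.8, -0.0, 78.6]
contact_force: [0.1, -0.1, 0.4]
width: 0.601
```

Run:
```python
from h import *
get_image("top");get_image("top")
s=st()
d=get_image("wrist"); cv2.imwrite("pics/w24.png",cv2.resize(d["frame"][:,:,::-1],(800,600)))
u=np.array([np.cos(np.radians(77.6)),np.sin(np.radians(77.6)),0]); E=np.array([.6746,-.051,.012])
for a in (0,-.027,-.127): print((wpix(d,s,E+a*u)*1.5625).round())
plan([.6564,-.134,.08],[180,0,77.6],3,.6)
```

```text
t 36.38 pos [ 0.6571 -0.1318  0.1611] rot [-179.2   -0.    78.4] F [-0.1  0.7 -1.2] w 0.599 j [-16.  12.  94.  -0.  75.  -4.]
[401. 157.]
[401. 196.]
[398. 336.]
dist [-0.0021 -0.0037 -0.0843] turn [-0.6 -0.   0.8] per row mm 28.1 deg 0.3
[-0.14, -0.02, 2.81, -0.003, -0.0, 0.005, 0.6, -0.14, -0.03, 2.81, -0.003, -0.0, 0.005, 0.6, -0.14, -0.03, 2.81, -0.003, -0.0, 0.005, 0.6]
```

View pics/w24.png

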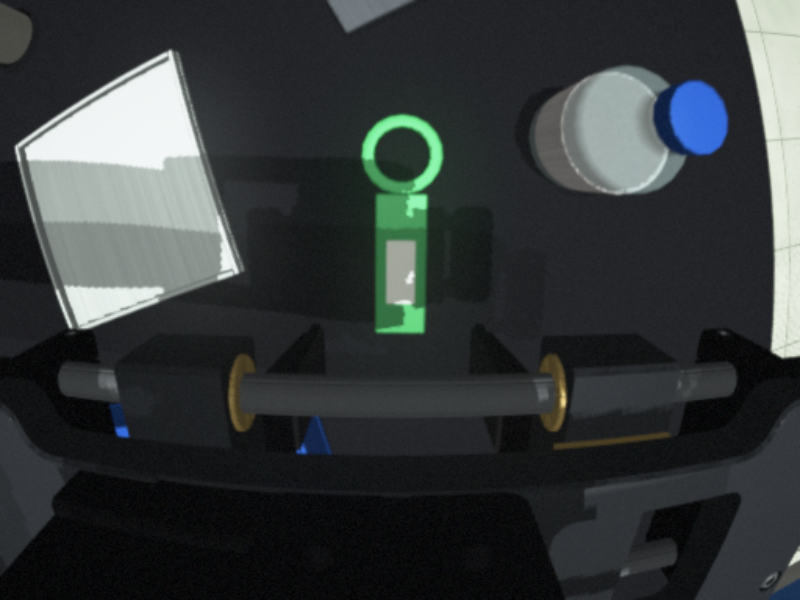

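The tag's eye is at (403,155), predicted (401,157), so the pose is confirmed. Descending.

Request:
{"op": "send_rows", "data": {
  "series": [-0.1,-0.03,3.5,0,0,0.005,0.6,-0.1,-0.03,3.5,0,0,0.005,0.6,-0.1,-0.03,3,0,0,0.005,0.6,0,0,2.5,0,0,0,0.6,0,0,1.5,0,0,0,0.6]
}}

```text
time_s: 37.05
tool_pos: [0.6598, -0.1311, 0.0294]
tool_rot: [-179.9, -0.0, 77.8]
contact_force: [-0.1, 0.5, -0.4]
width: 0.6
```

Request:
{"op": "send_rows", "data": {
  "series": [0,0,0.6,0,0,0,0.6,0,0,0,0,0,0,0.6]
}}

```text
time_s: 37.3
tool_pos: [0.6605, -0.1321, 0.0247]
tool_rot: [180.0, -0.0, 77.8]
contact_force: [0.9, 0.5, 0.0]
width: 0.598
```

Run:
```python
from h import *
s=st()
d=get_image("wrist"); cv2.imwrite("pics/w25.png",cv2.resize(d["frame"][:,:,::-1],(800,600)))
u=np.array([np.cos(np.radians(77.6)),np.sin(np.radians(77.6)),0]); E=np.array([.6746,-.051,.012])
for a in (0,-.027,-.127): print((wpix(d,s,E+a*u)*1.5625).round())
plan([.6564,-.134,.004],[180,0,77.6],2,.6)
```

```text
t 37.3 pos [ 0.6605 -0.1321  0.0247] rot [180.   -0.   77.8] F [0.9 0.5 0. ] w 0.598 j [-16.  20.  99.   0.  61.  -4.]
[388. 139.]
[388. 207.]
[388. 434.]
dist [-0.0044 -0.0017 -0.0212] turn [0.1 0.  0.2] per row mm 10.9 deg 0.1
[-0.13, -0.2, 1.06, 0.001, 0.0, 0.001, 0.6, -0.13, -0.2, 1.06, 0.001, 0.0, 0.001, 0.6]
```

View pics/w25.png

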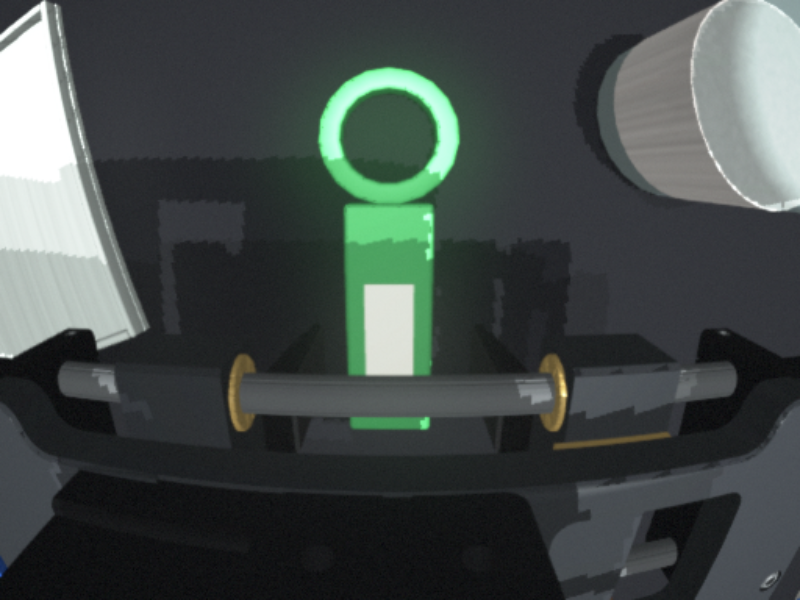

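Request:
{"op": "send_rows", "data": {
  "series": [-0.1,-0.2,0.7,0,0,0,0.6,-0.1,-0.2,0.7,0,0,0,0.6,0,0,0.5,0,0,0,0.6,0,0,0,0,0,0,0.6]
}}

```text
time_s: 37.85
tool_pos: [0.6551, -0.1333, 0.0043]
tool_rot: [-179.9, -0.0, 77.7]
contact_force: [0.2, -0.0, 0.2]
width: 0.604
```

Run:
```python
from h import *
get_image("top"); st()
```

```text
t 37.9 pos [ 0.6555 -0.1335  0.0047] rot [-180.    -0.    77.7] F [ 0.6 -0.2  0.1] w 0.601 j [-16.  21. 100.   0.  59.  -4.]
```

Request:
{"op": "send_rows", "data": {
  "series": [0,0,0.15,0,0,0,0.45,0,0,0,0,0,0,0.2,0,0,0,0,0,0,0.2,0,0,0,0,0,0,0.2,0,0,0,0,0,0,0.2]
}}

```text
time_s: 38.52
tool_pos: [0.6559, -0.1335, 0.0038]
tool_rot: [180.0, 0.0, 77.7]
contact_force: [0.2, 0.3, -0.0]
width: 0.374
```

Request:
{"op": "send_rows", "data": {
  "series": [0,0,0,0,0,0,0.2,0,0,-1,0,0,0,0.2,0,0,-2,0,0,0,0.2,0,0,-3,0,0,0,0.2,0,0,-3,0,0,0,0.2]
}}

```text
time_s: 39.15
tool_pos: [0.6561, -0.1336, 0.0962]
tool_rot: [179.9, 0.0, 77.7]
contact_force: [0.1, -0.5, 0.0]
width: 0.375
```

Run:
```python
from h import *
s=st()
d=get_image("wrist"); cv2.imwrite("pics/w26.png",cv2.resize(d["frame"][:,:,::-1],(800,600)))
```

```text
t 39.15 pos [ 0.6561 -0.1336  0.0962] rot [179.9   0.   77.7] F [ 0.1 -0.5  0. ] w 0.375 j [-16.  15.  97.  -0.  68.  -4.]
```

View pics/w26.png

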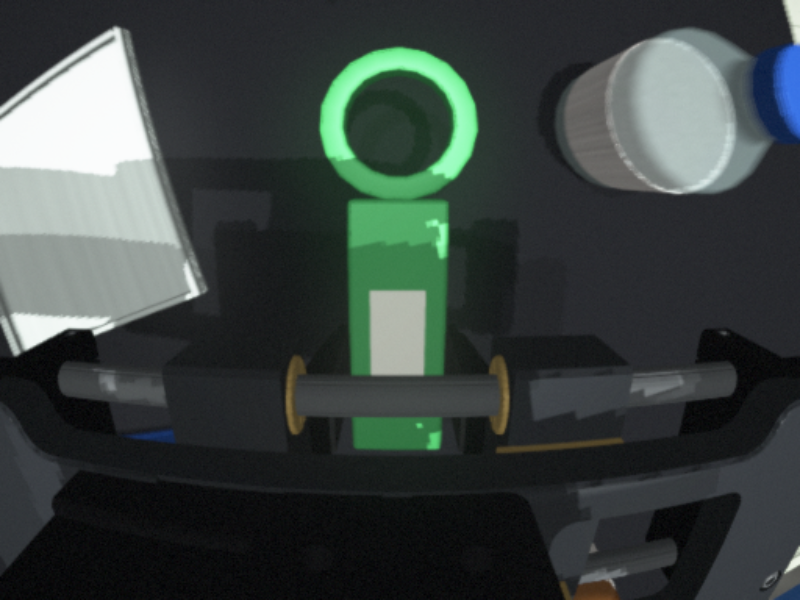

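The tag is held flat in the pads, its eye centre at (399,122). Working out the eye in tool coordinates and the approach to the peg.

```bash
cat >> h.py <<'E'
def wray_tool(d,u,v,zt):
    K=d["K"]; a=(u-K[0,2])/K[0,0]; b=(v-K[1,2])/K[1,1]; th=np.hypot(a,b)
    r=np.array([np.sin(th)*a/th,np.sin(th)*b/th,np.cos(th)]); T=d["T_tool_cam"]; o=T[:3,3]; r=T[:3,:3]@r
    return o+r*(zt-o[2])/r[2]
ex=np.array([np.cos(np.radians(16)),np.sin(np.radians(16)),0]); ey=np.array([-ex[1],ex[0],0]); Z=np.array([0,0,1.])
tip=np.array([.6757,.1012,.2233]); p=-np.cos(np.radians(50))*ex+np.sin(np.radians(50))*Z; root=tip-.05*p
def hang(beta,s,off,eye_t):
    """tool pose with tool z beta deg below level, eye centre at root+s*p - off*tagx ; eye_t eye centre in tool frame"""
    b=np.radians(beta); tz=np.cos(b)*ex-np.sin(b)*Z; tx=np.sin(b)*ex+np.cos(b)*Z; ty=np.cross(tz,tx)
    R=Ro.from_matrix(np.array([tx,ty,tz]).T); E=root+s*p-off*tx
    return E-R.apply(eye_t),R.as_euler('xyz',degrees=True),E
E
python3 - <<'E'
from h import *
d=get_image("wrist"); f=d["frame"].astype(int)
for zt in (-.0085,-.0025): print(zt,wray_tool(d,399/1.5625,122/1.5625,zt).round(4), wray_tool(d,399/1.5625,49/1.5625,zt).round(4), wray_tool(d,399/1.5625,448/1.5625,zt).round(4))
et=np.array([.085,0,-.0025])
for b in (60,55,50):
  for s in (.08,.03): print(b,s,[x.round(4) for x in hang(b,s,0.0,et)])
st()
E
```

```text
-0.0085 [ 0.0862  0.0008 -0.0085] [ 0.1127  0.0008 -0.0085] [-0.0386  0.001  -0.0085]
-0.0025 [ 0.087   0.0009 -0.0025] [ 0.1145  0.0009 -0.0025] [-0.0425  0.001  -0.0025]
60 0.08 [array([0.5876, 0.0759, 0.2016]), array([180., -30.,  16.]), array([0.6572, 0.0959, 0.2463])]
60 0.03 [array([0.6185, 0.0848, 0.1633]), array([180., -30.,  16.]), array([0.6881, 0.1047, 0.208 ])]
55 0.08 [array([0.5916, 0.0771, 0.1955]), array([180., -35.,  16.]), array([0.6572, 0.0959, 0.2463])]
55 0.03 [array([0.6225, 0.0859, 0.1572]), array([180., -35.,  16.]), array([0.6881, 0.1047, 0.208 ])]
50 0.08 [array([0.5961, 0.0784, 0.1897]), array([180., -40.,  16.]), array([0.6572, 0.0959, 0.2463])]
50 0.03 [array([0.627 , 0.0872, 0.1514]), array([180., -40.,  16.]), array([0.6881, 0.1047, 0.208 ])]
t 39.25 pos [ 0.6592 -0.1344  0.1002] rot [179.4   0.   77.7] F [ 0.3 -0.   0.7] w 0.372 j [-16.  15.  97.   0.  67.  -4.]
```

Run:
```python
from h import *
A=[.54,-.04,.27];plan(A,[180,0,45],5,.2)
b,r,E=hang(55,.11,0.,np.array([.0862,.0005,-.0025])); print(b.round(4),r)
plan(b,r,10,.2,p0=A,R0=Ro.from_euler('xyz',[180,0,45],degrees=True))
```

```text
dist [-0.1192  0.0944  0.1698] turn [ 0.6 -0.1 32.7] per row mm 45.6 deg 6.5
[1.34, -2.7, -3.42, 0.002, -0.0, 0.114, 0.2, 1.02, -2.84, -3.42, 0.002, -0.0, 0.114, 0.2, 0.69, -2.94, -3.41, 0.002, -0.0, 0.114, 0.2, 0.34, -3.01, -3.41, 0.002, -0.0, 0.114, 0.2, -0.0, -3.03, -3.4, 0.002, -0.0, 0.114, 0.2]
[0.572  0.072  0.2178] [180. -35.  16.]
dist [ 0.032   0.112  -0.0522] turn [-8.9 34.2 28.1] per row mm 12.8 deg 4.5
[1.02, -0.57, 0.52, -0.015, 0.06, 0.049, 0.2, 0.96, -0.62, 0.57, -0.015, 0.06, 0.049, 0.2, 0.89, -0.68, 0.62, -0.015, 0.06, 0.049, 0.2, 0.82, -0.73, 0.66, -0.015, 0.06, 0.049, 0.2, 0.74, -0.78, 0.69, -0.015, 0.06, 0.049, 0.2]
[0.66, -0.82, 0.72, -0.015, 0.06, 0.049, 0.2, 0.57, -0.86, 0.75, -0.015, 0.06, 0.049, 0.2, 0.48, -0.9, 0.76, -0.015, 0.06, 0.049, 0.2, 0.39, -0.93, 0.78, -0.015, 0.06, 0.049, 0.2, 0.3, -0.96, 0.78, -0.015, 0.06, 0.049, 0.2]
```

Request:
{"op": "send_rows", "data": {
  "series": [1.3,-2.7,-3.4,0,0,0.114,0.2,1,-2.8,-3.4,0,0,0.114,0.2,0.7,-2.9,-3.4,0,0,0.114,0.2,0.3,-3,-3.4,0,0,0.114,0.2,0,-3,-3.4,0,0,0.114,0.2]
}}

```text
time_s: 39.88
tool_pos: [0.537, -0.0402, 0.2641]
tool_rot: [-180.0, 0.0, 44.9]
contact_force: [-0.3, -0.9, -0.4]
width: 0.377
```

Run:
```python
from h import *
get_image("top"); st()
b,r,E=hang(55,.11,0.,np.array([.0862,.0005,-.0025]))
plan(b,r,10,.2)
```

```text
t 39.92 pos [ 0.5372 -0.0386  0.2701] rot [179.8  -0.3  44.8] F [1.4 1.2 2.8] w 0.378 j [-10.  -9. 105.   0.  84.  35.]
dist [ 0.0348  0.1106 -0.0523] turn [-8.6 33.9 27.9] per row mm 12.7 deg 4.5
[1.02, -0.54, 0.53, -0.015, 0.059, 0.049, 0.2, 0.96, -0.6, 0.58, -0.015, 0.059, 0.049, 0.2, 0.9, -0.65, 0.62, -0.015, 0.059, 0.049, 0.2, 0.83, -0.7, 0.66, -0.015, 0.059, 0.049, 0.2, 0.75, -0.75, 0.7, -0.015, 0.059, 0.049, 0.2]
[0.67, -0.8, 0.73, -0.015, 0.059, 0.049, 0.2, 0.59, -0.84, 0.75, -0.015, 0.059, 0.049, 0.2, 0.5, -0.88, 0.77, -0.015, 0.059, 0.049, 0.2, 0.41, -0.91, 0.79, -0.015, 0.059, 0.049, 0.2, 0.32, -0.94, 0.79, -0.015, 0.059, 0.049, 0.2]
```

Request:
{"op": "send_rows", "data": {
  "series": [1,-0.55,0.5,-0.015,0.059,0.049,0.2,0.95,-0.6,0.6,-0.015,0.059,0.049,0.2,0.9,-0.65,0.6,-0.015,0.059,0.049,0.2,0.8,-0.7,0.65,-0.015,0.059,0.049,0.2,0.75,-0.75,0.7,-0.015,0.059,0.049,0.2]
}}

```text
time_s: 40.55
tool_pos: [0.5545, 0.0143, 0.2368]
tool_rot: [177.8, -17.3, 31.2]
contact_force: [0.4, 0.2, -0.6]
width: 0.374
```

Request:
{"op": "send_rows", "data": {
  "series": [0.65,-0.8,0.75,-0.015,0.059,0.049,0.2,0.6,-0.85,0.75,-0.015,0.059,0.049,0.2,0.5,-0.9,0.75,-0.015,0.059,0.049,0.2,0.4,-0.9,0.8,-0.015,0.059,0.049,0.2,0.3,-0.95,0.8,-0.015,0.059,0.049,0.2]
}}

```text
time_s: 41.18
tool_pos: [0.571, 0.0698, 0.2101]
tool_rot: [-179.8, -34.6, 16.0]
contact_force: [-0.1, 0.3, -0.6]
width: 0.378
```

Run:
```python
from h import *
get_image("top");get_image("top"); s=st()
d=get_image("wrist"); cv2.imwrite("pics/w27.png",cv2.resize(d["frame"][:,:,::-1],(800,600)))
et=np.array([.0862,.0005,-.0025])
print("tip px",wpix(d,s,tip)*1.5625,"root",wpix(d,s,root)*1.5625, "eye",wpix(d,s,s['tool_pos']+Rt(s).apply(et))*1.5625,"eye world",s['tool_pos']+Rt(s).apply(et))
v=get_image("side"); crop(v["frame"],230,60,340,160,7,"s27.png",10)
print("side tip px",w2p(v,tip),"eye",w2p(v,s['tool_pos']+Rt(s).apply(et)))
b,r,E=hang(55,.11,0.,et); plan(b,r,1,.2)
```

```text
t 41.27 pos [0.5693 0.0704 0.2079] rot [-179.8  -34.3   16.1] F [-0.8 -0.9 -0.5] w 0.372 j [ -4. -23. 127.  16.  45.  61.]
tip px [397.1544408 108.0448369] root [397.47879412 113.09043818] eye [398.30831006 123.35708779] eye world [0.63651128 0.08931235 0.25854376]
side tip px [286.46736981 153.68599983] eye [274.62137481 149.32398548]
dist [0.001  0.0024 0.0073] turn [-0.2  0.6  0.1] per row mm 7.7 deg 0.6
[0.55, -0.2, -0.5, -0.004, 0.01, 0.002, 0.2]
```

View pics/w27.png

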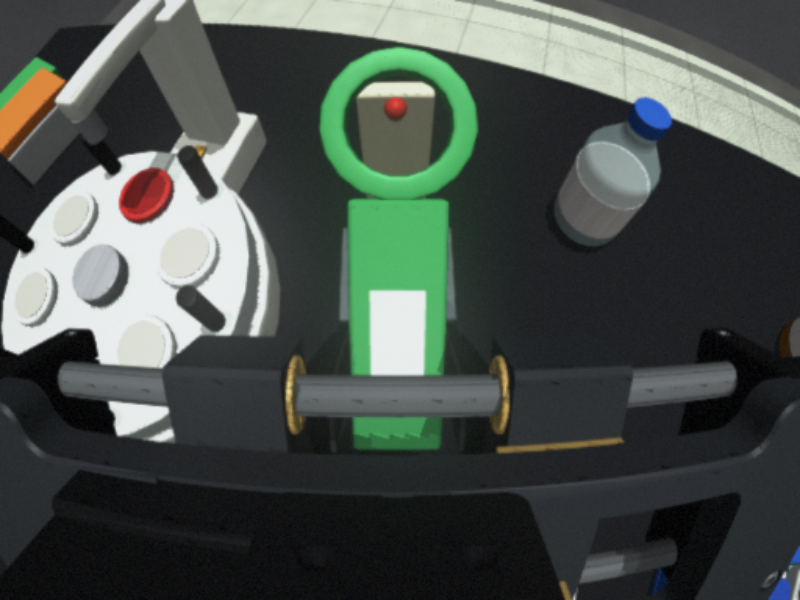

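View pics/s27.png

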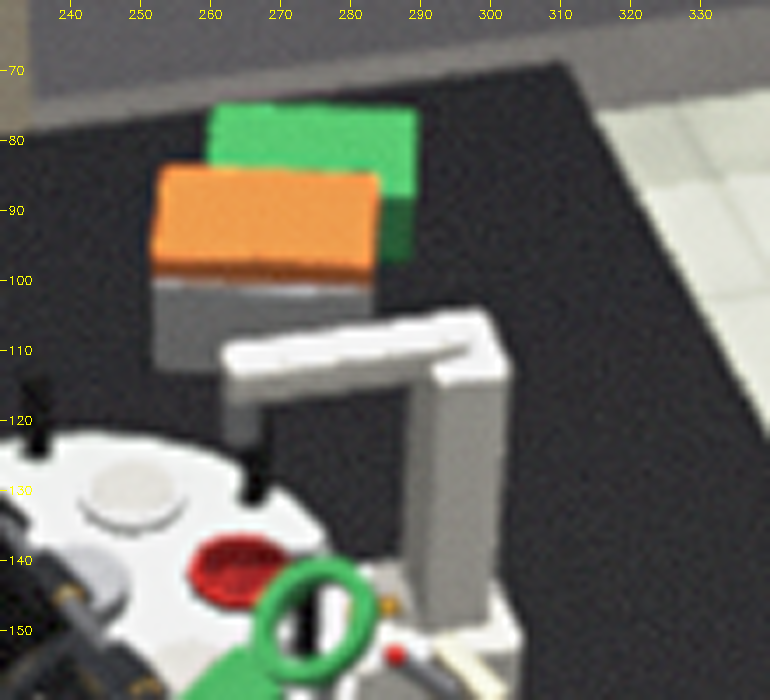

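The red tip is seen through the eye at (396,107), against a predicted (397,108). Alignment is good and the wrist joint has margin. Approaching along the peg.

Run:
```python
from h import *
et=np.array([.0862,.0005,-.0025]); st()
b,r,E=hang(50,.085,0.,et); plan(b,r,3,.2)
b2,r2,E2=hang(50,.045,0.004,et); plan(b2,r2,4,.2,p0=b,R0=Ro.from_euler('xyz',r,degrees=True))
```

```text
t 41.38 pos [0.571  0.0696 0.2105] rot [-179.9  -34.4   16.2] F [ 1.   0.8 -0.6] w 0.373 j [ -4. -23. 127.  16.  45.  61.]
dist [ 0.021   0.0081 -0.0177] turn [-0.2  5.6  0.1] per row mm 9.6 deg 1.9
[0.28, -0.06, 0.91, -0.001, 0.032, 0.001, 0.2, 0.25, -0.06, 0.92, -0.001, 0.032, 0.001, 0.2, 0.22, -0.06, 0.93, -0.001, 0.032, 0.001, 0.2]
dist [ 0.0218  0.0062 -0.0332] turn [0. 0. 0.] per row mm 10.0 deg 0.0
[-0.1, -0.0, 1.0, 0.0, 0.0, 0.0, 0.2, -0.1, -0.0, 1.0, 0.0, 0.0, 0.0, 0.2, -0.1, -0.0, 1.0, 0.0, 0.0, 0.0, 0.2, -0.1, -0.0, 1.0, 0.0, 0.0, 0.0, 0.2]
```

Request:
{"op": "send_rows", "data": {
  "series": [0.3,-0.06,0.9,0,0.032,0,0.2,0.25,-0.06,0.9,0,0.032,0,0.2,0.2,-0.06,0.9,0,0.032,0,0.2,0,0,0,0,0,0,0.2]
}}

```text
time_s: 41.88
tool_pos: [0.592, 0.0771, 0.1931]
tool_rot: [-179.8, -39.9, 16.1]
contact_force: [-0.4, 0.3, -0.6]
width: 0.376
```

Run:
```python
from h import *
get_image("top"); s=st()
d=get_image("wrist"); cv2.imwrite("pics/w28.png",cv2.resize(d["frame"][:,:,::-1],(800,600)))
et=np.array([.0862,.0005,-.0025]); q=Rt(s).apply(et)+s['tool_pos']
print("tip px",wpix(d,s,tip)*1.5625,"eye",wpix(d,s,q)*1.5625,"eye rel root: along p",(q-root)@p,"perp",((q-root)-((q-root)@p)*p).round(4))
plan(hang(50,.045,0.004,et)[0],hang(50,.045,0.004,et)[1],4,.2)
```

```text
t 41.92 pos [0.5923 0.0771 0.1939] rot [-179.9  -40.    16.1] F [-0.5  0.2 -1.1] w 0.374 j [ -4. -21. 129.  22.  36.  56.]
tip px [396.87121755 135.17584697] eye [398.35287124 123.22264055] eye rel root: along p 0.08575825928314265 perp [ 0.0007 -0.0004  0.0005]
dist [ 0.0213  0.0068 -0.0348] turn [-0.2 -0.   0.1] per row mm 10.4 deg 0.0
[-0.13, -0.01, 1.03, -0.001, -0.0, 0.0, 0.2, -0.13, -0.01, 1.03, -0.001, -0.0, 0.0, 0.2, -0.13, -0.02, 1.03, -0.001, -0.0, 0.0, 0.2, -0.13, -0.02, 1.03, -0.001, -0.0, 0.0, 0.2]
```

View pics/w28.png

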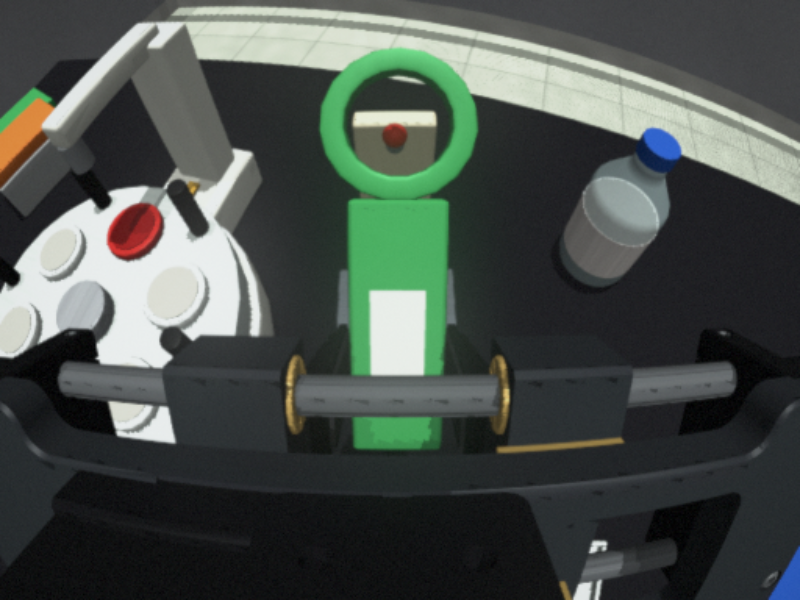

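The tip is at (394,134), predicted (397,135), so on axis. Threading the eye over the peg.

Request:
{"op": "send_rows", "data": {
  "series": [-0.1,-0.03,1,0,0,0,0.2,-0.1,-0.03,1,0,0,0,0.2,-0.1,-0.03,1,0,0,0,0.2,-0.1,0,1,0,0,0,0.2,0,0,0,0,0,0,0.2]
}}

```text
time_s: 42.6
tool_pos: [0.6132, 0.085, 0.1589]
tool_rot: [-179.8, -39.9, 16.0]
contact_force: [-0.5, 0.5, 0.0]
width: 0.374
```

Run:
```python
from h import *
get_image("top"); s=st()
d=get_image("wrist"); cv2.imwrite("pics/w29.png",cv2.resize(d["frame"][:,:,::-1],(800,600)))
v=get_image("side"); crop(v["frame"],230,110,340,220,7,"s29.png",10)
et=np.array([.0862,.0005,-.0025]); q=Rt(s).apply(et)+s['tool_pos']
print("tip px",wpix(d,s,tip)*1.5625,"root",wpix(d,s,root)*1.5625,"eye",wpix(d,s,q)*1.5625,"eye rel root: along p",(q-root)@p,"perp",((q-root)-((q-root)@p)*p).round(4))
```

```text
t 42.65 pos [0.6134 0.0849 0.1596] rot [-179.8  -39.9   16. ] F [-0.2 -0.6  0.1] w 0.372 j [ -3. -15. 128.  24.  31.  54.]
tip px [401.43251865 110.08236198] root [400.67130264 126.72592242] eye [398.35145306 123.22273948] eye rel root: along p 0.045033945867752175 perp [-0.0033  0.0002 -0.0026]
```

View pics/w29.png

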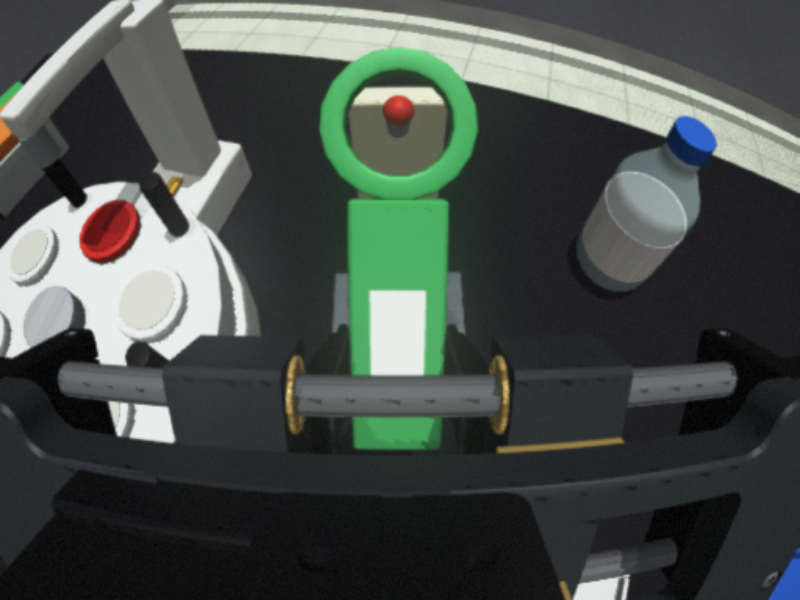

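View pics/s29.png

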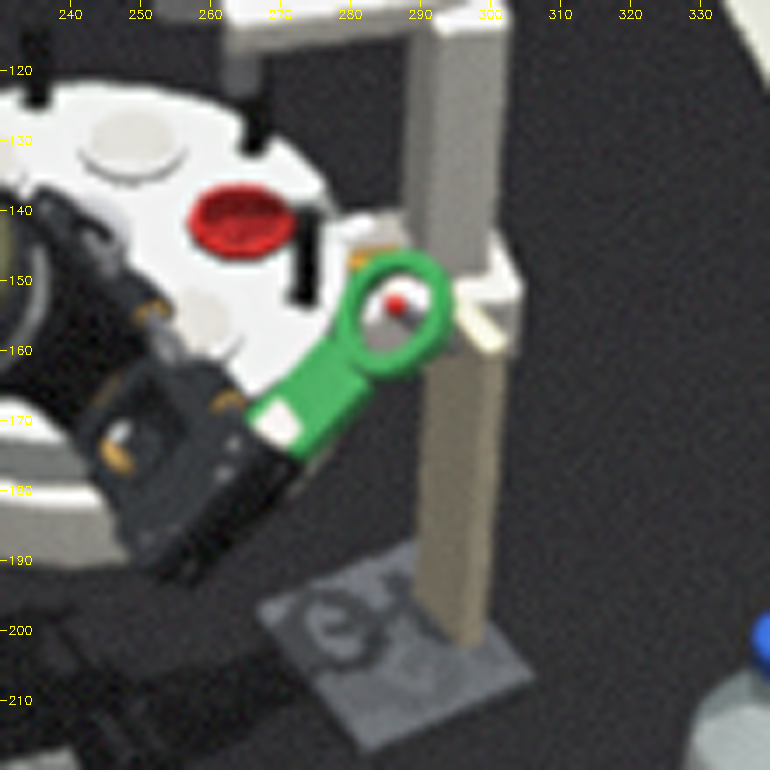

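The tip now pokes into the eye at (397,109). Continuing down the peg, with a bit more tilt towards vertical.

Run:
```python
from h import *
et=np.array([.0862,.0005,-.0025]); s=st()
b,r,E=hang(48,.030,0.010,et); plan(b,r,4,.2)
b2,r2,E2=hang(42,.026,0.0115,et); plan(b2,r2,3,.2,p0=b,R0=Ro.from_euler('xyz',r,degrees=True))
```

```text
t 42.75 pos [0.6136 0.0848 0.1607] rot [-179.8  -40.    16.1] F [-1.6 -0.1 -0.9] w 0.376 j [ -3. -15. 128.  24.  31.  54.]
dist [ 0.0072  0.0012 -0.0189] turn [-0.2  2.   0. ] per row mm 5.1 deg 0.5
[-0.17, 0.02, 0.48, -0.001, 0.009, 0.0, 0.2, -0.17, 0.02, 0.48, -0.001, 0.009, 0.0, 0.2, -0.17, 0.02, 0.47, -0.001, 0.009, 0.0, 0.2, -0.18, 0.02, 0.47, -0.001, 0.009, 0.0, 0.2]
dist [ 0.0085  0.0024 -0.0111] turn [0. 6. 0.] per row mm 4.7 deg 2.0
[-0.03, 0.0, 0.47, 0.0, 0.035, 0.0, 0.2, -0.04, 0.0, 0.47, 0.0, 0.035, 0.0, 0.2, -0.06, 0.0, 0.47, 0.0, 0.035, 0.0, 0.2]
```

Request:
{"op": "send_rows", "data": {
  "series": [-0.17,0,0.48,0,0.009,0,0.2,-0.17,0,0.48,0,0.009,0,0.2,-0.17,0,0.47,0,0.009,0,0.2,-0.17,0,0.3,0,0.009,0,0.2,0,0,0,0,0,0,0.2]
}}

```text
time_s: 43.38
tool_pos: [0.619, 0.0865, 0.142]
tool_rot: [-179.8, -42.0, 16.0]
contact_force: [-0.7, -0.8, -0.4]
width: 0.377
```

Run:
```python
from h import *
get_image("top"); s=st()
d=get_image("wrist"); cv2.imwrite("pics/w30.png",cv2.resize(d["frame"][:,:,::-1],(800,600)))
v=get_image("side"); crop(v["frame"],230,110,340,220,7,"s30.png",10)
et=np.array([.0862,.0005,-.0025]); q=Rt(s).apply(et)+s['tool_pos']
print("eye rel root: along p",(q-root)@p,"perp",((q-root)-((q-root)@p)*p).round(4))
b2,r2,E2=hang(42,.028,0.0115,et); plan(b2,r2,3,.2)
```

```text
t 43.42 pos [0.6192 0.0865 0.1426] rot [-179.8  -42.1   16. ] F [ 0.3 -0.  -0.7] w 0.374 j [ -3. -13. 129.  29.  27.  49.]
eye rel root: along p 0.031242564569629098 perp [-0.008  -0.0013 -0.0068]
dist [ 0.0085  0.0016 -0.0111] turn [-0.2  5.9  0. ] per row mm 4.7 deg 2.0
[-0.03, 0.03, 0.47, -0.001, 0.034, 0.0, 0.2, -0.05, 0.03, 0.46, -0.001, 0.034, 0.0, 0.2, -0.07, 0.03, 0.46, -0.001, 0.034, 0.0, 0.2]
```

View pics/w30.png

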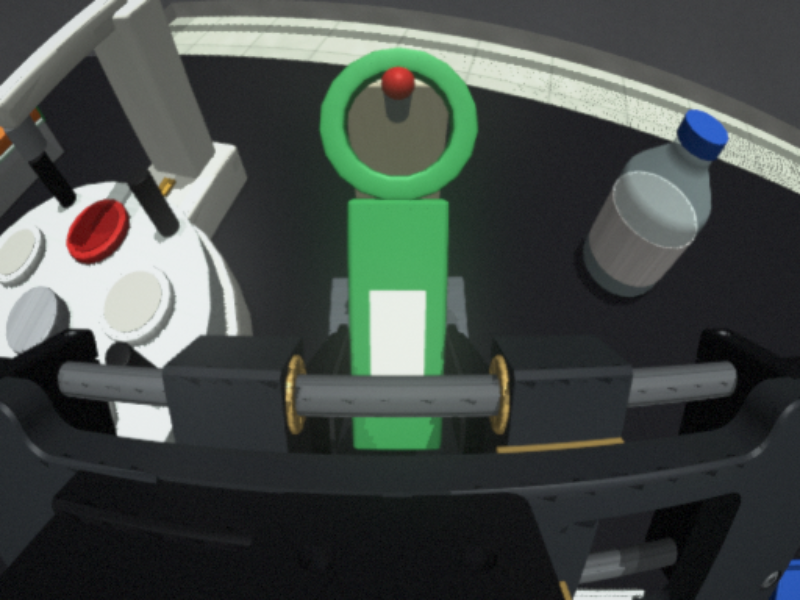

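View pics/s30.png

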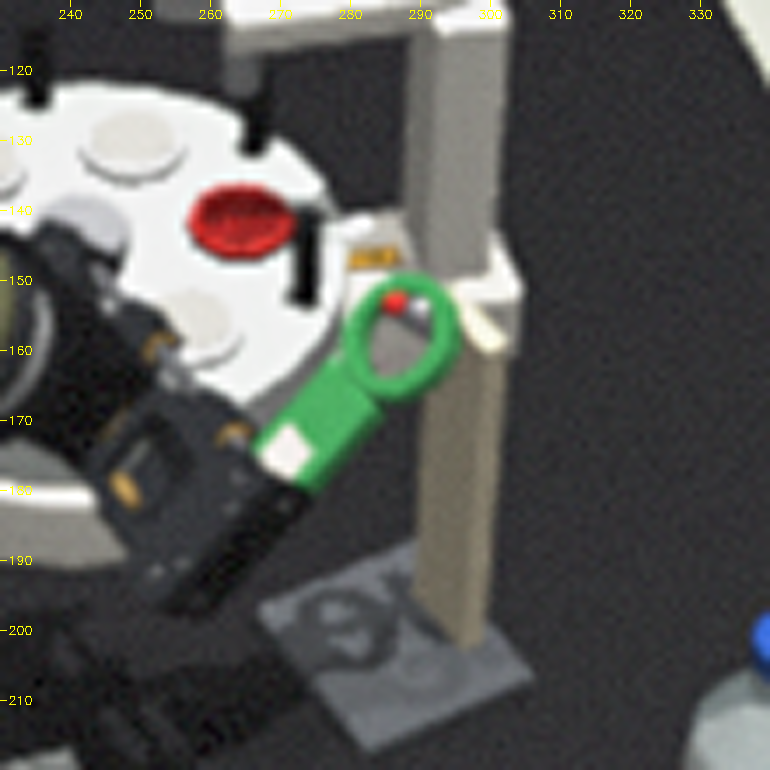

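The peg passes through the eye (red tip at (398,83), well in front of the ring). A little further and more upright.

Request:
{"op": "send_rows", "data": {
  "series": [-0.03,0.03,0.4,0,0.034,0,0.2,-0.05,0.03,0.4,0,0.034,0,0.2,-0.05,0.03,0.4,0,0.034,0,0.2,0,0,0,0,0,0,0.2]
}}

```text
time_s: 44.02
tool_pos: [0.6263, 0.0877, 0.1326]
tool_rot: [-179.8, -47.8, 16.0]
contact_force: [-0.3, 0.3, -0.5]
width: 0.374
```

Run:
```python
from h import *
get_image("top"); s=st()
d=get_image("wrist"); cv2.imwrite("pics/w31.png",cv2.resize(d["frame"][:,:,::-1],(800,600)))
v=get_image("side"); crop(v["frame"],230,110,340,220,7,"s31.png",10)
et=np.array([.0862,.0005,-.0025]); q=Rt(s).apply(et)+s['tool_pos']
print("eye rel root: along p",(q-root)@p,"perp",((q-root)-((q-root)@p)*p).round(4))
for be in (38,35):
  b2,r2,E2=hang(be,.026,0.0125,et); plan(b2,r2,3,.2)
```

```text
t 44.08 pos [0.6267 0.0877 0.1334] rot [-179.8  -47.9   16. ] F [0.6 1.  0.4] w 0.375 j [ -4. -13. 132.  46.  21.  33.]
eye rel root: along p 0.02809477630651272 perp [-0.0086 -0.0025 -0.0075]
dist [ 0.0067  0.002  -0.0086] turn [-0.2  4.   0. ] per row mm 3.7 deg 1.3
[-0.06, -0.0, 0.36, -0.001, 0.023, 0.0, 0.2, -0.07, -0.0, 0.36, -0.001, 0.023, 0.0, 0.2, -0.07, -0.0, 0.36, -0.001, 0.023, 0.0, 0.2]
dist [ 0.0107  0.0032 -0.0116] turn [-0.2  7.   0. ] per row mm 5.4 deg 2.3
[-0.04, -0.0, 0.54, -0.001, 0.041, 0.0, 0.2, -0.06, -0.0, 0.53, -0.001, 0.041, 0.0, 0.2, -0.08, -0.0, 0.53, -0.001, 0.041, 0.0, 0.2]
```

View pics/w31.png

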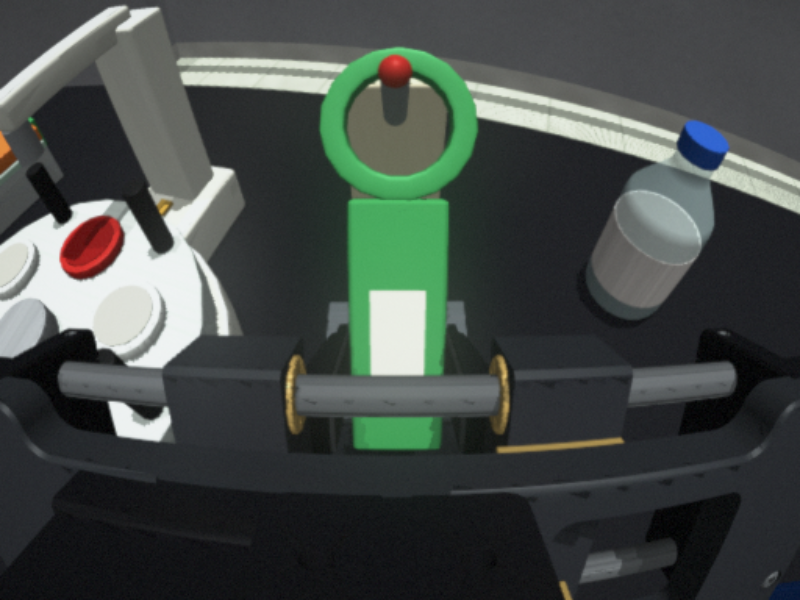

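View pics/s31.png

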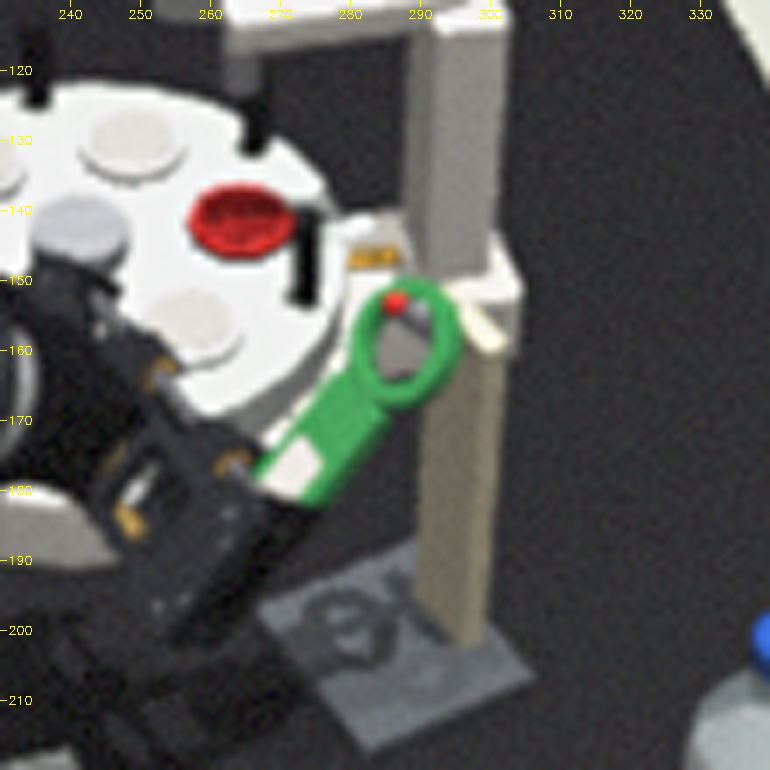

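The wrist joint is near its lower limit (21°), so no more tilt. Lower the ring onto the peg until light contact.

Request:
{"op": "send_rows", "data": {
  "series": [-0.15,0,0,0,0,0,0.2,0,0,0,0,0,0,0.2]
}}

```text
time_s: 44.42
tool_pos: [0.6259, 0.0875, 0.1325]
tool_rot: [-179.8, -47.9, 16.0]
contact_force: [-0.2, 0.3, -1.3]
width: 0.376
```

Request:
{"op": "send_rows", "data": {
  "series": [-0.15,0,0,0,0,0,0.2,0,0,0,0,0,0,0.2]
}}

```text
time_s: 44.68
tool_pos: [0.6255, 0.0872, 0.1323]
tool_rot: [-179.9, -48.0, 16.0]
contact_force: [2.8, 1.2, 1.9]
width: 0.374
```

Light contact (3 N). Releasing.

Request:
{"op": "send_rows", "data": {
  "series": [0,0,0,0,0,0,0.42,0,0,0,0,0,0,0.5,0,0,0,0,0,0,0.6,0,0,0,0,0,0,0.6,0,0,0,0,0,0,0.6]
}}

```text
time_s: 45.3
tool_pos: [0.6248, 0.0872, 0.1311]
tool_rot: [-179.8, -47.9, 16.0]
contact_force: [0.5, 0.1, 0.8]
width: 0.6
```

Run:
```python
from h import *
s=st()
d=get_image("wrist"); cv2.imwrite("pics/w32.png",cv2.resize(d["frame"][:,:,::-1],(800,600)))
v=get_image("side"); crop(v["frame"],230,110,340,220,7,"s32.png",10)
```

```text
t 45.3 pos [0.6248 0.0872 0.1311] rot [-179.8  -47.9   16. ] F [0.5 0.1 0.8] w 0.6 j [ -4. -13. 132.  46.  21.  32.]
```

View pics/w32.png

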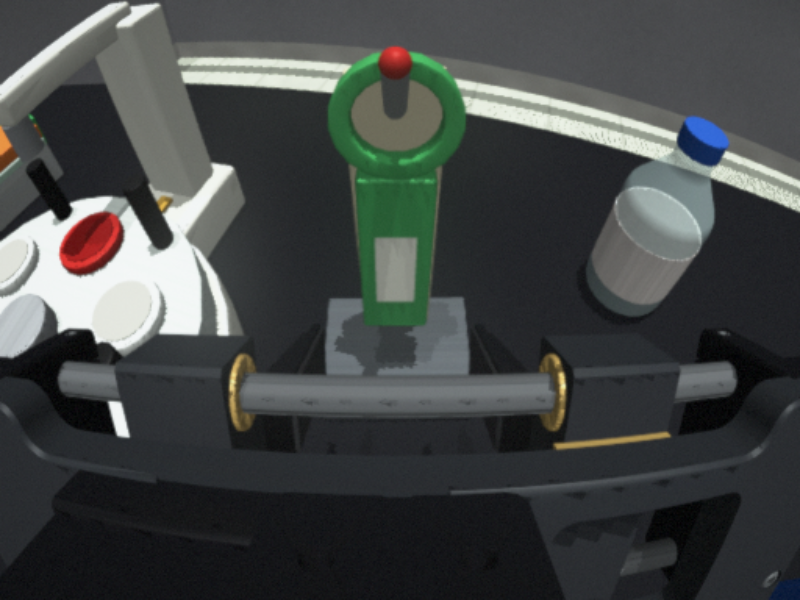

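View pics/s32.png

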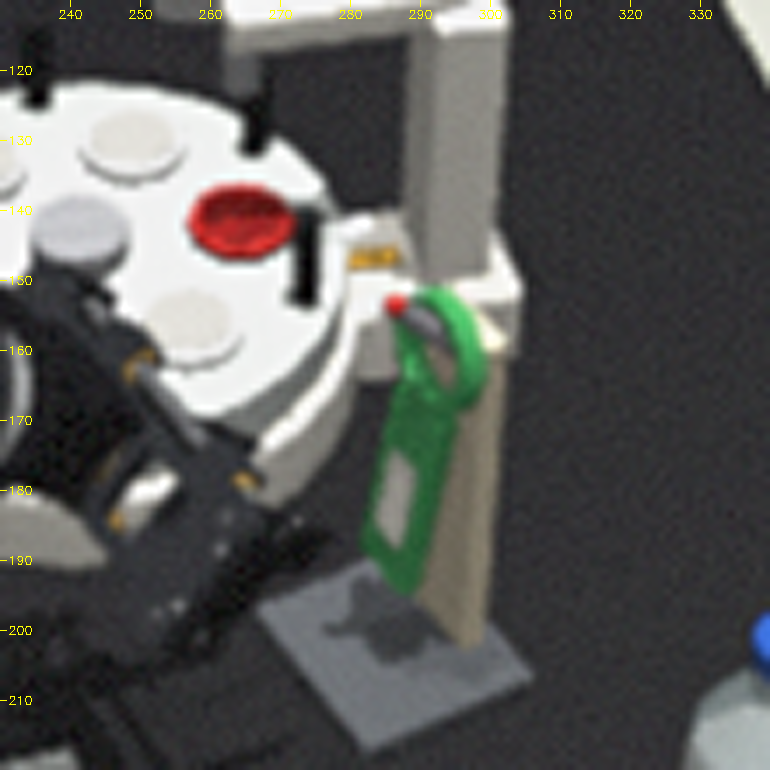

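The tag hangs on the peg with the board behind it. Retreating along the tool axis.

Request:
{"op": "send_rows", "data": {
  "series": [0,0,-1,0,0,0,0.6,0,0,-2,0,0,0,0.6,0,0,-2.5,0,0,0,0.6,0,0,-3,0,0,0,0.6,0,0,-3,0,0,0,0.6]
}}

```text
time_s: 46.02
tool_pos: [0.5419, 0.063, 0.209]
tool_rot: [-179.8, -47.9, 16.0]
contact_force: [0.4, -0.2, 0.9]
width: 0.597
```

Request:
{"op": "send_rows", "data": {
  "series": [0,0,-2,0,0,0,0.6,0,0,-1,0,0,0,0.6,0,0,0,0,0,0,0.6,0,0,0,0,0,0,0.6,0,0,0,0,0,0,0.6]
}}

```text
time_s: 46.65
tool_pos: [0.5214, 0.0572, 0.2272]
tool_rot: [-179.7, -47.8, 16.0]
contact_force: [0.8, -0.1, 0.4]
width: 0.602
```

Run:
```python
from h import *
s=st()
v=get_image("side"); crop(v["frame"],230,110,340,220,7,"s33.png",10)
cv2.imwrite("pics/s33b.png",cv2.resize(v["frame"][:,:,::-1],(800,600)))
t=turret(); cv2.imwrite("pics/t33.png",cv2.resize(t["frame"][:,:,::-1],(800,600)))
crop(t["frame"],125,110,275,240,5,"t33b.png",10)
```

```text
t 46.65 pos [0.5214 0.0572 0.2272] rot [-179.7  -47.8   16. ] F [ 0.8 -0.1  0.4] w 0.602 j [-11. -39. 140.  32.  40.  46.]
red [177.6 165.1] area 103 ang -7.7 0.0785 circ (174.54347229003906, 164.02174377441406, 8.153000831604004) -0.7 0.0813
```

View pics/s33.png

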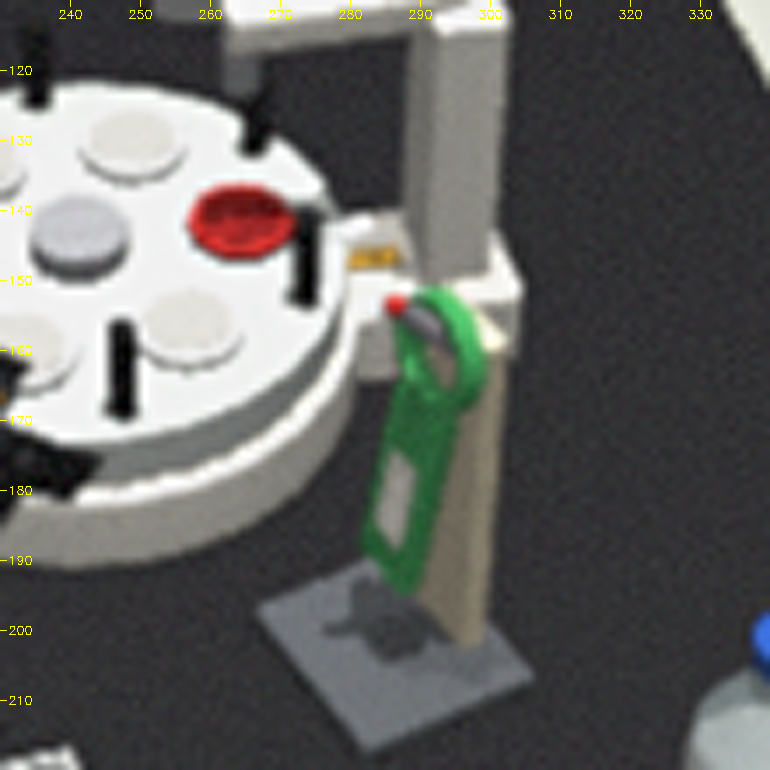

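View pics/s33b.png

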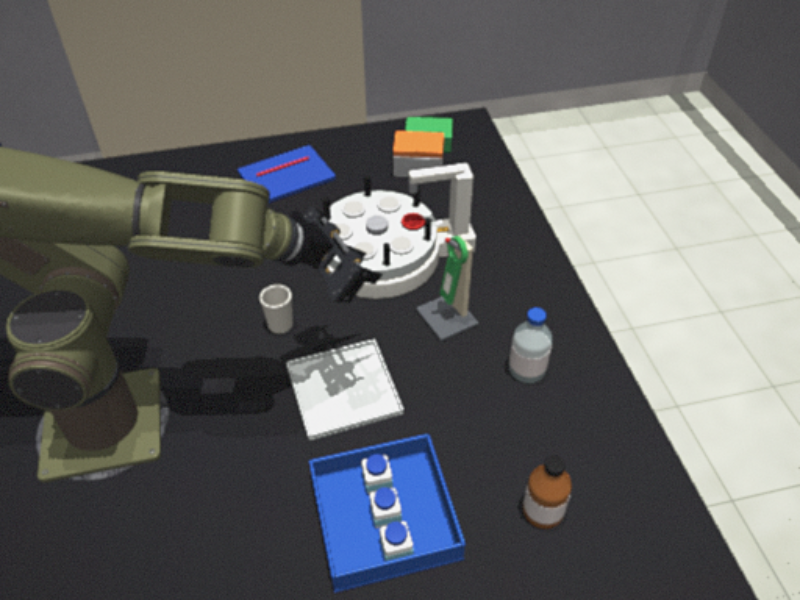

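View pics/t33b.png

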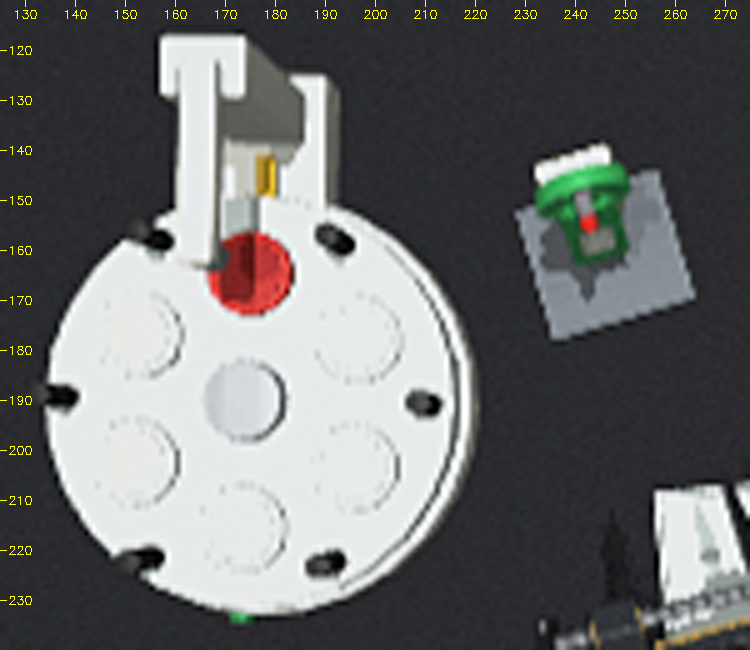

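Checking numerically whether the tag hangs vertically: project vertical and tilted tag models into both views.

Run:
```python
from h import *
v=get_image("side"); t=get_image("top")
for tilt in (0,10,20,30):
    a=np.radians(tilt); dn=-np.cos(a)*Z-np.sin(a)*ex
    E=root-ex*.008; E=np.array([E[0],E[1],.182])
    end=E+.127*dn; top=E-.028*dn
    print(tilt,"side eye",w2p(v,E).round(1),"end L/R",w2p(v,end+.018*ey).round(1),w2p(v,end-.018*ey).round(1),"ringtop",w2p(v,top).round(1),"| top end",w2p(t,end).round(1),"ringtop",w2p(t,top).round(1))
crop(t["frame"],225,130,270,180,14,"t34.png",5); crop(v["frame"],270,140,315,205,9,"s34.png",5)
```

```text
0 side eye [292.9 161.3] end L/R [288.1 187.1] [294.1 194.3] ringtop [293.3 154.3] | top end [243.5 154.5] ringtop [240.4 147. ]
10 side eye [292.9 161.3] end L/R [282.2 189.1] [288.1 196.4] ringtop [294.7 153.9] | top end [245.4 161. ] ringtop [239.9 145.4]
20 side eye [292.9 161.3] end L/R [276.4 190.3] [282.3 197.6] ringtop [296.1 153.7] | top end [247.1 167.2] ringtop [239.5 143.8]
30 side eye [292.9 161.3] end L/R [271.  190.5] [276.8 197.9] ringtop [297.3 153.7] | top end [248.7 173. ] ringtop [239.1 142.4]
```

View pics/t34.png

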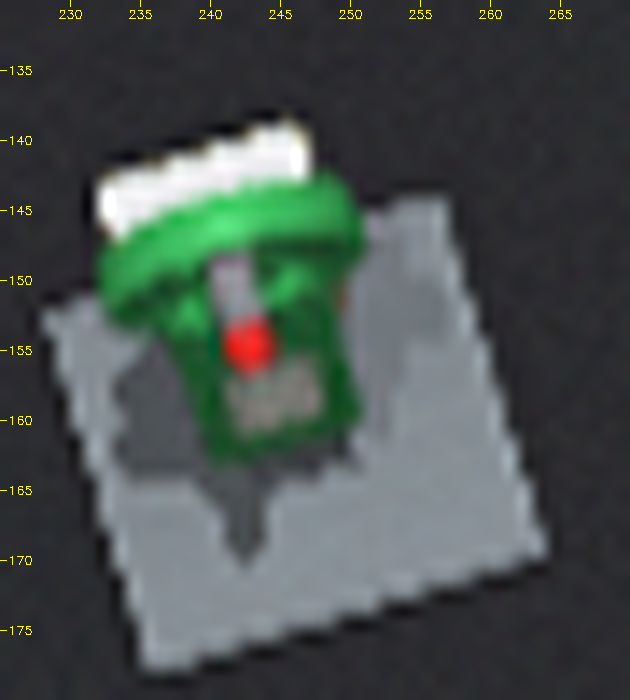

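View pics/s34.png

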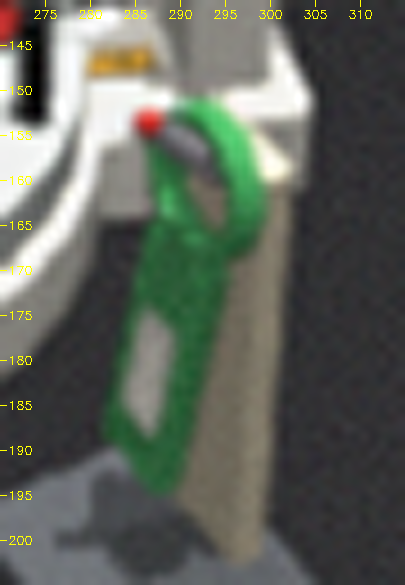

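Both views match a tag about 10° off vertical: bottom corners at (281.5,189) and (288.5,195) in the side view. It has been still for over a second, with its eye at the foot of the peg. The jars, turret, bottles and beaker are all in place, and the gripper is clear. Handing in.

Run:
```python
from station import *
print(close_job())
```

```text
the job is handed in; nothing more can be done
None
```

I did all three steps in the order asked and handed the job in at about 47 s of the 200 s; no verdict was reported.

- **Jars:** Three were in the tray, and all three now stand upright in the blue tote. The tray is empty in the last pictures.
- **Turret:** I swept it clockwise two clicks with the open fingers around a post. It went about 4° too far, so I nudged it back and let go. The red dish now sits within about 1° of the spout direction and has not moved since release.
- **Tag:** It had been knocked aside, so I measured it again before gripping it. It now hangs by its eye at the foot of the peg and was still for over a second.
- **At the end:** The robot touches nothing, and the bottles and beaker look unmoved.

**What disagreed:**
- Moving the turret took about 12–34 N at the post, more than the 6 N stated. It stayed wherever I left it, so I set the final angle by camera and never saw it pull itself into the detent.
- The tag hangs about 10° off vertical, with its lower end towards the robot.

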